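# Sort the inspected sampler boxes into the pass and reject nests

## Task

Sort the inspected sampler boxes from the sloping rack: take the one with the round tag to the pass nest (the nest that shows the same round mark) and the one with the crossed tag to the reject nest (the one that shows a cross). Lay each flat, tag up, between the nest's four corner stops, setting it down gently rather than dropping it, and let go. The box without a tag has not been inspected yet: leave it in the rack, and leave the spool, the marker and the scissors alone.

Things in the scene. Friction and masses are not known exactly. Their poses are not given: they have to be found in the camera images.
- box_round: Kraft cardboard box, 84 x 46 x 30 mm (x, y, z), about 120 g, with a round white paper tag, 36 mm across, flat on its lid (passed). Origin at the centre of its underside, x along its length, z up through the lid. It starts on the rack's 35 degree slope, x uphill, its -x end against a cradle's lip. Straight sides; grasp across the 46 mm width at mid length.
- box_cross: Kraft cardboard box, 84 x 46 x 30 mm (x, y, z), about 120 g, with a white paper tag of two crossed strips (an X, each strip 46 x 9 mm), flat on its lid (reject). Origin at the centre of its underside, x along its length, z up through the lid. It starts on the rack's 35 degree slope, x uphill, its -x end against a cradle's lip. Straight sides; grasp across the 46 mm width at mid length.
- box_plain: Kraft cardboard box, 84 x 46 x 30 mm (x, y, z), about 120 g, with no tag on its lid (not yet inspected; stays in the rack). Origin at the centre of its underside, x along its length, z up through the lid. It starts on the rack's 35 degree slope, x uphill, its -x end against a cradle's lip. Straight sides; grasp across the 46 mm width at mid length.
- rack: Aluminium rack fixed on the worktop, 350 mm wide (y). Its plate, 140 mm long, slopes 35 degrees, rising to +x, away from the robot. Origin on the worktop under the plate's centre, whose top is at 55 mm. Cradles at y = -110, 0, +110 mm hold the boxes in any order: lip 14 mm high, square to the slope, 62 mm wide, with side returns 16 mm long, 52 mm apart inside.
- rack_panel (a point): Middle of the upper edge of the rack's back panel. The panel runs the rack's full width, stands 60 mm high square to the slope, about 68 mm uphill of the boxes' middles, and so overhangs toward the robot: reach in square to the slope, the tool leaning back toward the robot.
- nest_round: Pass nest, fixed on the worktop: grey plate 160 x 86 x 5 mm; four L-shaped corner stops 12 mm above it (legs 18 mm) leave 94 x 56 mm for the box, long sides open for 58 mm in the middle for fingers. A white round mark (36 mm) lies on the plate 77 mm to -x. Origin on the worktop under the middle of the space between the stops; x along its length, z up.
- nest_cross: Reject nest, fixed on the worktop: grey plate 160 x 86 x 5 mm; four L-shaped corner stops 12 mm above it (legs 18 mm) leave 94 x 56 mm for the box, long sides open for 58 mm in the middle for fingers. A white X mark (strips 46 x 9 mm) lies on the plate 77 mm to -x. Origin on the worktop under the middle of the space between the stops; x along its length, z up.
- nest_round_floor (a point): Centre of the space between the pass nest's stops, on the plate's top, 5 mm above the worktop; axes as the nest's.
- nest_cross_floor (a point): Centre of the space between the reject nest's stops, on the plate's top, 5 mm above the worktop; axes as the nest's.
- ribbon_spool: Bystander: spool of red ribbon, 32 mm high, about 70 mm across, lying on the worktop left of the rack; a ribbon end trails from it. Not to be moved.
- marker: Bystander: marker pen, 135 x 17 mm, lying on the worktop at the left. Origin under its middle. Not to be moved.
- scissors: Bystander: red-handled scissors, 199 x 87 x 9 mm, lying open on the worktop right of the rack. Origin under the middle. Not to be moved.
There are look-alikes about, which are no part of the job. Leave any green or purple look-alike of the nest_round alone.

How it is judged:
By the outcome, as a careful person would: the job done as asked, in the order asked, and still so for the second after the job is handed in, with the robot touching nothing.
It also fails if it takes over 51 s, if anything falls off the work surface, if the arm or the gripper's body presses on something with over 40 N, if the wrist force passes 120 N, or if a joint passes its speed limit or range.

## Robot

A 7-joint arm with a two-finger parallel gripper is mounted at the origin on a cart in front of the work surface, level with it; the furniture and walls round the work are solid. World frame = base frame: x ahead of the robot, y to its left, z up, the work surface at z = 0. Lengths are in mm, angles in rad, forces in N, time in s.
With the tool pointing down it reaches from about 425 to 1025 mm from the base axis. Payload 9.4 kg.
Tool frame: the origin (TCP) lies at the very end of the fingers, on their centre line; the grasp point (between the pads) lies 19 mm behind it; x points along the fingers, y is the direction in which the jaws open and shut, and the axes are right-handed (so a half turn about x gives the same grasp; the last joint's range is limited). The gripper opens to 93 mm and grips with 3 to 60 N. Pads are 15 mm wide; open, the fingers measure 128 mm over their backs; the gripper's body (75 mm by 188 mm) begins 65 mm behind the grasp point.
Start: joints at [-1.365, 0.599, -0.003, 1.599, 0.002, 0.943, -0.08], TCP at [202.313, 696.199, 218.618] pointing down, gripper open.
Joint ranges: [-2.57, 2.57], [-0.35, 1.97], [-1.29, 1.29], [0.11, 2.56], [-1.05, 4.19], [0.11, 1.86], [-2.63, 2.63]. Speed limits (rad/s): [2.22, 2.22, 3.01, 3.01, 3.14, 3.14, 3.14].

## Interface

Orientations are given as a unit quaternion [w, x, y, z].
In Python, from plant import ctrl gives the robot as it stands.
- The arm moves only by the shell command python3 -m crank 'ROWS' [FORCE]. ROWS is JSON, a list of rows, each an object with "grip": the opening in per cent of the stroke, from 0 (shut) to 100 (fully open); "travel": the shift along the tool's x, y, z in m, a list of three; "roll": the turn about the tool's x in degrees. A call has 1 to 5 rows; each row shifts and turns the pose as measured when the row begins, along the tool's axes as they then stand; what a row does not reach is not made up. A row lasts 1/10 s, in which the tool goes at most 50 mm and 8.59 degrees, less where a joint would pass 70% of its speed; a pose out of reach is approached as far as the arm can. A call with a gripper value outside its range is refused whole. The fingers move at their own pace and stop on an object; FORCE is the grip in N (left out, the last holds). Time passes only in rows, so rows that do not move let the fingers close. It gives the time, the measured TCP pose, the force and the opening at its end, in the units of the state.
- ctrl.sense(): the state, without advancing time (a new reading comes with each control period).
- ctrl.camera(name): name is "scene" or "top"; returns a dict with "img" (420x560x3 uint8, red, green, blue), "mtx" (3x3 intrinsics, pixels), "eye" and "orientation" of the camera in the world. Camera axes: x right, y down, z forward; pixel columns grow to the right and rows downward; lengths in mm; the calibration is good to about 2 mm. A picture is of the moment at which its call begins. There is no depth.
- ctrl.sign_off(): hands the job in, once; it reports no verdict.
The state is a dict: "t": time; "qpos": joint angles; "qvel": joint speeds; "joint_efforts": joint torques, N m; "tool_pos": TCP position; "orientation": TCP orientation; "force": force on the tool from outside, world axes, zero at the start; "moment": the same for the moment, N m; "opening": finger opening in mm.
Only numpy, scipy, OpenCV 4.12 (cv2) and the standard library are available. Lean on these libraries where they do the work, as an engineer would, in place of code of your own. Each camera call takes 0.05 s, during which the arm holds its last target.

## Working session

There is one attempt and no reset: what is moved stays moved. The work goes in short steps, Python scripts to look and compute and a shell command to move; the robot and the scene stay as the last step left them, time stands still between calls to the robot, and variables do not carry over. Pictures are saved under pics/ and viewed, and the job is handed in when it is done.

```bash
ls; mkdir -p pics; python3 - <<'E'
from plant import ctrl
import cv2
print(ctrl.sense())
for n in("scene","top"):
    c=ctrl.camera(n); print(n,c["mtx"],c["eye"],c["orientation"])
    cv2.imwrite(f"pics/{n}0.png",c["img"][:,:,::-1])
    import pickle; c['img']=c['img']; pickle.dump(c,open(f"{n}0.pkl","wb"))
E
```

```text
pics
{'t': 0.0, 'qpos': array([-1.36465534,  0.60013126, -0.00256111,  1.60013645,  0.00180349,
        0.94285103, -0.0797994 ]), 'qvel': array([-1.15838935e-03, -4.16588530e-04, -1.25637062e-03, -7.81664923e-05,
        1.72241752e-03,  1.73079950e-04, -1.37518551e-03]), 'joint_efforts': array([-4.04737957e-04, -7.65054560e+01,  1.49830263e+00, -2.52351755e+01,
       -5.22038550e-02,  1.70651497e-02,  1.64010435e-04]), 'tool_pos': array([202.20948064, 695.73027041, 217.75290863]), 'orientation': array([ 0.70002204,  0.09910182,  0.70008027, -0.10017777]), 'force': array([ 0.8640534 , -0.19836323,  0.05146199]), 'moment': array([0.07157961, 0.00819036, 0.00279429]), 'opening': 92.98750230051283}
scene [[485.46996644   0.         285.11331626]
 [  0.         485.46996644 205.49960834]
 [  0.           0.           1.        ]] [-512.6078606  -743.26079099  977.21271382] [-0.43258869  0.76997453 -0.40959109  0.22856375]
top [[467.91627058   0.         278.61538383]
 [  0.         467.91627058 209.85472293]
 [  0.           0.           1.        ]] [ 405.33904334   14.19891888 1556.47168489] [-0.06421277  0.70706194 -0.70225029  0.05276992]
```

View pics/scene0.png

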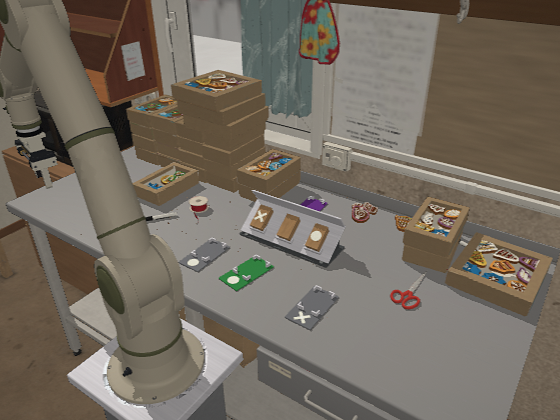

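View pics/top0.png

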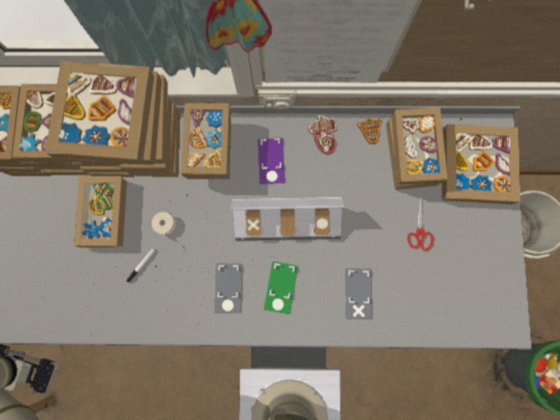

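```bash
python3 - <<'E'
import pickle,cv2
def crop(n,x0,y0,w,h,s,o):
    i=pickle.load(open(n+"0.pkl","rb"))["img"][y0:y0+h,x0:x0+w,::-1]
    cv2.imwrite("pics/"+o,cv2.resize(i,None,fx=s,fy=s,interpolation=cv2.INTER_CUBIC))
crop("top",205,190,180,135,4.4,"tc0.png")
crop("scene",170,185,180,145,4.1,"sc0.png")
E
```

```text
(no output)
```

View pics/tc0.png

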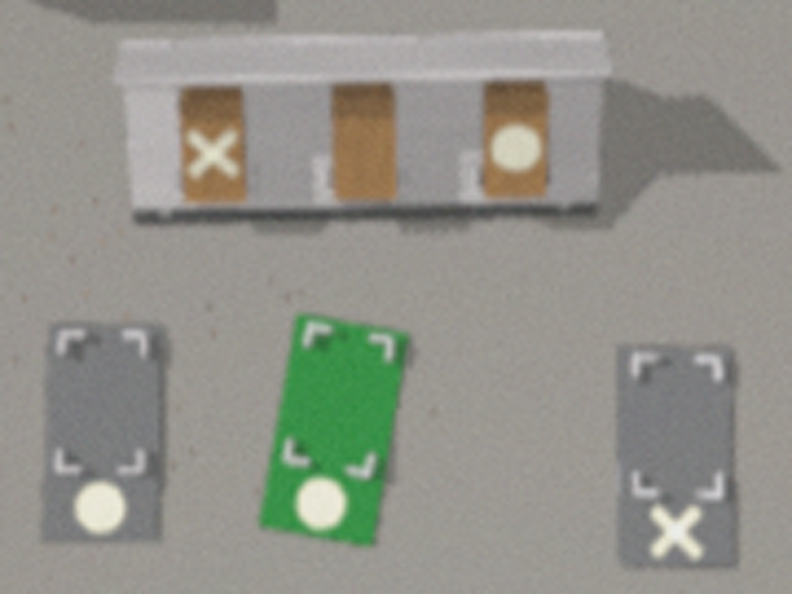

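View pics/sc0.png

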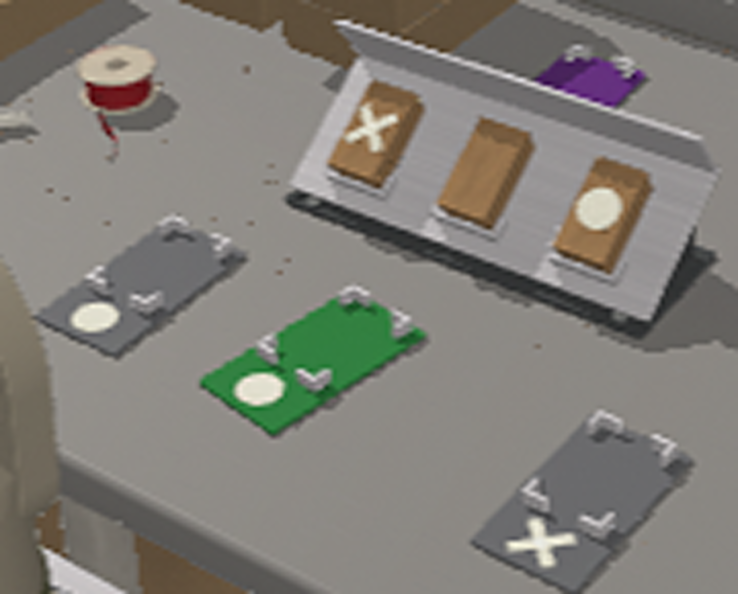

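```bash
cat >h.py <<'E'
import numpy as np,pickle,cv2
from scipy.spatial.transform import Rotation as R
def Rq(q): return R.from_quat([q[1],q[2],q[3],q[0]])
def load(n): return pickle.load(open(n+".pkl","rb"))
def proj(c,P):
    p=Rq(c["orientation"]).inv().apply(np.atleast_2d(P)-c["eye"]); p=p@c["mtx"].T
    return p[:,:2]/p[:,2:]
def ray(c,uv):
    d=Rq(c["orientation"]).apply(np.linalg.inv(c["mtx"])@[uv[0],uv[1],1]); return c["eye"],d/np.linalg.norm(d)
def tri(obs):
    A=np.zeros((3,3));b=np.zeros(3);
    for c,uv in obs:
        e,d=ray(c,uv);M=np.eye(3)-np.outer(d,d);A+=M;b+=M@e
    X=np.linalg.solve(A,b); return X,[np.linalg.norm(np.cross(ray(c,uv)[1],X-c["eye"])) for c,uv in obs]
def white(c,uv,r=9):
    x,y=int(round(uv[0])),int(round(uv[1])); I=c["img"][y-r:y+r+1,x-r:x+r+1].astype(float)
    w=np.clip(I.min(2)-165,0,45)   # bright
    m=w>0; n,l=cv2.connectedComponents(m.astype(np.uint8),connectivity=4)
    k=np.bincount(l[m]).argmax(); w=w*(l==k)
    yy,xx=np.mgrid[y-r:y+r+1,x-r:x+r+1]; return np.array([(w*xx).sum(),(w*yy).sum()])/w.sum(),int((w>0).sum())
E
python3 - <<'E'
from h import *
t,s=load("top0"),load("scene0")
tc=lambda u,v:((u+.5)/4.4-.5+205,(v+.5)/4.4-.5+190)
sc=lambda u,v:((u+.5)/4.1-.5+170,(v+.5)/4.1-.5+185)
for n,a,b in [("tag_round",(516,148),(598,209)),("tag_cross",(213,154),(372,129)),("mark_round",(100,508),(95,317)),("mark_cross",(676,531),(541,541)),("plate rnd nearR",(162,542),(117,355)),("plate rnd farR",(166,323),(247,257)),("plate rnd nearL",(42,541),(36,316)),("cr nearR",(738,566),(580,592)),("cr farR",(735,345),(693,461)),("cr nearL",(618,566),(472,541)),
 ("panel L",(118,40),(338,22)),("panel R",(605,32),(713,143)),("lid r nl",(484,200),(555,250)),("lid r nr",(547,199),(608,272)),("lid c nl",(181,200),(330,165)),("lid c nr",(244,200),(375,185))]:
    a,b=tc(*a),sc(*b)
    print(n,tri([(t,a),(s,b)])[0].round(1),np.round(tri([(t,a),(s,b)])[1],1),end=' ')
    if "tag" in n or "mark" in n:
        wa,wb=white(t,a),white(s,b); X,e=tri([(t,wa[0]),(s,wb[0])]); print("W",X.round(1),np.round(e,1),wa,wb,end='')
    print()
E
```

```text
tag_round [610.7 -99.6  74. ] [0.4 0.4] W [611.1 -99.5  75.2] [0.7 0.7] (array([321.81302682, 223.13563218]), 72) (array([315.60080826, 235.22317018]), 78)
tag_cross [605.7 119.8  73.4] [1.3 1.3] W [595.8 127.8  95.5] [10.3 10.3] (array([252.78583196, 224.44481054]), 42) (array([253.19136523, 211.49941657]), 51)
mark_round [349.9 204.4   3.3] [1. 1.] W [350.4 204.6   3.5] [0.8 0.8] (array([227.31868714, 304.87903653]), 102) (array([192.75481611, 261.80823117]), 59)
mark_cross [ 336.9 -220.8    4.6] [0.9 0.9] W [ 336.6 -220.6    3.5] [0.8 0.8] (array([358.14595661, 310.35266272]), 81) (array([301.46903421, 316.88609788]), 66)
plate rnd nearR [325.5 158.1   2.5] [0.8 0.8] 
plate rnd farR [485.9 160.1  -2.9] [0.7 0.7] 
plate rnd nearL [326.1 246.4   1.5] [1.8 1.8] 
cr nearR [ 312.3 -266.4    3.1] [1.4 1.4] 
cr farR [ 472.3 -266.9   -1.2] [1.1 1.1] 
cr nearL [ 312.  -179.2    1.9] [2.2 2.2] 
panel L [673.9 192.9 122.5] [8.8 8.8] 
panel R [ 687.8 -159.2  116.4] [0.7 0.7] 
lid r nl [576.9 -79.3  46.1] [2.2 2.2] 
lid r nr [ 578.6 -126.4   43. ] [2.7 2.7] 
lid c nl [575.8 144.1  44.5] [2.3 2.3] 
lid c nr [576.5  97.7  41.3] [2.4 2.4]
```

```bash
python3 - <<'E'
from h import *
def crop(n,x0,y0,w,h,s):
    i=load(n+"0")["img"][y0:y0+h,x0:x0+w,::-1]
    return cv2.resize(i,None,fx=s,fy=s,interpolation=cv2.INTER_CUBIC)
a=crop("top",210,258,38,58,10);b=crop("top",340,262,38,58,10)
cv2.imwrite("pics/n0.png",np.hstack([a,b]))
a=crop("top",240,202,46,38,8);b=crop("top",308,202,46,38,8)
cv2.imwrite("pics/b0.png",np.hstack([a,b]))
E
```

```text
(no output)
```

View pics/n0.png

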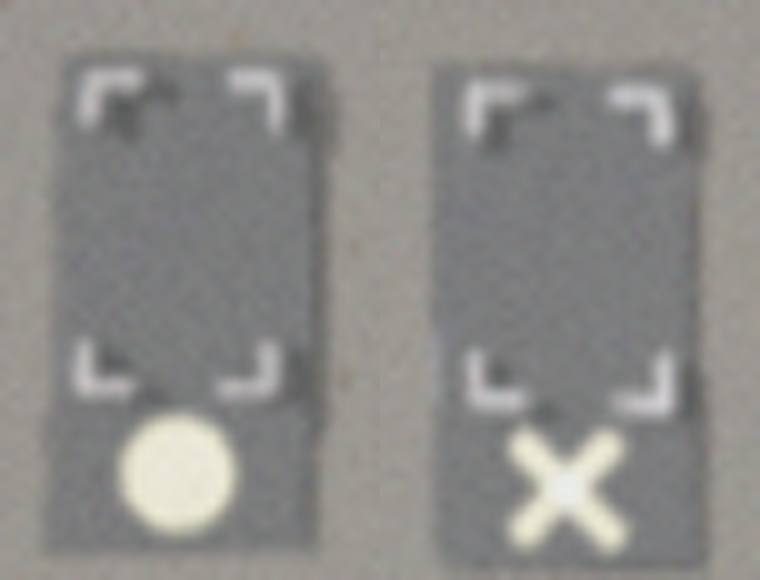

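View pics/b0.png

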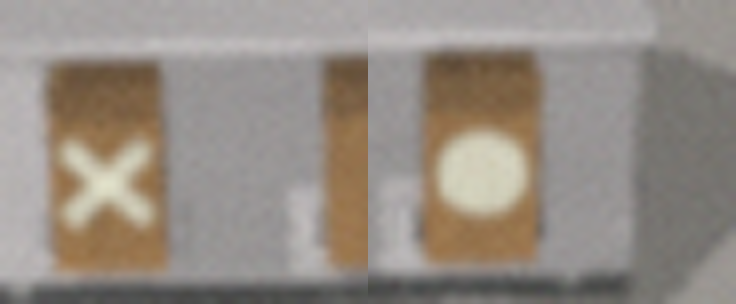

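```bash
python3 - <<'E'
from h import *
t=load("top0")
def bp(uv,z):
    e,d=ray(t,uv); return e+d*(z-e[2])/d[2]
for n,o,P,m in [("rnd",(210,258),[(82,71),(283,71),(73,395),(278,395)],(178,473)),("crs",(340,262),[(86,83),(292,83),(87,412),(292,412)],(566-380,488))]:
    f=lambda p:(o[0]+(p[0]+.5)/10-.5,o[1]+(p[1]+.5)/10-.5)
    Q=np.array([bp(f(p),17) for p in P]);c=Q.mean(0);M=bp(f(m),5)
    print(n,Q[:,:2].round(1).tolist(),"c",c.round(1),"mark",M.round(1),"dist",np.linalg.norm((c-M)[:2]).round(1),
     "yaw",np.degrees(np.arctan2(-(Q[[0,2],0]-Q[[1,3],0])*-1,Q[[0,2],1]-Q[[1,3],1])).round(1), np.degrees(np.arctan2(Q[[0,1],1]-Q[[2,3],1],Q[[0,1],0]-Q[[2,3],0])).round(1),"c-mark yaw",np.degrees(np.arctan2(*(c-M)[[1,0]])).round(2))
# rack boxes: tag X centre fix
o=(240,202);f=lambda p,o:(o[0]+(p[0]+.5)/8-.5,o[1]+(p[1]+.5)/8-.5)
for nm,p in [("X",f((106,184),(240,202))),("O",f((482-368,173),(308,202)))]:
    print(nm,bp(p,74.5).round(1))
for nm,P in [("X",[((54,268),45),((165,268),45),((45,100),0),((158,100),0)])]: pass
# edge yaw of box lids from bottom/top edges at approx heights
h=42;
for nm,off,pts in [("X",(240,202),[(55,265),(165,265),(50,75),(158,75)]),("O",(308,202),[(425-368,260),(538-368,260),(427-368,65),(537-368,65)])]:
    z=[43,43,90,90]; print(nm,[bp(f(p,off),zz).round(0).tolist() for p,zz in zip(pts,z)])
E
```

```text
rnd [[479.4, 238.4], [479.9, 172.4], [374.9, 238.2], [375.5, 171.6]] c [427.4 205.1  17. ] mark [350.  204.9   5. ] dist 77.4 yaw [-0.4 -0.5] [0.1 0.4] c-mark yaw 0.16
crs [[465.7, -188.0], [466.2, -254.9], [360.4, -186.6], [361.0, -252.4]] c [ 413.3 -220.5   17. ] mark [ 336.2 -219.7    5. ] dist 77.1 yaw [-0.4 -0.5] [-0.8 -1.3] c-mark yaw -0.56
X [604.9 121.4  74.5]
O [610.6 -99.   74.5]
X [[576.0, 144.0, 43.0], [576.0, 99.0, 43.0], [646.0, 143.0, 90.0], [647.0, 100.0, 90.0]]
O [[579.0, -78.0, 43.0], [579.0, -124.0, 43.0], [652.0, -76.0, 90.0], [652.0, -120.0, 90.0]]
```

```bash
cat >>h.py <<'E'
def st(verbose=True):
    from plant import ctrl
    s=ctrl.sense(); M=Rq(s["orientation"]).as_matrix()
    if verbose:
        print("t",round(s["t"],2),"p",s["tool_pos"].round(1),"q",s["qpos"].round(3),"open",round(s["opening"],1),"F",s["force"].round(1))
        print("xax",M[:,0].round(3),"yax",M[:,1].round(3),"zax",M[:,2].round(3))
    return s,M
def go(P):
    s,M=st(); print("tool travel mm to",P,(M.T@(np.array(P)-s["tool_pos"])).round(1))
E
python3 -c "
from h import *
st();go([620,100,350])"; python3 -m crank 2>&1 | head -5
```

```text
t 0.1 p [202.2 695.8 217.9] q [-1.365  0.6   -0.003  1.6    0.002  0.943 -0.08 ] open 93.1 F [-0.4  0.6  0.1]
xax [-0.    -0.001 -1.   ] yax [ 0.279  0.96  -0.001] zax [ 0.96  -0.279  0.   ]
t 0.1 p [202.2 695.8 217.9] q [-1.365  0.6   -0.003  1.6    0.002  0.943 -0.08 ] open 93.1 F [-0.4  0.6  0.1]
xax [-0.    -0.001 -1.   ] yax [ 0.279  0.96  -0.001] zax [ 0.96  -0.279  0.   ]
tool travel mm to [620, 100, 350] [-131.4 -455.7  567.4]
invalid input
```

```bash
python3 -m crank '[{"grip":100,"travel":[-0.05,0,0],"roll":-8.5},{"grip":100,"travel":[-0.05,0,0],"roll":-8.5},{"grip":100,"travel":[-0.05,-0.01,0],"roll":0},{"grip":100,"travel":[-0.03,-0.04,0],"roll":0},{"grip":100,"travel":[0,-0.05,0],"roll":0}]'; python3 -c "
from h import *
go([500,100,400])"
```

```text
t: 0.6
tool_pos: [202.6, 597.8, 397.2]
orientation: [0.706, -0.014, 0.708, 0.007]
force: [0.5, 0.3, -0.3]
opening: 93.1
t 0.6 p [202.6 597.8 397.2] q [-1.271  0.347 -0.089  1.582  0.031  1.225  0.235] open 93.1 F [ 0.5  0.3 -0.3]
xax [-0.003 -0.01  -1.   ] yax [-0.03   0.999 -0.01 ] zax [ 1.     0.03  -0.004]
tool travel mm to [500, 100, 400] [   1.5 -506.6  282.2]
```

```bash
R='{"grip":100,"travel":[-0.005,-0.04,0.029],"roll":0}'; python3 -m crank '[{"grip":100,"travel":[-0.005,-0.035,0.035],"roll":0},{"grip":100,"travel":[-0.005,-0.035,0.035],"roll":0},{"grip":100,"travel":[-0.005,-0.035,0.035],"roll":0},{"grip":100,"travel":[-0.005,-0.035,0.035],"roll":0},{"grip":100,"travel":[-0.005,-0.035,0.035],"roll":0}]'; python3 -m crank '[{"grip":100,"travel":[-0.005,-0.035,0.035],"roll":0},{"grip":100,"travel":[-0.005,-0.035,0.035],"roll":0},{"grip":100,"travel":[-0.005,-0.04,0.03],"roll":0},{"grip":100,"travel":[-0.005,-0.04,0.03],"roll":0},{"grip":100,"travel":[-0.005,-0.045,0.02],"roll":0}]';  python3 -c "
from h import *
go([500,100,400])"
```

```text
t: 1.1
tool_pos: [379.6, 423.9, 424.7]
orientation: [0.705, -0.017, 0.709, 0.011]
force: [0.9, 0.8, -0.4]
opening: 92.5
t: 1.6
tool_pos: [537.1, 234.3, 449.4]
orientation: [0.705, -0.018, 0.709, 0.011]
force: [0.4, 0.7, -1.0]
opening: 93.0
t 1.6 p [537.1 234.3 449.4] q [-0.603  0.251  0.122  1.602 -0.025  1.301  1.133] open 93.0 F [ 0.4  0.7 -1. ]
xax [-0.006 -0.01  -1.   ] yax [-0.041  0.999 -0.01 ] zax [ 0.999  0.041 -0.007]
tool travel mm to [500, 100, 400] [  51.  -132.1  -42.2]
```

```bash
python3 -m crank '[{"grip":100,"travel":[-0.05,0,0],"roll":0},{"grip":100,"travel":[-0.05,0,0],"roll":0},{"grip":100,"travel":[-0.05,0,0],"roll":0},{"grip":100,"travel":[-0.05,0,0],"roll":0},{"grip":100,"travel":[-0.05,0,0],"roll":0}]';  python3 -c "
from h import *
st()"
```

```text
t: 2.1
tool_pos: [540.6, 225.7, 690.9]
orientation: [0.702, -0.015, 0.712, 0.003]
force: [-29.1, -15.2, 5.2]
opening: 93.0
t 2.1 p [540.6 225.7 690.9] q [-0.724  0.26   0.354  1.053 -0.082  1.863  1.194] open 93.0 F [-29.1 -15.2   5.2]
xax [-0.014 -0.017 -1.   ] yax [-0.027  1.    -0.016] zax [ 1.     0.026 -0.015]
```

```bash
python3 -m crank '[{"grip":100,"travel":[-0.05,0,0],"roll":0},{"grip":100,"travel":[-0.05,0,0],"roll":0},{"grip":100,"travel":[-0.05,0,0],"roll":0}]';  python3 -c "
from h import *
st()"
```

```text
t: 2.4
tool_pos: [524.7, 219.4, 752.9]
orientation: [0.742, 0.001, 0.671, 0.018]
force: [0.3, 0.5, -0.5]
opening: 93.0
t 2.4 p [524.7 219.4 752.9] q [-0.859  0.197  0.508  1.003 -0.09   1.862  1.202] open 93.0 F [ 0.3  0.5 -0.5]
xax [ 0.1    0.028 -0.995] yax [-0.026  0.999  0.026] zax [0.995 0.024 0.1  ]
```

```bash
python3 -m crank '[{"grip":100,"travel":[0.01,-0.045,0],"roll":0},{"grip":100,"travel":[0.01,-0.045,0],"roll":0},{"grip":100,"travel":[0.01,-0.045,0],"roll":0},{"grip":100,"travel":[0.01,-0.045,0],"roll":0},{"grip":100,"travel":[0,-0.04,0],"roll":0}]';  python3 -c "
from h import *
st()"
```

```text
t: 2.9
tool_pos: [534.4, 1.0, 706.6]
orientation: [0.743, -0.003, 0.669, 0.025]
force: [-0.8, 0.5, -0.3]
opening: 93.0
t 2.9 p [534.4   1.  706.6] q [-0.605  0.105  0.619  1.221 -0.096  1.732  1.598] open 93.0 F [-0.8  0.5 -0.3]
xax [ 0.103  0.033 -0.994] yax [-0.041  0.999  0.029] zax [0.994 0.038 0.104]
```

```bash
python3 -m crank '[{"grip":100,"travel":[-0.03,0,0],"roll":0},{"grip":100,"travel":[-0.03,0,0],"roll":0},{"grip":100,"travel":[-0.03,0,0],"roll":0}]';  python3 -c "
from h import *
st()"
```

```text
t: 3.2
tool_pos: [522.7, -8.4, 772.7]
orientation: [0.752, 0.0, 0.659, 0.02]
force: [-0.6, -0.5, -0.0]
opening: 93.1
t 3.2 p [522.7  -8.4 772.7] q [-0.458  0.107  0.472  1.054 -0.084  1.861  1.578] open 93.1 F [-0.6 -0.5 -0. ]
xax [ 0.131  0.031 -0.991] yax [-0.03   0.999  0.028] zax [0.991 0.026 0.131]
```

```bash
python3 -m crank '[{"grip":100,"travel":[-0.04,0,0],"roll":0},{"grip":100,"travel":[-0.04,0,0],"roll":0},{"grip":100,"travel":[-0.04,0,0],"roll":0},{"grip":100,"travel":[-0.04,0,0],"roll":0}]';  python3 -c "
from h import *
st()"
```

```text
t: 3.6
tool_pos: [491.3, -13.0, 833.7]
orientation: [0.792, 0.003, 0.61, 0.019]
force: [-0.1, 0.9, -0.1]
opening: 93.1
t 3.6 p [491.3 -13.  833.7] q [-0.687  0.017  0.644  1.008 -0.035  1.862  1.535] open 93.1 F [-0.1  0.9 -0.1]
xax [ 0.254  0.034 -0.967] yax [-0.026  0.999  0.029] zax [0.967 0.018 0.255]
```

```bash
python3 -m crank '[{"grip":100,"travel":[-0.045,0,0.015],"roll":0},{"grip":100,"travel":[-0.045,0,0.015],"roll":0},{"grip":100,"travel":[-0.045,0,0.015],"roll":0},{"grip":100,"travel":[-0.045,0,0.015],"roll":0}]';  python3 -c "
from h import *
st()"
```

```text
t: 4.0
tool_pos: [492.9, -16.0, 908.1]
orientation: [0.838, 0.006, 0.546, 0.023]
force: [1.3, 0.3, 1.0]
opening: 93.0
t 4.0 p [492.9 -16.  908.1] q [-0.491  0.009  0.439  0.854 -0.029  1.862  1.527] open 93.0 F [1.3 0.3 1. ]
xax [ 0.403  0.046 -0.914] yax [-0.032  0.999  0.036] zax [0.915 0.015 0.404]
```

```bash
python3 -m crank '[{"grip":100,"travel":[-0.045,0,0.02],"roll":0},{"grip":100,"travel":[-0.045,0,0.02],"roll":0},{"grip":100,"travel":[-0.045,0,0.02],"roll":0},{"grip":100,"travel":[-0.045,0,0.02],"roll":0}]';  python3 -c "
from h import *
st()"
```

```text
t: 4.4
tool_pos: [483.3, -21.6, 985.2]
orientation: [0.879, 0.01, 0.476, 0.025]
force: [0.7, 1.0, -0.7]
opening: 93.2
t 4.4 p [483.3 -21.6 985.2] q [-0.311  0.005  0.263  0.695 -0.03   1.862  1.528] open 93.2 F [ 0.7  1.  -0.7]
xax [ 0.546  0.054 -0.836] yax [-0.035  0.999  0.042] zax [0.837 0.007 0.547]
```

```bash
python3 -m crank '[{"grip":100,"travel":[0.03,-0.04,0],"roll":0},{"grip":100,"travel":[0.01,-0.045,-0.01],"roll":0},{"grip":100,"travel":[0,-0.045,-0.02],"roll":0},{"grip":100,"travel":[0,-0.045,-0.02],"roll":0},{"grip":100,"travel":[0,-0.045,-0.02],"roll":0}]';  python3 -c "
from h import *
st()"
```

```text
t: 4.9
tool_pos: [456.4, -239.3, 903.4]
orientation: [0.881, 0.008, 0.473, 0.032]
force: [1.2, 0.4, 0.3]
opening: 92.6
t 4.9 p [ 456.4 -239.3  903.4] q [-0.005 -0.015  0.617  0.967 -0.374  1.716  2.076] open 92.6 F [1.2 0.4 0.3]
xax [ 0.551  0.064 -0.832] yax [-0.049  0.998  0.044] zax [0.833 0.016 0.553]
```

Orientation is held when in range. Now up along the azimuth −28° to adjust.

```bash
python3 -m crank '[{"grip":100,"travel":[-0.045,-0.02,0.02],"roll":0},{"grip":100,"travel":[-0.045,-0.02,0.02],"roll":0},{"grip":100,"travel":[-0.03,-0.02,0.02],"roll":0}]';  python3 -c "
from h import *
st()"
```

```text
t: 5.2
tool_pos: [466.8, -240.9, 929.9]
orientation: [0.875, -0.003, 0.483, 0.025]
force: [1.2, 1.9, -0.2]
opening: 93.2
t 5.2 p [ 466.8 -240.9  929.9] q [ 0.464  0.062  0.136  0.801 -0.358  1.805  2.042] open 93.2 F [ 1.2  1.9 -0.2]
xax [ 0.532  0.04  -0.846] yax [-0.047  0.999  0.018] zax [0.845 0.03  0.533]
```

```bash
python3 -m crank '[{"grip":100,"travel":[-0.045,-0.01,0.03],"roll":0},{"grip":100,"travel":[-0.045,-0.01,0.03],"roll":0},{"grip":100,"travel":[-0.045,-0.01,0.03],"roll":0}]';  python3 -c "
from h import *
st()"
```

```text
t: 5.5
tool_pos: [482.4, -239.9, 957.4]
orientation: [0.877, -0.015, 0.479, 0.02]
force: [2.7, 0.7, -0.3]
opening: 93.2
t 5.5 p [ 482.4 -239.9  957.4] q [ 0.878  0.141 -0.5    0.634 -0.171  1.856  1.929] open 93.2 F [ 2.7  0.7 -0.3]
xax [ 0.54   0.021 -0.841] yax [-0.049  0.999 -0.007] zax [0.84  0.045 0.541]
```

```bash
python3 -m crank '[{"grip":100,"travel":[0,0.045,0],"roll":1.4},{"grip":100,"travel":[0,0.045,0],"roll":0},{"grip":100,"travel":[-0.02,0.045,0.01],"roll":0},{"grip":100,"travel":[-0.04,0.01,0.03],"roll":0}]';  python3 -c "
from h import *
st()"
```

```text
t: 5.9
tool_pos: [479.1, -103.5, 984.3]
orientation: [0.881, -0.001, 0.473, 0.012]
force: [-0.9, -0.9, -0.1]
opening: 93.3
t 5.9 p [ 479.1 -103.5  984.3] q [ 0.513  0.049 -0.386  0.656 -0.078  1.861  1.677] open 93.3 F [-0.9 -0.9 -0.1]
xax [ 0.552  0.02  -0.834] yax [-0.022  1.     0.01 ] zax [0.833 0.013 0.552]
```

```bash
python3 -m crank '[{"grip":100,"travel":[-0.04,-0.01,0.02],"roll":0},{"grip":100,"travel":[0.03,0,0],"roll":0},{"grip":100,"travel":[0.05,0,0],"roll":0}]';  python3 -c "
from h import *
st(); go([536,-101,181])"
```

```text
t: 6.2
tool_pos: [519.7, -107.0, 937.6]
orientation: [0.89, -0.003, 0.455, 0.01]
force: [1.2, -0.3, 0.0]
opening: 93.1
t 6.2 p [ 519.7 -107.   937.6] q [ 0.355  0.    -0.185  0.879 -0.114  1.646  1.716] open 93.1 F [ 1.2 -0.3  0. ]
xax [ 0.585  0.015 -0.811] yax [-0.021  1.     0.003] zax [0.81  0.015 0.586]
t 6.2 p [ 519.7 -107.   937.6] q [ 0.355  0.    -0.185  0.879 -0.114  1.646  1.716] open 93.1 F [ 1.2 -0.3  0. ]
xax [ 0.585  0.015 -0.811] yax [-0.021  1.     0.003] zax [0.81  0.015 0.586]
tool travel mm to [536, -101, 181] [ 622.9    3.4 -429.7]
```

```bash
for i in 1; do :; done; python3 -m crank '[{"grip":100,"travel":[0.04,0,-0.028],"roll":0},{"grip":100,"travel":[0.04,0,-0.028],"roll":0},{"grip":100,"travel":[0.04,0,-0.028],"roll":0},{"grip":100,"travel":[0.04,0,-0.028],"roll":0},{"grip":100,"travel":[0.04,0,-0.028],"roll":0}]'; python3 -m crank '[{"grip":100,"travel":[0.04,0,-0.028],"roll":0},{"grip":100,"travel":[0.04,0,-0.028],"roll":0},{"grip":100,"travel":[0.04,0,-0.028],"roll":0},{"grip":100,"travel":[0.04,0,-0.028],"roll":0},{"grip":100,"travel":[0.04,0,-0.028],"roll":0}]'; python3 -c "
from h import *
go([536,-101,181])"
```

```text
t: 6.7
tool_pos: [523.9, -104.2, 686.6]
orientation: [0.89, -0.004, 0.456, 0.012]
force: [0.3, -0.4, 0.2]
opening: 93.1
t: 7.2
tool_pos: [522.5, -103.1, 437.1]
orientation: [0.89, -0.004, 0.456, 0.01]
force: [1.2, 0.8, 0.3]
opening: 92.9
t 7.2 p [ 522.5 -103.1  437.1] q [ 0.357 -0.066 -0.185  2.148 -0.284  0.459  1.977] open 92.9 F [1.2 0.8 0.3]
xax [ 0.584  0.015 -0.812] yax [-0.023  1.     0.002] zax [0.812 0.017 0.584]
tool travel mm to [536, -101, 181] [ 215.9    1.3 -138.5]
```

```bash
python3 -m crank '[{"grip":100,"travel":[0.047,0,-0.01],"roll":0},{"grip":100,"travel":[0.047,0,-0.02],"roll":0},{"grip":100,"travel":[0.045,0,-0.02],"roll":0}]'; python3 -c "
from h import *
go([565,-100.4,140])"
```

```text
t: 7.5
tool_pos: [554.0, -98.9, 322.0]
orientation: [0.888, -0.001, 0.459, 0.016]
force: [0.5, 0.3, 1.4]
opening: 92.9
t 7.5 p [554.  -98.9 322. ] q [ 0.279  0.118 -0.152  2.286 -0.596  0.156  2.292] open 92.9 F [0.5 0.3 1.4]
xax [ 0.579  0.028 -0.815] yax [-0.029  0.999  0.014] zax [0.815 0.016 0.579]
tool travel mm to [565, -100.4, 140] [154.6  -4.3 -96.5]
```

```bash
cat >fk.py <<'E'
from h import *
from scipy.optimize import least_squares
D=[([-1.365,0.600,-0.003,1.600,0.002,0.943,-0.080],[202.2,695.8,217.9],[0,-.001,-1],[.279,.96,-.001]),
([-1.271,0.347,-0.089,1.582,0.031,1.225,0.235],[202.6,597.8,397.2],[-.003,-.01,-1],[-.03,.999,-.01]),
([-0.603,0.251,0.122,1.602,-0.025,1.301,1.133],[537.1,234.3,449.4],[-.006,-.01,-1],[-.041,.999,-.01]),
([-0.859,0.197,0.508,1.003,-0.090,1.862,1.202],[524.7,219.4,752.9],[.1,.028,-.995],[-.026,.999,.026]),
([-0.605,0.105,0.619,1.221,-0.096,1.732,1.598],[534.4,1.0,706.6],[.103,.033,-.994],[-.041,.999,.029]),
([-0.005,-0.015,0.617,0.967,-0.374,1.716,2.076],[456.4,-239.3,903.4],[.551,.064,-.832],[-.049,.998,.044]),
([0.878,0.141,-0.5,0.634,-0.171,1.856,1.929],[482.4,-239.9,957.4],[.54,.021,-.841],[-.049,.999,-.007]),
([0.355,0,-0.185,0.879,-0.114,1.646,1.716],[519.7,-107,937.6],[.585,.015,-.811],[-.021,1,.003]),
([0.357,-0.066,-0.185,2.148,-0.284,0.459,1.977],[522.5,-103.1,437.1],[.584,.015,-.812],[-.023,1,.002]),
([0.279,0.118,-0.152,2.286,-0.596,0.156,2.292],[554,-98.9,322],[.579,.028,-.815],[-.029,.999,.014])]
def rz(a):return R.from_euler('z',a).as_matrix()
def ry(a):return R.from_euler('y',a).as_matrix()
def fk(q,P,sg):
    off,h,L1,a1,L2,a2,a3,L3,o7,bx,by=P
    M=rz(sg[0]*q[0]+off);p=np.array([bx,by,h])
    M=M@ry(q[1])@rz(sg[1]*q[2]); p=p+M@[a1,0,L1]
    M=M@ry(q[3]); p=p+M@[a2,0,0]
    M=M@rz(sg[2]*q[4]); p=p+M@[0,0,L2]
    M=M@ry(q[5]); p=p+M@[a3,0,0]
    M=M@rz(sg[3]*q[6]+o7); p=p+M@[0,0,L3]
    return p,M   # tool x = M z
def fit():
    best=None
    import itertools
    for sg in itertools.product([1,-1],repeat=4):
      for o7 in (0,1.57,-1.57,3.14):
        def f(P):
            r=[]
            for q,p,x,y in D:
                pp,M=fk(q,P,sg); r+=list((pp-p)/1)+list((M[:,2]-x)*500)+list((M[:,0]-y)*500)
            return np.array(r)
        s=least_squares(f,[0.,300,400,0,400,0,0,250,o7,0,0],max_nfev=60)
        if best is None or s.cost<best[0]: best=(s.cost,sg,s.x,f(s.x))
    return best
if __name__=="__main__":
    b=fit();print(b[0],b[1],b[2].round(3),np.abs(b[3]).max());pickle.dump(b[1:3],open("fk.pkl","wb"))
E
python3 fk.py
```

```text
756.6253879180881 (-1, -1, -1, -1) [-1.80000e-02  1.66644e+02  6.90159e+02 -1.95590e+01  4.42341e+02
 -8.05400e+00 -1.78580e+01  2.72688e+02  3.12500e+00  2.78460e+01
 -3.95560e+01] 15.776385038235333
```

```bash
sed -i 's/off,h,L1,a1,L2,a2,a3,L3,o7,bx,by=P/off,h,L1,a1,L2,a2,a3,L3,o7,bx,by,y1,y2,y3,b2,b4,b6=P/; s/M=rz(sg\[0\]\*q\[0\]+off);p=np.array(\[bx,by,h\])/q=np.array(q)+[0,b2,0,b4,0,b6,0];M=rz(sg[0]*q[0]+off);p=np.array([0,0,h])+M@[bx,by,0]/; s/\[a1,0,L1\]/[a1,y1,L1]/; s/\[0,0,L2\]/[0,y2,L2]/; s/M@\[a3,0,0\]/M@[a3,y3,0]/; s/o7,0,0\],max/o7,0,0,0,0,0,0,0,0],max/' fk.py; python3 fk.py
```

```text
1.4258076893779597 (-1, -1, -1, -1) [ 0.000000e+00  2.840280e+02  6.469930e+02 -2.300000e-01  4.425160e+02
  2.650000e-01  2.260000e-01  3.397530e+02  3.142000e+00 -2.300000e-02
 -3.021200e+01 -2.658800e+01 -1.033120e+03  1.033031e+03 -0.000000e+00
 -0.000000e+00 -0.000000e+00] 0.5578275907212458
```

```bash
cat >ik.py <<'E'
from fk import *
sg,P=pickle.load(open("fk.pkl","rb"))
lo=np.array([-2.57,-.35,-1.29,.115,-1.05,.115,-2.63]);hi=np.array([2.57,1.97,1.29,2.55,4.19,1.855,2.63])
def xax(tilt,az=1.4): t,a=np.radians([tilt,az]); return np.array([np.sin(t)*np.cos(a),np.sin(t)*np.sin(a),-np.cos(t)])
def ik(p,tilt,az=1.4,q0=None,n=6,sy=1):
    x=xax(tilt,az);a=np.radians(az);y=np.array([-np.sin(a),np.cos(a),0])*sy
    best=None;rng=np.random.default_rng(0)
    for k in range(n):
        g=np.array([0.3,.3,0,1.8,0,.6,1.7]) if q0 is None else np.array(q0)
        if k: g=g+rng.normal(0,.4,7)
        f=lambda q:np.r_[(lambda pp,M:np.r_[pp-p,(M[:,2]-x)*300,(M[:,0]-y)*300])(*fk(q,P,sg)),(q-g)*.0001]
        s=least_squares(f,np.clip(g,lo+.01,hi-.01),bounds=(lo,hi))
        if best is None or s.cost<best[0]: best=(s.cost,s.x)
    return best
E
python3 - <<'E'
from ik import *
for p in [(624,-99,56),(565,-100,140),(536,-101,181),(624,-99,150),(650,-99,200)]:
    for t in (35,30,20,10,0):
        for sy in (1,):
            c,q=ik(np.array(p,float),t,sy=sy); print(p,t,sy,round(c,2),q.round(2))
E
```

```text
(624, -99, 56) 35 1 0.0 [ 0.61  0.81 -0.75  2.36  2.48  0.65 -0.65]
(624, -99, 56) 30 1 0.0 [ 0.56  0.76 -0.68  2.3   2.33  0.5  -0.55]
(624, -99, 56) 20 1 0.0 [ 0.31  0.66 -0.32  2.19  1.83  0.16 -0.12]
(624, -99, 56) 10 1 0.0 [ 0.16  0.66 -0.13  2.07  0.25  0.25  1.43]
(624, -99, 56) 0 1 0.0 [ 0.12  0.69 -0.08  1.93  0.1   0.52  1.57]
(565, -100, 140) 35 1 0.0 [ 0.74  0.62 -0.89  2.44  2.32  0.54 -0.56]
(565, -100, 140) 30 1 0.0 [ 0.53  0.51 -0.56  2.39  2.39  0.3  -0.67]
(565, -100, 140) 20 1 0.0 [ 0.31  0.46 -0.28  2.27  0.87  0.12  0.82]
(565, -100, 140) 10 1 0.0 [ 0.18  0.48 -0.13  2.15  0.13  0.35  1.55]
(565, -100, 140) 0 1 0.0 [ 0.13  0.52 -0.08  2.02  0.07  0.6   1.6 ]
(536, -101, 181) 35 1 0.0 [ 0.71  0.45 -0.77  2.47  2.44  0.38 -0.71]
(536, -101, 181) 30 1 0.0 [ 0.54  0.39 -0.54  2.41  2.35  0.2  -0.64]
(536, -101, 181) 20 1 0.0 [ 0.25  0.36 -0.18  2.3   0.16  0.15  1.53]
(536, -101, 181) 10 1 0.0 [ 0.24  0.39 -0.19  2.17  0.14  0.42  1.54]
(536, -101, 181) 0 1 0.0 [ 0.13  0.44 -0.07  2.05  0.05  0.66  1.63]
(624, -99, 150) 35 1 0.0 [ 0.46  0.54 -0.49  2.33  2.6   0.33 -0.87]
(624, -99, 150) 30 1 0.0 [ 0.42  0.52 -0.45  2.26  2.23  0.2  -0.52]
(624, -99, 150) 20 1 0.0 [ 0.2   0.49 -0.15  2.15  0.22  0.17  1.46]
(624, -99, 150) 10 1 0.0 [ 0.13  0.52 -0.08  2.01  0.06  0.44  1.61]
(624, -99, 150) 0 1 0.0 [ 0.1   0.57 -0.05  1.88  0.04  0.7   1.62]
(650, -99, 200) 35 1 0.0 [ 0.46  0.46 -0.48  2.23  2.26  0.19 -0.54]
(650, -99, 200) 30 1 0.0 [ 0.38  0.44 -0.38  2.17  1.3   0.12  0.4 ]
(650, -99, 200) 20 1 0.0 [ 0.16  0.44 -0.11  2.05  0.04  0.31  1.63]
(650, -99, 200) 10 1 0.0 [ 0.12  0.48 -0.06  1.92  0.02  0.58  1.64]
(650, -99, 200) 0 1 0.0 [ 0.1   0.54 -0.05  1.78  0.03  0.83  1.63]
```

```bash
python3 -m crank '[{"grip":100,"travel":[0.02,0,-0.015],"roll":0},{"grip":100,"travel":[0.02,0,-0.015],"roll":0},{"grip":100,"travel":[0.02,0,-0.015],"roll":0},{"grip":100,"travel":[0.02,0,-0.015],"roll":0}]'; python3 -c "
from h import *
go([565,-100.4,140])"
```

```text
t: 7.9
tool_pos: [555.6, -100.2, 263.4]
orientation: [0.874, 0.007, 0.486, 0.022]
force: [1.0, -0.7, 0.4]
opening: 93.0
t 7.9 p [ 555.6 -100.2  263.4] q [ 0.288  0.221 -0.161  2.313 -0.92   0.107  2.628] open 93.0 F [ 1.  -0.7  0.4]
xax [ 0.527  0.046 -0.848] yax [-0.032  0.999  0.034] zax [0.849 0.009 0.528]
tool travel mm to [565, -100.4, 140] [109.6  -4.7 -57.2]
```

```bash
python3 -m crank '[{"grip":100,"travel":[-0.025,0.02,0.01],"roll":0},{"grip":100,"travel":[-0.03,0.035,0.015],"roll":0},{"grip":100,"travel":[-0.02,0.04,0.015],"roll":0},{"grip":100,"travel":[-0.01,0.04,0],"roll":0}]'; python3 -c "
from h import *
go([540,40,330])"
```

```text
t: 8.3
tool_pos: [551.1, -38.2, 308.5]
orientation: [0.873, 0.0, 0.487, 0.022]
force: [0.1, -0.3, 0.3]
opening: 93.0
t 8.3 p [551.1 -38.2 308.5] q [-0.338  0.116  0.367  2.306 -0.471  0.195  2.056] open 93.0 F [ 0.1 -0.3  0.3]
xax [ 0.524  0.039 -0.851] yax [-0.038  0.999  0.022] zax [0.851 0.021 0.525]
tool travel mm to [540, 40, 330] [-21.1  79.    3.5]
```

```bash
python3 -m crank '[{"grip":100,"travel":[-0.01,0.04,0],"roll":0},{"grip":100,"travel":[0,0.04,0],"roll":0},{"grip":100,"travel":[0,0.03,-0.01],"roll":0}]'; python3 -c "
from h import *
st()"
```

```text
t: 8.6
tool_pos: [540.6, 31.2, 311.3]
orientation: [0.873, -0.004, 0.487, 0.024]
force: [1.0, 0.1, -0.7]
opening: 92.8
t 8.6 p [540.6  31.2 311.3] q [-0.806  0.096  0.67   2.337 -0.084  0.179  1.535] open 92.8 F [ 1.   0.1 -0.7]
xax [ 0.524  0.037 -0.851] yax [-0.045  0.999  0.015] zax [0.851 0.031 0.525]
```

```bash
python3 -m crank '[{"grip":100,"travel":[0.015,0,-0.015],"roll":0},{"grip":100,"travel":[0.015,0,-0.02],"roll":0},{"grip":100,"travel":[0.015,0,-0.02],"roll":0},{"grip":100,"travel":[0.015,0,-0.02],"roll":0}]'; python3 -c "
from h import *
st()"
```

```text
t: 9.0
tool_pos: [523.5, 39.5, 269.4]
orientation: [0.867, -0.009, 0.498, 0.034]
force: [-0.6, -0.5, -0.2]
opening: 93.1
t 9.0 p [523.5  39.5 269.4] q [-0.802  0.166  0.688  2.409 -0.837  0.108  2.297] open 93.1 F [-0.6 -0.5 -0.2]
xax [ 0.503  0.051 -0.863] yax [-0.069  0.997  0.018] zax [0.862 0.05  0.505]
```

```bash
python3 -m crank '[{"grip":100,"travel":[0.01,-0.005,-0.03],"roll":2},{"grip":100,"travel":[0.01,-0.005,-0.03],"roll":2},{"grip":100,"travel":[0.01,-0.005,-0.03],"roll":0}]'; python3 -c "
from h import *
st()"
```

```text
t: 9.3
tool_pos: [465.4, 23.1, 242.7]
orientation: [0.851, 0.013, 0.524, 0.019]
force: [0.3, -0.1, -1.0]
opening: 92.9
t 9.3 p [465.4  23.1 242.7] q [-0.842  0.148  0.752  2.508 -1.043  0.107  2.478] open 92.9 F [ 0.3 -0.1 -1. ]
xax [ 0.45   0.045 -0.892] yax [-0.018  0.999  0.041] zax [ 0.893 -0.002  0.451]
```

```bash
python3 -m crank '[{"grip":100,"travel":[0,0,-0.03],"roll":0},{"grip":100,"travel":[0,0,-0.03],"roll":0},{"grip":100,"travel":[0,0,-0.03],"roll":0}]'; python3 -c "
from h import *
st()"
```

```text
t: 9.6
tool_pos: [428.9, 23.7, 228.5]
orientation: [0.84, 0.023, 0.542, 0.021]
force: [0.2, -0.0, 0.3]
opening: 92.7
t 9.6 p [428.9  23.7 228.5] q [-0.815  0.129  0.711  2.56  -1.043  0.107  2.463] open 92.7 F [ 0.2 -0.   0.3]
xax [ 0.411  0.06  -0.91 ] yax [-0.011  0.998  0.061] zax [ 0.912 -0.015  0.411]
```

```bash
python3 -m crank '[{"grip":100,"travel":[-0.02,0.03,0.03],"roll":0},{"grip":100,"travel":[-0.02,0.04,0.02],"roll":0},{"grip":100,"travel":[-0.01,0.045,0.01],"roll":0},{"grip":100,"travel":[0,0.045,0.01],"roll":0},{"grip":100,"travel":[0,0.045,0.01],"roll":0}]'; python3 -c "
from h import *
st()"
```

```text
t: 10.1
tool_pos: [463.6, 145.3, 268.6]
orientation: [0.839, 0.044, 0.542, 0.013]
force: [1.2, 0.2, -0.3]
opening: 92.9
t 10.1 p [463.6 145.3 268.6] q [-1.531  0.239  1.271  2.413 -0.646  0.277  1.799] open 92.9 F [ 1.2  0.2 -0.3]
xax [ 0.411  0.069 -0.909] yax [0.026 0.996 0.088] zax [ 0.911 -0.059  0.408]
```

```bash
python3 - <<'E'
from h import *
t,s=load("top0"),load("scene0")
tc=lambda u,v:((u+.5)/4.4-.5+205,(v+.5)/4.4-.5+190)
sc=lambda u,v:((u+.5)/4.1-.5+170,(v+.5)/4.1-.5+185)
for a in [((610,77),(713,143)),((116,83),(338,22))]: print(tri([(t,tc(*a[0])),(s,sc(*a[1]))]))
# model prediction
ps=np.radians(1.4);ex=np.array([np.cos(ps),np.sin(ps),0]);ey=np.array([-np.sin(ps),np.cos(ps),0])
up=ex*np.cos(.611)+[0,0,np.sin(.611)];n=-ex*np.sin(.611)+[0,0,np.cos(.611)]
mid=(np.array([610.9,-99.3,74.8])+[605.4,120.5,74])/2-30*n
for y in(-175,175): print("model",mid+68*up+60*n+y*ey)
E
```

```text
(array([ 656.50790205, -166.33584457,  134.49274731]), [np.float64(6.771355421575096), np.float64(6.7713554215749365)])
(array([646.81730842, 184.12539741, 137.17847611]), [np.float64(1.2553307844288173), np.float64(1.2553307844289403)])
model [ 650.90062029 -163.40745223  137.98294608]
model [642.34935793 186.48806919 137.98294608]
```

```bash
nproc; cat >search.py <<'E'
from sim import *
import sys,io,contextlib,multiprocessing as mp
q0=np.clip([-1.531,0.239,1.271,2.413,-0.646,0.277,1.799],LO,HI)
def quiet(q,W,**k):
    with contextlib.redirect_stdout(io.StringIO()): return goto(q,W,**k)
def trial(seed):
    rng=np.random.default_rng(seed);q=q0;W=[]
    n=rng.integers(2,5)
    for i in range(n):
        if rng.random()<.5: # low inward
            a=rng.uniform(-.9,.9);r=rng.uniform(300,480);w=(r*np.cos(a),r*np.sin(a),rng.uniform(170,350))
        else:
            a=rng.uniform(-.9,.9);r=rng.uniform(400,650);w=(r*np.cos(a),r*np.sin(a),rng.uniform(300,1000))
        W.append(np.round(w));q=quiet(q,w,maxr=14)
    W.append((560,-100,200));q=quiet(q,W[-1],maxr=14)
    p,Rr=pose(q)
    # lateral relative: jaw axis horizontality & tilt
    x=Rr[:,0];t=np.degrees(np.arcsin(x[0]));lat=abs(x[1]-.01)+abs(Rr[2,1])
    c=lat*100+max(0,t-18)*.3+max(0,-t)*.5+np.linalg.norm(p-W[-1])*.02+max(0,abs(q[2])-.8)*3+max(0,abs(q[4])-1)*0+max(0,abs(q[6])-2.4)*5
    return c,seed,[tuple(w) for w in W],q
if __name__=="__main__":
    with mp.Pool() as pl: r=pl.map(trial,range(int(sys.argv[1])),chunksize=4)
    r.sort(key=lambda a:a[0])
    for c,s,W,q in r[:6]:
        print(round(c,2),s,[tuple(int(v) for v in w) for w in W]);show(q)
E
time OMP_NUM_THREADS=1 timeout 560 python3 search.py 400
```

```text
4
8.09 20 [(306, -248, 244), (358, -316, 295), (338, 87, 224), (309, -321, 316), (560, -100, 200)]
p [ 560. -100.  200.] q [ 0.67  0.41 -0.73  2.25  0.99  0.27  0.64] xax [ 0.399  0.026 -0.916] yax [0.044 0.998 0.048]
9.1 85 [(385, -26, 328), (501, -263, 424), (423, -317, 355), (306, 332, 516), (560, -100, 200)]
p [ 560. -100.  201.] q [ 0.44  0.36 -0.4   2.29  0.72  0.11  0.9 ] xax [ 0.43   0.028 -0.902] yax [0.043 0.998 0.051]
9.25 115 [(603, 48, 301), (364, 84, 209), (269, -196, 252), (560, -100, 200)]
p [ 560. -100.  200.] q [ 0.53  0.38 -0.53  2.23  0.56  0.25  1.06] xax [ 0.363  0.036 -0.931] yax [0.045 0.997 0.056]
9.28 79 [(222, 211, 186), (367, -15, 189), (560, -100, 200)]
p [ 560. -100.  200.] q [ 0.76  0.46 -0.86  2.21  0.93  0.37  0.71] xax [ 0.362  0.037 -0.932] yax [0.04  0.998 0.055]
9.77 57 [(295, 208, 241), (427, -55, 222), (560, -100, 200)]
p [ 560. -100.  200.] q [ 0.14  0.34 -0.01  2.27 -0.54  0.16  2.17] xax [ 0.392  0.036 -0.919] yax [0.04  0.998 0.056]
9.8 266 [(256, 235, 230), (431, -134, 251), (314, 19, 335), (560, -100, 200)]
p [ 560. -100.  201.] q [-0.11  0.35  0.3   2.29 -1.01  0.23  2.63] xax [ 0.391  0.03  -0.92 ] yax [0.044 0.998 0.051]
real	0m41.683s
user	2m42.427s
sys	0m0.124s
```

```bash
sed -i 's/r=rng.uniform(300,480)/r=rng.uniform(360,480)/; s/lat=abs(x\[1\]-.01)+abs(Rr\[2,1\])/lat=2*abs(x[1]-.024*x[0])/; s/max(0,t-18)\*.3/max(0,t-12)*.3+.04*NR/' search.py
python3 - <<'E'
s=open('search.py').read()
s=s.replace("def trial(seed):","NR=0\ndef trial(seed):\n    global NR;NR=0")
s=s.replace("with contextlib.redirect_stdout(io.StringIO()): return goto(q,W,**k)","""
    global NR
    with contextlib.redirect_stdout(io.StringIO()) as f: r=goto(q,W,**k)
    NR+=int(f.getvalue().split()[0]);return r""")
open('search.py','w').write(s)
E
time OMP_NUM_THREADS=1 timeout 570 python3 search.py 3000
```

```text
7.43 2572 [(353, -279, 267), (315, -347, 260), (357, -147, 340), (625, -10, 450), (560, -100, 200)]
p [ 560. -100.  200.] q [ 0.11  0.33  0.01  2.3  -0.67  0.11  2.29] xax [ 0.415  0.019 -0.91 ] yax [0.047 0.998 0.043]
7.63 1152 [(326, -179, 269), (336, -262, 225), (414, -103, 296), (422, 164, 173), (560, -100, 200)]
p [560. -98. 198.] q [ 0.69  0.43 -0.76  2.26  1.1   0.29  0.53] xax [ 0.405  0.02  -0.914] yax [0.046 0.998 0.042]
8.23 715 [(299, 243, 176), (404, 144, 182), (439, -34, 324), (560, -100, 200)]
p [ 560. -100.  200.] q [ 0.48  0.37 -0.47  2.26  0.63  0.18  0.99] xax [ 0.395  0.027 -0.918] yax [0.046 0.998 0.048]
8.28 1741 [(446, 164, 217), (328, 174, 186), (371, -183, 170), (560, -100, 200)]
p [ 560. -100.  200.] q [ 0.16  0.34 -0.05  2.24 -0.27  0.21  1.89] xax [ 0.354  0.03  -0.935] yax [0.043 0.998 0.049]
8.3 2990 [(292, 234, 183), (362, -187, 254), (422, 87, 274), (306, -348, 266), (560, -100, 200)]
p [ 560. -100.  200.] q [ 0.6   0.4  -0.64  2.24  0.83  0.26  0.79] xax [ 0.383  0.024 -0.923] yax [0.046 0.998 0.045]
8.32 526 [(354, -306, 260), (316, -317, 293), (607, -216, 303), (560, -100, 200)]
p [ 560. -100.  200.] q [-0.03  0.34  0.19  2.3  -1.01  0.16  2.63] xax [ 0.411  0.02  -0.911] yax [0.048 0.998 0.043]
real	4m55.058s
user	19m32.678s
sys	0m0.263s
```

```bash
python3 - <<'E'
from h import *
go([446,164,217]);go([328,174,186])
from search import *
q=q0
for w in [(446,164,217),(328,174,186),(371,-183,170),(560,-100,200)]: q=goto(q,w,maxr=14)
E
```

```text
t 10.1 p [463.6 145.3 268.6] q [-1.531  0.239  1.271  2.413 -0.646  0.277  1.799] open 92.9 F [ 1.2  0.2 -0.3]
xax [ 0.411  0.069 -0.909] yax [0.026 0.996 0.088] zax [ 0.911 -0.059  0.408]
tool travel mm to [446, 164, 217] [ 40.9  13.7 -38.2]
t 10.1 p [463.6 145.3 268.6] q [-1.531  0.239  1.271  2.413 -0.646  0.277  1.799] open 92.9 F [ 1.2  0.2 -0.3]
xax [ 0.411  0.069 -0.909] yax [0.026 0.996 0.088] zax [ 0.911 -0.059  0.408]
tool travel mm to [328, 174, 186] [  21.3   17.9 -159. ]
2 p [446. 164. 218.] q [-1.29  0.28  0.89  2.49 -1.05  0.11  2.1 ] xax [ 0.411  0.069 -0.909] yax [0.026 0.996 0.087]
13 p [348. 194. 211.] q [-0.9   0.14  0.03  2.56  1.03  0.3  -0.32] xax [ 0.373  0.048 -0.927] yax [0.035 0.997 0.065]
13 p [ 373. -187.  184.] q [ 0.84  0.26 -0.43  2.51 -0.69  0.11  2.63] xax [ 0.353  0.029 -0.935] yax [0.044 0.998 0.048]
5 p [ 560. -100.  200.] q [ 0.16  0.34 -0.05  2.24 -0.27  0.21  1.89] xax [ 0.354  0.03  -0.935] yax [0.043 0.998 0.049]
```

```bash
python3 -m crank '[{"grip":100,"travel":[0.02,0.007,-0.02],"roll":0},{"grip":100,"travel":[0.02,0.007,-0.02],"roll":0},{"grip":100,"travel":[-0.01,0.003,-0.043],"roll":0},{"grip":100,"travel":[-0.01,0.003,-0.043],"roll":0},{"grip":100,"travel":[-0.005,0,-0.03],"roll":0}]'; python3 -c "
from h import *
st();go([371,-183,175])"
```

```text
t: 10.6
tool_pos: [383.1, 204.8, 212.1]
orientation: [0.834, 0.054, 0.548, 0.006]
force: [0.3, 0.4, 0.6]
opening: 92.9
t 10.6 p [383.1 204.8 212.1] q [-1.625  0.298  1.086  2.559 -1.044  0.107  1.916] open 92.9 F [0.3 0.4 0.6]
xax [ 0.398  0.07  -0.915] yax [0.049 0.994 0.098] zax [ 0.916 -0.084  0.393]
t 10.6 p [383.1 204.8 212.1] q [-1.625  0.298  1.086  2.559 -1.044  0.107  1.916] open 92.9 F [0.3 0.4 0.6]
xax [ 0.398  0.07  -0.915] yax [0.049 0.994 0.098] zax [ 0.916 -0.084  0.393]
tool travel mm to [371, -183, 175] [   1.9 -389.6    6.9]
```

```bash
python3 -m crank '[{"grip":100,"travel":[0.01,-0.02,-0.04],"roll":0},{"grip":100,"travel":[0.01,-0.02,-0.04],"roll":0},{"grip":100,"travel":[0.01,-0.02,-0.04],"roll":0},{"grip":100,"travel":[0.01,-0.03,-0.03],"roll":0},{"grip":100,"travel":[0.01,-0.03,-0.03],"roll":0}]'; python3 -c "
from h import *
st();go([371,-183,175])"
```

```text
t: 11.1
tool_pos: [359.9, 206.1, 154.6]
orientation: [0.8, 0.048, 0.598, -0.028]
force: [0.0, -0.5, -0.1]
opening: 92.8
t 11.1 p [359.9 206.1 154.6] q [-1.359  0.388  0.751  2.559 -1.043  0.107  1.814] open 92.8 F [ 0.  -0.5 -0.1]
xax [ 0.284  0.013 -0.959] yax [0.102 0.994 0.043] zax [ 0.953 -0.11   0.281]
t 11.1 p [359.9 206.1 154.6] q [-1.359  0.388  0.751  2.559 -1.043  0.107  1.814] open 92.8 F [ 0.  -0.5 -0.1]
xax [ 0.284  0.013 -0.959] yax [0.102 0.994 0.043] zax [ 0.953 -0.11   0.281]
tool travel mm to [371, -183, 175] [ -21.3 -384.7   59.1]
```

```bash
python3 -m crank '[{"grip":100,"travel":[0,0,0.045],"roll":0},{"grip":100,"travel":[0,-0.02,0.04],"roll":0},{"grip":100,"travel":[0,-0.04,0.02],"roll":-3.6},{"grip":100,"travel":[0,-0.045,0.015],"roll":-3.6},{"grip":100,"travel":[0,-0.045,0.015],"roll":0}]'; python3 -c "
from h import *
st();go([560,-100,200])"
```

```text
t: 11.6
tool_pos: [482.5, 47.8, 186.6]
orientation: [0.8, 0.005, 0.6, 0.006]
force: [0.8, 0.9, -0.4]
opening: 92.9
t 11.6 p [482.5  47.8 186.6] q [-0.782  0.349  0.707  2.405 -0.852  0.268  2.239] open 92.9 F [ 0.8  0.9 -0.4]
xax [ 0.279  0.015 -0.96 ] yax [-0.004  1.     0.014] zax [ 0.96  -0.     0.279]
t 11.6 p [482.5  47.8 186.6] q [-0.782  0.349  0.707  2.405 -0.852  0.268  2.239] open 92.9 F [ 0.8  0.9 -0.4]
xax [ 0.279  0.015 -0.96 ] yax [-0.004  1.     0.014] zax [ 0.96  -0.     0.279]
tool travel mm to [560, -100, 200] [   6.5 -147.9   78.2]
```

```bash
python3 -m crank '[{"grip":100,"travel":[-0.015,-0.04,0.02],"roll":-1.2},{"grip":100,"travel":[-0.015,-0.04,0.025],"roll":0},{"grip":100,"travel":[0,-0.04,0.025],"roll":0},{"grip":100,"travel":[0.01,-0.03,0.02],"roll":0}]'; python3 -c "
from h import *
st();go([581,-101,165]);go([614.7,-99,49.4])"
```

```text
t: 12.0
tool_pos: [564.6, -112.2, 232.9]
orientation: [0.801, 0.009, 0.599, 0.002]
force: [0.6, 1.2, 0.0]
opening: 93.1
t 12.0 p [ 564.6 -112.2  232.9] q [-0.427  0.388  0.761  2.169 -0.755  0.524  2.452] open 93.1 F [0.6 1.2 0. ]
xax [ 0.282  0.015 -0.959] yax [0.008 1.    0.018] zax [ 0.959 -0.013  0.282]
t 12.0 p [ 564.6 -112.2  232.9] q [-0.427  0.388  0.761  2.169 -0.755  0.524  2.452] open 93.1 F [0.6 1.2 0. ]
xax [ 0.282  0.015 -0.959] yax [0.008 1.    0.018] zax [ 0.959 -0.013  0.282]
tool travel mm to [581, -101, 165] [69.9 10.2 -3.6]
t 12.0 p [ 564.6 -112.2  232.9] q [-0.427  0.388  0.761  2.169 -0.755  0.524  2.452] open 93.1 F [0.6 1.2 0. ]
xax [ 0.282  0.015 -0.959] yax [0.008 1.    0.018] zax [ 0.959 -0.013  0.282]
tool travel mm to [614.7, -99, 49.4] [190.4  10.4  -3.8]
```

```bash
python3 -m crank '[{"grip":100,"travel":[0.03,0.005,0],"roll":-2},{"grip":100,"travel":[0.04,0.005,0],"roll":0}]'; python3 -c "
from h import *
st();go([614.7,-99,49.4])
from plant import ctrl
for n in ('scene','top'):
    c=ctrl.camera(n);pickle.dump(c,open(n+'1.pkl','wb'))
i=load('scene1')['img'][150:330,200:400,::-1];cv2.imwrite('pics/s1.png',cv2.resize(i,None,fx=3.3,fy=3.3,interpolation=2))
"
```

```text
t: 12.2
tool_pos: [589.6, -109.2, 169.8]
orientation: [0.804, 0.002, 0.595, 0.004]
force: [0.3, 0.5, -0.6]
opening: 92.9
t 12.2 p [ 589.6 -109.2  169.8] q [-0.26   0.477  0.527  2.186 -0.917  0.374  2.594] open 92.9 F [ 0.3  0.5 -0.6]
xax [ 0.293  0.009 -0.956] yax [-0.004  1.     0.008] zax [0.956 0.002 0.293]
t 12.2 p [ 589.6 -109.2  169.8] q [-0.26   0.477  0.527  2.186 -0.917  0.374  2.594] open 92.9 F [ 0.3  0.5 -0.6]
xax [ 0.293  0.009 -0.956] yax [-0.004  1.     0.008] zax [0.956 0.002 0.293]
tool travel mm to [614.7, -99, 49.4] [122.6   9.2 -11.3]
```

View pics/s1.png

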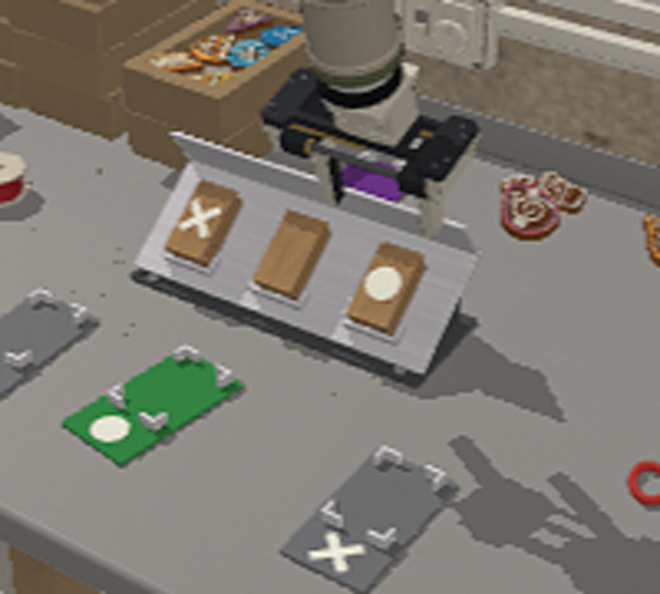

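```bash
python3 - <<'E'
from sim import *
q=np.array([-0.26,0.477,0.527,2.186,-0.917,0.374,2.594])
for s in (20,40):
    qq=goto(q,(581+15,-99,130),step=s,maxr=12);qq=goto(qq,(614.7,-99,49.4),step=s,maxr=12)
E
```

```text
2 p [596. -99. 131.] q [-0.15  0.52  0.34  2.2  -0.98  0.26  2.63] xax [ 0.293  0.008 -0.956] yax [-0.004  1.     0.007]
11 p [ 621. -100.   58.] q [ 0.03  0.65  0.09  2.16 -0.98  0.11  2.63] xax [ 0.272  0.012 -0.962] yax [-0.004  1.     0.011]
1 p [596. -99. 131.] q [-0.15  0.52  0.34  2.2  -0.98  0.26  2.63] xax [ 0.293  0.008 -0.956] yax [-0.004  1.     0.007]
11 p [ 620. -100.   56.] q [ 0.03  0.65  0.09  2.16 -0.98  0.11  2.63] xax [ 0.269  0.012 -0.963] yax [-0.004  1.     0.012]
```

```bash
python3 -m crank '[{"grip":100,"travel":[0.02,0.005,-0.004],"roll":0},{"grip":100,"travel":[0.025,0.004,-0.004],"roll":0},{"grip":100,"travel":[0.025,0,-0.004],"roll":0},{"grip":100,"travel":[0.02,0,-0.003],"roll":0}]'; python3 -c "
from h import *
go([614.7,-99,49.4])"
```

```text
t: 12.7
tool_pos: [600.7, -99.8, 82.0]
orientation: [0.802, 0.009, 0.597, -0.001]
force: [0.7, 0.9, 0.5]
opening: 93.0
t 12.7 p [600.7 -99.8  82. ] q [ 0.027  0.59   0.093  2.206 -0.982  0.106  2.62 ] open 93.0 F [0.7 0.9 0.5]
xax [ 0.286  0.009 -0.958] yax [0.012 1.    0.013] zax [ 0.958 -0.015  0.286]
tool travel mm to [614.7, -99, 49.4] [35.3  0.6  4. ]
```

```bash
python3 -m crank '[{"grip":100,"travel":[0.018,0,0.002],"roll":0},{"grip":100,"travel":[0.018,0,0.002],"roll":0},{"grip":100,"travel":[0.01,0,0],"roll":0}]'; python3 -c "
from h import *
go([614.7,-99,49.4])"
```

```text
t: 13.0
tool_pos: [624.2, -102.1, 50.4]
orientation: [0.796, 0.013, 0.605, -0.002]
force: [-60.5, 0.2, 134.6]
opening: 92.9
t 13.0 p [ 624.2 -102.1   50.4] q [ 0.031  0.662  0.09   2.152 -0.996  0.111  2.625] open 92.9 F [-60.5   0.2 134.6]
xax [ 0.267  0.013 -0.964] yax [0.019 1.    0.019] zax [ 0.963 -0.023  0.267]
tool travel mm to [614.7, -99, 49.4] [-1.5  2.9 -9.5]
```

```bash
python3 -m crank '[{"grip":100,"travel":[-0.008,0.003,-0.005],"roll":0}]'; python3 -c "
from h import *
go([614.7,-99,49.4])"
```

```text
t: 13.1
tool_pos: [618.2, -99.6, 57.3]
orientation: [0.796, 0.013, 0.605, -0.003]
force: [-0.8, 0.2, 0.2]
opening: 93.0
t 13.1 p [618.2 -99.6  57.3] q [ 0.02   0.647  0.101  2.165 -0.996  0.116  2.62 ] open 93.0 F [-0.8  0.2  0.2]
xax [ 0.268  0.012 -0.963] yax [0.02  1.    0.018] zax [ 0.963 -0.024  0.267]
tool travel mm to [614.7, -99, 49.4] [ 6.7  0.4 -5.5]
```

```bash
python3 -m crank '[{"grip":100,"travel":[0.003,0,-0.006],"roll":0},{"grip":100,"travel":[0.003,0,-0.003],"roll":0}]'; python3 -c "
from h import *
go([612,-99,47.5])"
```

```text
t: 13.3
tool_pos: [614.6, -99.6, 53.9]
orientation: [0.795, 0.013, 0.607, -0.003]
force: [0.3, 0.0, -0.8]
opening: 93.1
t 13.3 p [614.6 -99.6  53.9] q [ 0.026  0.65   0.091  2.17  -1.001  0.107  2.626] open 93.1 F [ 0.3  0.  -0.8]
xax [ 0.264  0.011 -0.965] yax [0.021 1.    0.017] zax [ 0.964 -0.024  0.263]
tool travel mm to [612, -99, 47.5] [ 5.4  0.5 -4.2]
```

```bash
python3 -m crank '[{"grip":100,"travel":[0.003,0,-0.004],"roll":0},{"grip":100,"travel":[0.003,0,-0.003],"roll":0}]'; python3 -c "
from h import *
go([612,-99,47.5])"
```

```text
t: 13.5
tool_pos: [612.8, -99.8, 49.3]
orientation: [0.792, 0.013, 0.61, -0.003]
force: [0.0, -0.1, 0.1]
opening: 92.9
t 13.5 p [612.8 -99.8  49.3] q [ 0.027  0.657  0.09   2.171 -1.001  0.107  2.626] open 92.9 F [ 0.  -0.1  0.1]
xax [ 0.256  0.011 -0.967] yax [0.02  1.    0.017] zax [ 0.966 -0.024  0.256]
tool travel mm to [612, -99, 47.5] [ 1.6  0.7 -1.2]
```

```bash
python3 -m crank '[{"grip":40,"travel":[0,0,0],"roll":0},{"grip":40,"travel":[0,0,0],"roll":0},{"grip":30,"travel":[0,0,0],"roll":0},{"grip":30,"travel":[0,0,0],"roll":0},{"grip":30,"travel":[0,0,0],"roll":0}]' 20; python3 -c "
from h import *
st()"
```

```text
t: 14.0
tool_pos: [613.0, -100.0, 48.3]
orientation: [0.792, 0.013, 0.61, -0.003]
force: [1.6, -0.0, 0.9]
opening: 57.5
t 14.0 p [ 613.  -100.    48.3] q [ 0.027  0.659  0.091  2.17  -1.001  0.107  2.626] open 57.5 F [ 1.6 -0.   0.9]
xax [ 0.255  0.011 -0.967] yax [0.021 1.    0.017] zax [ 0.967 -0.025  0.255]
```

```bash
python3 -m crank '[{"grip":30,"travel":[0,0,0],"roll":0},{"grip":30,"travel":[0,0,0],"roll":0},{"grip":30,"travel":[0,0,0],"roll":0}]' 20; python3 -c "
from h import *
st()"
```

```text
t: 14.3
tool_pos: [613.1, -100.1, 48.4]
orientation: [0.792, 0.013, 0.61, -0.003]
force: [1.1, 0.7, -1.3]
opening: 46.4
t 14.3 p [ 613.1 -100.1   48.4] q [ 0.027  0.659  0.091  2.169 -1.001  0.107  2.626] open 46.4 F [ 1.1  0.7 -1.3]
xax [ 0.255  0.011 -0.967] yax [0.021 1.    0.017] zax [ 0.967 -0.025  0.255]
```

```bash
python3 -m crank '[{"grip":30,"travel":[0,0,0],"roll":0},{"grip":30,"travel":[-0.015,0,-0.006],"roll":0},{"grip":30,"travel":[-0.03,0,-0.011],"roll":0},{"grip":30,"travel":[-0.035,0,-0.013],"roll":0},{"grip":30,"travel":[-0.035,0,-0.013],"roll":0}]' 20; python3 -c "
from h import *
st()
from plant import ctrl
c=ctrl.camera('scene');pickle.dump(c,open('scene2.pkl','wb'))
i=c['img'][150:330,200:400,::-1];cv2.imwrite('pics/s2.png',cv2.resize(i,None,fx=3.3,fy=3.3,interpolation=2))
"
```

```text
t: 14.8
tool_pos: [538.4, -100.2, 149.5]
orientation: [0.791, 0.015, 0.612, -0.003]
force: [0.6, -0.0, -1.4]
opening: 45.7
t 14.8 p [ 538.4 -100.2  149.5] q [-0.182  0.449  0.398  2.275 -0.861  0.296  2.516] open 45.7 F [ 0.6 -0.  -1.4]
xax [ 0.251  0.014 -0.968] yax [0.023 1.    0.02 ] zax [ 0.968 -0.027  0.25 ]
```

View pics/s2.png

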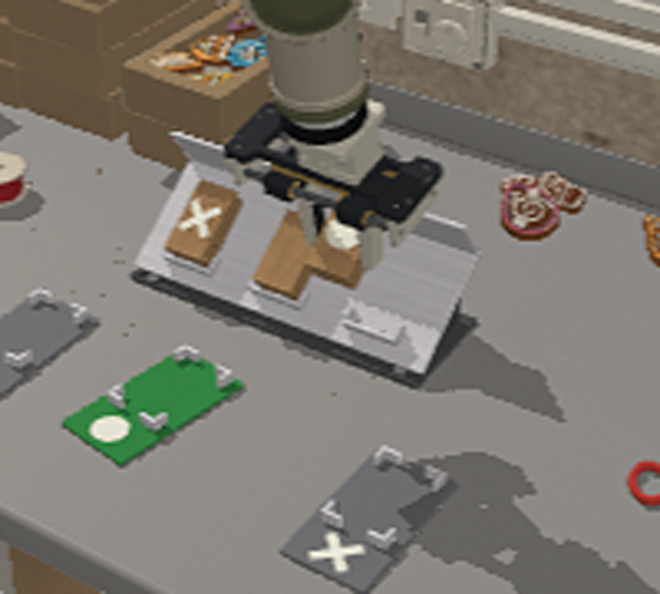

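```bash
python3 -m crank '[{"grip":30,"travel":[-0.015,0.03,0],"roll":0},{"grip":30,"travel":[-0.01,0.043,-0.005],"roll":0},{"grip":30,"travel":[-0.006,0.043,-0.012],"roll":0},{"grip":30,"travel":[0,0.043,-0.015],"roll":0},{"grip":30,"travel":[0,0.043,-0.015],"roll":0}]' 20; python3 -c "
from h import *
go([427,205,130])"
```

```text
t: 15.35
tool_pos: [485.2, 98.5, 182.7]
orientation: [0.793, 0.025, 0.608, -0.01]
force: [1.7, 1.0, -1.4]
opening: 46.2
t 15.35 p [485.2  98.5 182.7] q [-0.898  0.378  0.717  2.372 -0.751  0.288  1.975] open 46.2 F [ 1.7  1.  -1.4]
xax [ 0.26   0.015 -0.966] yax [0.047 0.999 0.028] zax [ 0.965 -0.053  0.259]
tool travel mm to [427, 205, 130] [ 37.3 102.1 -75.3]
```

```bash
python3 -m crank '[{"grip":30,"travel":[0.005,0.04,-0.02],"roll":-1.5},{"grip":30,"travel":[0.005,0.04,-0.03],"roll":-1.5},{"grip":30,"travel":[0.005,0.025,-0.03],"roll":0},{"grip":30,"travel":[0.005,0,-0.03],"roll":0}]' 20; python3 -c "
from h import *
go([427,205,130])"
```

```text
t: 15.75
tool_pos: [383.4, 213.9, 140.0]
orientation: [0.794, 0.004, 0.607, 0.011]
force: [2.6, 8.9, -1.2]
opening: 46.6
t 15.75 p [383.4 213.9 140. ] q [-1.203  0.418  0.61   2.512 -1.046  0.106  1.953] open 46.6 F [ 2.6  8.9 -1.2]
xax [ 0.262  0.022 -0.965] yax [-0.013  1.     0.02 ] zax [0.965 0.008 0.262]
tool travel mm to [427, 205, 130] [20.9 -9.7 39.4]
```

```bash
python3 -m crank '[{"grip":30,"travel":[0.01,-0.015,-0.035],"roll":0},{"grip":30,"travel":[0.01,-0.015,-0.035],"roll":0},{"grip":30,"travel":[0.01,-0.015,-0.035],"roll":0},{"grip":30,"travel":[0.01,-0.015,-0.035],"roll":0}]' 20; python3 -c "
from h import *
go([427,205,130])"
```

```text
t: 16.15
tool_pos: [328.0, 213.2, 110.0]
orientation: [0.766, -0.015, 0.642, 0.002]
force: [0.7, 0.0, -1.4]
opening: 46.1
t 16.15 p [328.  213.2 110. ] q [-1.207  0.461  0.52   2.561 -1.045  0.107  1.885] open 46.1 F [ 0.7  0.  -1.4]
xax [ 0.174 -0.016 -0.985] yax [-0.023  1.    -0.02 ] zax [0.984 0.026 0.174]
tool travel mm to [427, 205, 130] [ -2.3 -10.8 100.7]
```

```bash
python3 -m crank '[{"grip":30,"travel":[-0.01,-0.04,-0.02],"roll":0},{"grip":30,"travel":[0,-0.04,-0.02],"roll":0},{"grip":30,"travel":[0,-0.03,-0.03],"roll":0},{"grip":30,"travel":[0,-0.02,-0.035],"roll":0},{"grip":30,"travel":[0,-0.02,-0.035],"roll":0}]' 20; python3 -c "
from h import *
go([427,205,130])"
```

```text
t: 16.65
tool_pos: [350.0, 136.7, 88.4]
orientation: [0.738, -0.018, 0.675, 0.001]
force: [-0.2, 0.5, -1.2]
opening: 46.4
t 16.65 p [350.  136.7  88.4] q [-0.823  0.485  0.342  2.561 -1.045  0.107  2.114] open 46.4 F [-0.2  0.5 -1.2]
xax [ 0.089 -0.023 -0.996] yax [-0.027  0.999 -0.025] zax [0.996 0.029 0.088]
tool travel mm to [427, 205, 130] [-36.1  65.2  82.3]
```

```bash
python3 -m crank '[{"grip":30,"travel":[-0.02,-0.03,-0.03],"roll":0},{"grip":30,"travel":[-0.02,-0.03,-0.035],"roll":0},{"grip":30,"travel":[-0.01,-0.02,-0.04],"roll":0},{"grip":30,"travel":[-0.01,-0.02,-0.04],"roll":0}]' 20; python3 -c "
from h import *
go([427,205,130])"
```

```text
t: 17.05
tool_pos: [335.2, 120.5, 89.6]
orientation: [0.721, -0.017, 0.693, 0.001]
force: [-0.3, -0.3, -1.7]
opening: 45.9
t 17.05 p [335.2 120.5  89.6] q [-0.637  0.454  0.131  2.561 -0.158  0.107  1.233] open 45.9 F [-0.3 -0.3 -1.7]
xax [ 0.041 -0.023 -0.999] yax [-0.025  0.999 -0.024] zax [0.999 0.026 0.04 ]
tool travel mm to [427, 205, 130] [-38.5  81.2  95.5]
```

```bash
python3 -m crank '[{"grip":30,"travel":[-0.02,-0.01,-0.04],"roll":0},{"grip":30,"travel":[-0.02,-0.01,-0.04],"roll":0},{"grip":30,"travel":[-0.015,-0.01,-0.04],"roll":0},{"grip":30,"travel":[-0.01,-0.01,-0.04],"roll":0},{"grip":30,"travel":[-0.01,-0.01,-0.04],"roll":0}]' 20; python3 -c "
from h import *
go([427,205,130])"
```

```text
t: 17.55
tool_pos: [177.9, 108.6, 91.3]
orientation: [0.56, -0.057, 0.826, -0.012]
force: [-1.1, 1.0, -2.2]
opening: 46.2
t 17.55 p [177.9 108.6  91.3] q [-1.000e-03  6.370e-01 -9.060e-01  2.561e+00  5.200e-01  5.680e-01
  2.550e-01] open 46.2 F [-1.1  1.  -2.2]
xax [-0.366 -0.108 -0.924] yax [-0.082  0.993 -0.084] zax [ 0.927  0.045 -0.372]
tool travel mm to [427, 205, 130] [-137.4   72.1  220.9]
```

```bash
python3 - <<'E'
from sim import *
q=np.clip([-.001,.637,-.906,2.561,.52,.568,.255],LO,HI);show(q)
for W in ([(300,300,300),(350,500,450),(400,600,550)],[(300,300,300),(250,500,450),(250,600,550)],[(200,-50,150),(180,-200,150),(130,-220,150)],[(250,0,200),(250,-250,200),(160,-260,180)]):
    print();qq=q
    for w in W: qq=goto(qq,w,maxr=12)
    qq=goto(qq,(427,205,130),maxr=18)
E
```

```text
p [178. 108.  91.] q [-0.    0.64 -0.91  2.56  0.52  0.57  0.26] xax [-0.366 -0.108 -0.924] yax [-0.081  0.993 -0.084]

7 p [300. 300. 300.] q [-0.01  0.52 -1.12  1.91  0.18  1.27  0.43] xax [-0.366 -0.108 -0.924] yax [-0.081  0.993 -0.084]
6 p [350. 500. 450.] q [-0.37  0.62 -1.05  1.31  0.19  1.68  0.26] xax [-0.366 -0.108 -0.924] yax [-0.081  0.993 -0.084]
8 p [399. 599. 548.] q [-0.77  0.59 -0.4   0.89 -0.09  1.86  0.49] xax [-0.336 -0.015 -0.942] yax [-0.054  0.999  0.003]
13 p [427. 205. 130.] q [-0.23  0.59 -0.35  2.01  0.04  0.87  1.05] xax [-0.336 -0.015 -0.942] yax [-0.054  0.999  0.003]

7 p [300. 300. 300.] q [-0.01  0.52 -1.12  1.91  0.18  1.27  0.43] xax [-0.366 -0.108 -0.924] yax [-0.081  0.993 -0.084]
6 p [250. 500. 450.] q [-0.4   0.54 -1.09  1.46  0.12  1.57  0.16] xax [-0.366 -0.108 -0.924] yax [-0.081  0.993 -0.084]
4 p [250. 600. 550.] q [-0.64  0.62 -1.04  1.05  0.15  1.85  0.06] xax [-0.366 -0.108 -0.924] yax [-0.081  0.993 -0.084]
14 p [427. 205. 130.] q [ 0.09  0.78 -0.95  1.94  0.47  1.11  0.53] xax [-0.366 -0.108 -0.924] yax [-0.081  0.993 -0.084]

4 p [200
[... 274 characters left out ...]
3 -0.86  2.55  0.72  0.82  1.22] xax [-0.366 -0.108 -0.924] yax [-0.081  0.993 -0.084]
12 p [427. 205. 130.] q [ 0.07  0.76 -0.91  1.94  0.44  1.1   0.56] xax [-0.366 -0.108 -0.924] yax [-0.081  0.993 -0.084]

4 p [250.  -0. 200.] q [ 0.53  0.42 -1.02  2.36  0.32  0.98  0.88] xax [-0.366 -0.108 -0.924] yax [-0.081  0.993 -0.084]
6 p [ 250. -250.  200.] q [ 1.04  0.44 -0.88  2.26  0.58  1.06  1.39] xax [-0.366 -0.108 -0.924] yax [-0.081  0.993 -0.084]
2 p [ 163. -260.  181.] q [ 1.16  0.39 -0.86  2.41  0.65  0.93  1.42] xax [-0.366 -0.108 -0.924] yax [-0.081  0.993 -0.084]
12 p [427. 205. 130.] q [ 0.06  0.76 -0.89  1.95  0.43  1.09  0.57] xax [-0.366 -0.108 -0.924] yax [-0.081  0.993 -0.084]
```

```bash
python3 -m crank '[{"grip":30,"travel":[-0.04,0.022,0.01],"roll":0},{"grip":30,"travel":[-0.04,0.025,0.01],"roll":0},{"grip":30,"travel":[-0.04,0.025,0.01],"roll":0},{"grip":30,"travel":[-0.04,0.028,0.005],"roll":0},{"grip":30,"travel":[-0.04,0.028,0.005],"roll":0}]' 20;  python3 -m crank '[{"grip":30,"travel":[-0.03,0.035,0],"roll":0},{"grip":30,"travel":[-0.03,0.035,0],"roll":0},{"grip":30,"travel":[-0.03,0.035,0],"roll":0},{"grip":30,"travel":[-0.03,0.035,0],"roll":0},{"grip":30,"travel":[-0.03,0.035,0],"roll":0}]' 20; python3 -c "
from h import *
go([350,500,450]);go([400,600,550])"
```

```text
t: 18.05
tool_pos: [275.4, 252.3, 253.7]
orientation: [0.554, -0.061, 0.83, -0.019]
force: [0.2, -0.3, -2.2]
opening: 46.6
t: 18.55
tool_pos: [320.6, 445.3, 379.8]
orientation: [0.558, -0.062, 0.827, -0.026]
force: [0.7, 0.6, -0.9]
opening: 46.7
t 18.55 p [320.6 445.3 379.8] q [-0.293  0.592 -1.048  1.55   0.174  1.513  0.272] open 46.7 F [ 0.7  0.6 -0.9]
xax [-0.37  -0.131 -0.92 ] yax [-0.073  0.991 -0.112] zax [ 0.926  0.026 -0.376]
tool travel mm to [350, 500, 450] [-82.6  44.3   2.2]
t 18.55 p [320.6 445.3 379.8] q [-0.293  0.592 -1.048  1.55   0.174  1.513  0.272] open 46.7 F [ 0.7  0.6 -0.9]
xax [-0.37  -0.131 -0.92 ] yax [-0.073  0.991 -0.112] zax [ 0.926  0.026 -0.376]
tool travel mm to [400, 600, 550] [-206.2  128.5   13.5]
```

```bash
python3 -m crank '[{"grip":30,"travel":[-0.04,0.025,0.003],"roll":0},{"grip":30,"travel":[-0.04,0.025,0.003],"roll":0},{"grip":30,"travel":[-0.04,0.025,0.003],"roll":0},{"grip":30,"travel":[-0.04,0.025,0.003],"roll":0},{"grip":30,"travel":[-0.03,0.025,0.003],"roll":0}]' 20; python3 -c "
from h import *
go([427,205,130]);go([400,600,550])"
```

```text
t: 19.05
tool_pos: [372.7, 559.1, 480.7]
orientation: [0.551, -0.073, 0.83, -0.038]
force: [0.1, 0.8, -3.5]
opening: 46.1
t 19.05 p [372.7 559.1 480.7] q [-0.688  0.621 -0.57   1.058  0.013  1.846  0.404] open 46.1 F [ 0.1  0.8 -3.5]
xax [-0.382 -0.163 -0.91 ] yax [-0.079  0.986 -0.144] zax [ 0.921  0.017 -0.39 ]
tool travel mm to [427, 205, 130] [ 356.  -303.1  180.7]
t 19.05 p [372.7 559.1 480.7] q [-0.688  0.621 -0.57   1.058  0.013  1.846  0.404] open 46.1 F [ 0.1  0.8 -3.5]
xax [-0.382 -0.163 -0.91 ] yax [-0.079  0.986 -0.144] zax [ 0.921  0.017 -0.39 ]
tool travel mm to [400, 600, 550] [-80.1  28.3  -1.2]
```

```bash
python3 -m crank '[{"grip":30,"travel":[-0.035,0.03,0.005],"roll":0},{"grip":30,"travel":[-0.035,0.03,0.005],"roll":0},{"grip":30,"travel":[-0.035,0.03,0],"roll":0}]' 20; python3 -c "
from h import *
go([427,205,130])"
```

```text
t: 19.35
tool_pos: [402.3, 594.9, 518.3]
orientation: [0.577, -0.024, 0.816, -0.03]
force: [2.7, -0.2, -4.3]
opening: 46.1
t 19.35 p [402.3 594.9 518.3] q [-0.816  0.608 -0.302  0.922 -0.096  1.861  0.46 ] open 46.1 F [ 2.7 -0.2 -4.3]
xax [-0.333 -0.074 -0.94 ] yax [-0.005  0.997 -0.077] zax [ 0.943 -0.021 -0.332]
tool travel mm to [427, 205, 130] [ 385.8 -359.   160.4]
```

```bash
python3 -m crank '[{"grip":30,"travel":[-0.035,0.03,0],"roll":0},{"grip":30,"travel":[-0.03,0.025,-0.005],"roll":0}]' 20; python3 -c "
from h import *
go([427,205,130])"
```

```text
t: 19.55
tool_pos: [408.1, 617.0, 549.4]
orientation: [0.588, 0.007, 0.809, -0.014]
force: [7.1, -3.7, -3.0]
opening: 46.2
t 19.55 p [408.1 617.  549.4] q [-0.823  0.607 -0.307  0.844 -0.106  1.862  0.427] open 46.2 F [ 7.1 -3.7 -3. ]
xax [-0.308 -0.004 -0.951] yax [ 0.028  1.    -0.013] zax [ 0.951 -0.031 -0.308]
tool travel mm to [427, 205, 130] [ 394.7 -405.8  159.9]
```

```bash
python3 -m crank '[{"grip":30,"travel":[0.031,-0.032,0.013],"roll":-1.6},{"grip":30,"travel":[0.031,-0.032,0.013],"roll":0},{"grip":30,"travel":[0.031,-0.032,0.013],"roll":0},{"grip":30,"travel":[0.031,-0.032,0.013],"roll":0},{"grip":30,"travel":[0.031,-0.032,0.013],"roll":0}]' 20;  python3 -m crank '[{"grip":30,"travel":[0.031,-0.032,0.013],"roll":0},{"grip":30,"travel":[0.031,-0.032,0.013],"roll":0},{"grip":30,"travel":[0.031,-0.032,0.013],"roll":0},{"grip":30,"travel":[0.031,-0.032,0.013],"roll":0},{"grip":30,"travel":[0.031,-0.032,0.013],"roll":0}]' 20; python3 -c "
from h import *
go([414,204.8,80])"
```

```text
t: 20.05
tool_pos: [412.9, 461.4, 387.7]
orientation: [0.591, -0.002, 0.806, 0.002]
force: [1.8, 1.5, -1.5]
opening: 46.0
t: 20.55
tool_pos: [425.8, 288.0, 216.9]
orientation: [0.593, -0.004, 0.805, -0.001]
force: [1.7, -0.1, -2.1]
opening: 46.2
t 20.55 p [425.8 288.  216.9] q [-0.361  0.49  -0.342  1.892 -0.028  1.025  0.907] open 46.2 F [ 1.7 -0.1 -2.1]
xax [-0.297 -0.008 -0.955] yax [-0.005  1.    -0.007] zax [ 0.955  0.003 -0.297]
tool travel mm to [414, 204.8, 80] [134.8 -82.2  29.2]
```

```bash
python3 -m crank '[{"grip":30,"travel":[0.038,-0.025,0.009],"roll":0},{"grip":30,"travel":[0.038,-0.025,0.009],"roll":0},{"grip":30,"travel":[0.035,-0.022,0.007],"roll":0},{"grip":30,"travel":[0.02,-0.008,0.003],"roll":0}]' 20;  python3 -c "
from h import *
go([414,204.8,60])
from plant import ctrl
a=[]
for n,(y,x) in (('scene',(220,160)),('top',(230,190))):
    c=ctrl.camera(n);pickle.dump(c,open(n+'3.pkl','wb'))
    a.append(cv2.resize(c['img'][y:y+100,x:x+100,::-1],None,fx=4,fy=4,interpolation=2))
cv2.imwrite('pics/p3.png',np.hstack(a))
"
```

```text
t: 20.95
tool_pos: [411.4, 195.2, 80.9]
orientation: [0.593, -0.004, 0.805, -0.006]
force: [-1.1, -0.1, -0.4]
opening: 46.6
t 20.95 p [411.4 195.2  80.9] q [-0.272  0.629 -0.296  2.11   0.05   0.692  0.989] open 46.6 F [-1.1 -0.1 -0.4]
xax [-0.296 -0.013 -0.955] yax [ 0.     1.    -0.014] zax [ 0.955 -0.004 -0.296]
tool travel mm to [414, 204.8, 60] [19.   9.8  8.6]
```

View pics/p3.png

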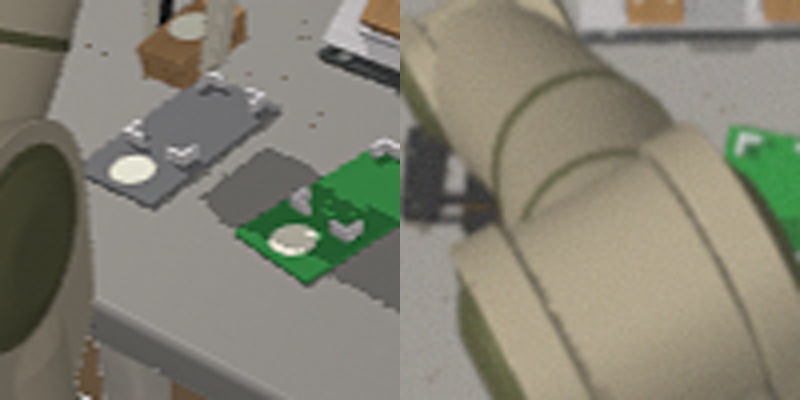

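```bash
python3 - <<'E'
from h import *
c=load('scene3');T=np.array([411.4,195.2,80.9])
for th in (0,2.4,6):
    a=np.radians(th);ux=np.array([np.cos(a),0,np.sin(a)]);uz=np.array([-np.sin(a),0,np.cos(a)])
    o=T+13.3*ux-7.1*uz
    pts=[o+30*uz]+[o+sx*42*ux+[0,sy*23,0]+h*uz for sx,sy,h in [(-1,1,30),(-1,-1,30),(-1,-1,0),(-1,1,0),(1,-1,30),(1,-1,0)]]
    print(th,((proj(c,pts)-[160,220])*4).round(0).tolist())
i=c['img'][210:260,180:240,::-1];cv2.imwrite('pics/p3b.png',cv2.resize(i,None,fx=12,fy=12,interpolation=2))
E
```

```text
0 [[190.0, 25.0], [133.0, 41.0], [176.0, 59.0], [179.0, 90.0], [137.0, 71.0], [246.0, 10.0], [248.0, 41.0]]
2.4 [[189.0, 25.0], [132.0, 43.0], [175.0, 61.0], [180.0, 91.0], [137.0, 73.0], [245.0, 8.0], [248.0, 38.0]]
6 [[188.0, 25.0], [131.0, 45.0], [174.0, 64.0], [180.0, 93.0], [138.0, 74.0], [243.0, 6.0], [248.0, 34.0]]
```

View pics/p3b.png

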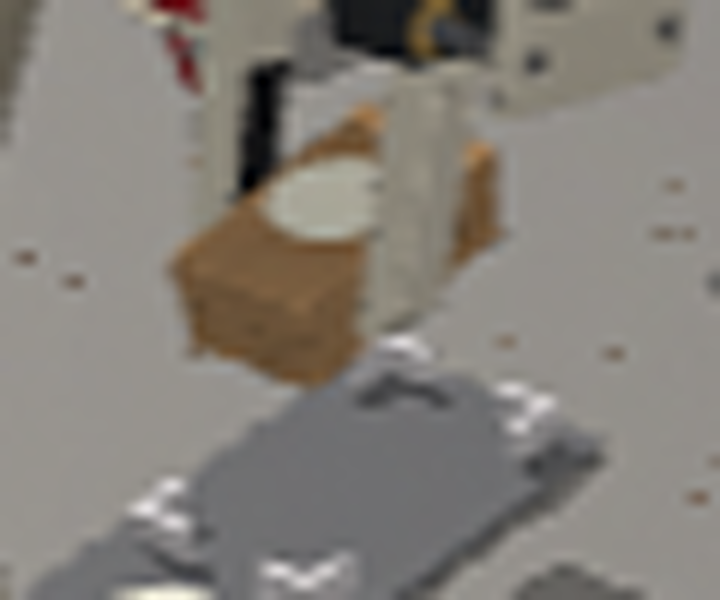

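```bash
python3 -m crank '[{"grip":30,"travel":[0.018,0.005,0.006],"roll":0},{"grip":30,"travel":[0.018,0.0045,0.006],"roll":0},{"grip":30,"travel":[0.008,0.0015,0.003],"roll":0}]' 20;  python3 -c "
from h import *
go([412.5,204.8,18])
"
```

```text
t: 21.35
tool_pos: [414.3, 208.6, 37.5]
orientation: [0.595, -0.004, 0.804, -0.005]
force: [0.1, -0.2, -0.4]
opening: 45.9
t 21.35 p [414.3 208.6  37.5] q [-0.305  0.704 -0.28   2.114  0.067  0.607  0.964] open 45.9 F [ 0.1 -0.2 -0.4]
xax [-0.293 -0.012 -0.956] yax [-0.     1.    -0.013] zax [ 0.956 -0.004 -0.293]
tool travel mm to [412.5, 204.8, 18] [19.2 -3.6  4. ]
```

```bash
python3 -m crank '[{"grip":30,"travel":[0.007,-0.0025,0.001],"roll":0},{"grip":30,"travel":[0.007,-0.0015,0.001],"roll":0},{"grip":30,"travel":[0,0,0],"roll":0}]' 20;  python3 -c "
from h import *
go([412.5,204.8,15])
"
```

```text
t: 21.65
tool_pos: [412.7, 205.6, 24.7]
orientation: [0.596, -0.004, 0.803, -0.004]
force: [-0.3, 0.5, -0.3]
opening: 46.3
t 21.65 p [412.7 205.6  24.7] q [-0.306  0.724 -0.274  2.126  0.076  0.575  0.964] open 46.3 F [-0.3  0.5 -0.3]
xax [-0.291 -0.012 -0.957] yax [-0.002  1.    -0.012] zax [ 0.957 -0.002 -0.291]
tool travel mm to [412.5, 204.8, 15] [ 9.3 -0.7  2.6]
```

```bash
python3 -m crank '[{"grip":30,"travel":[0.005,0,0.0015],"roll":0},{"grip":30,"travel":[0.004,0,0.001],"roll":0},{"grip":30,"travel":[0,0,0],"roll":0}]' 8;  python3 -c "
from h import *
st()
"
```

```text
t: 21.95
tool_pos: [413.1, 205.5, 15.7]
orientation: [0.596, -0.004, 0.803, -0.004]
force: [0.4, -0.2, -0.8]
opening: 46.7
t 21.95 p [413.1 205.5  15.7] q [-0.309  0.739 -0.269  2.129  0.081  0.555  0.962] open 46.7 F [ 0.4 -0.2 -0.8]
xax [-0.289 -0.012 -0.957] yax [-0.001  1.    -0.012] zax [ 0.957 -0.002 -0.289]
```

```bash
python3 -m crank '[{"grip":30,"travel":[0.002,0,0.0005],"roll":0},{"grip":30,"travel":[0.002,0,0.0005],"roll":0}]' 5;  python3 -c "
from h import *
st()
"
```

```text
t: 22.15
tool_pos: [413.2, 205.4, 11.7]
orientation: [0.596, -0.004, 0.803, -0.004]
force: [0.3, -0.9, 0.7]
opening: 46.4
t 22.15 p [413.2 205.4  11.7] q [-0.31   0.745 -0.267  2.13   0.083  0.547  0.961] open 46.4 F [ 0.3 -0.9  0.7]
xax [-0.289 -0.012 -0.957] yax [-0.001  1.    -0.012] zax [ 0.957 -0.002 -0.289]
```

```bash
python3 -m crank '[{"grip":30,"travel":[0.0015,0,0.0005],"roll":0},{"grip":30,"travel":[0.001,0,0],"roll":0},{"grip":52,"travel":[0,0,0],"roll":0},{"grip":62,"travel":[0,0,0],"roll":0}]' 3;  python3 -c "
from h import *
st()
from plant import ctrl
c=ctrl.camera('scene');pickle.dump(c,open('scene4.pkl','wb'))
i=c['img'][210:270,165:245,::-1];cv2.imwrite('pics/p4.png',cv2.resize(i,None,fx=9,fy=9,interpolation=2))
"
```

```text
t: 22.55
tool_pos: [413.1, 205.4, 9.1]
orientation: [0.596, -0.004, 0.803, -0.004]
force: [-0.5, -1.0, 0.2]
opening: 52.4
t 22.55 p [413.1 205.4   9.1] q [-0.311  0.75  -0.266  2.131  0.084  0.541  0.961] open 52.4 F [-0.5 -1.   0.2]
xax [-0.288 -0.012 -0.957] yax [-0.001  1.    -0.012] zax [ 0.958 -0.002 -0.288]
```

View pics/p4.png

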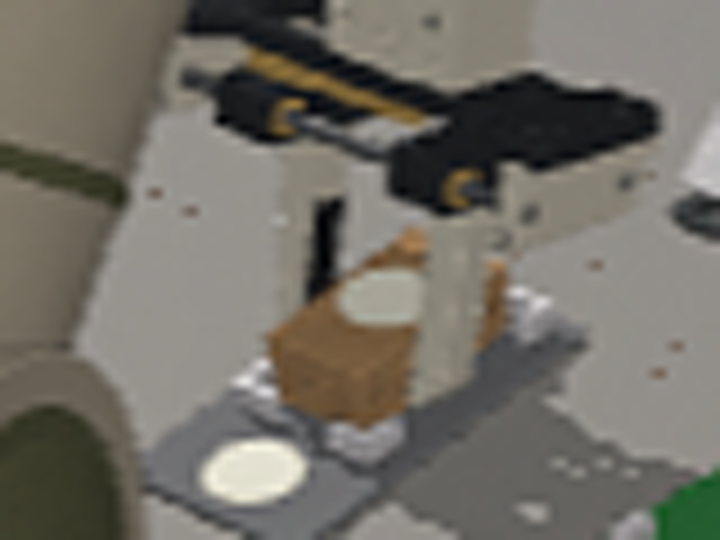

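```bash
python3 -m crank '[{"grip":80,"travel":[0,0,0],"roll":0},{"grip":80,"travel":[-0.01,0,0],"roll":0},{"grip":80,"travel":[-0.04,0,0],"roll":0},{"grip":100,"travel":[-0.045,0,0],"roll":0}]' 20;  python3 -c "
from h import *
st()
from plant import ctrl
c=ctrl.camera('scene');pickle.dump(c,open('scene5.pkl','wb'))
i=c['img'][210:270,165:245,::-1];cv2.imwrite('pics/p5.png',cv2.resize(i,None,fx=9,fy=9,interpolation=2))
"
```

```text
t: 23.0
tool_pos: [437.3, 205.4, 99.5]
orientation: [0.592, -0.006, 0.806, -0.005]
force: [0.7, 0.3, 0.0]
opening: 78.3
t 23.0 p [437.3 205.4  99.5] q [-0.267  0.622 -0.299  2.035  0.048  0.777  0.997] open 78.3 F [0.7 0.3 0. ]
xax [-0.298 -0.016 -0.954] yax [-0.003  1.    -0.016] zax [ 0.954 -0.002 -0.298]
```

View pics/p5.png

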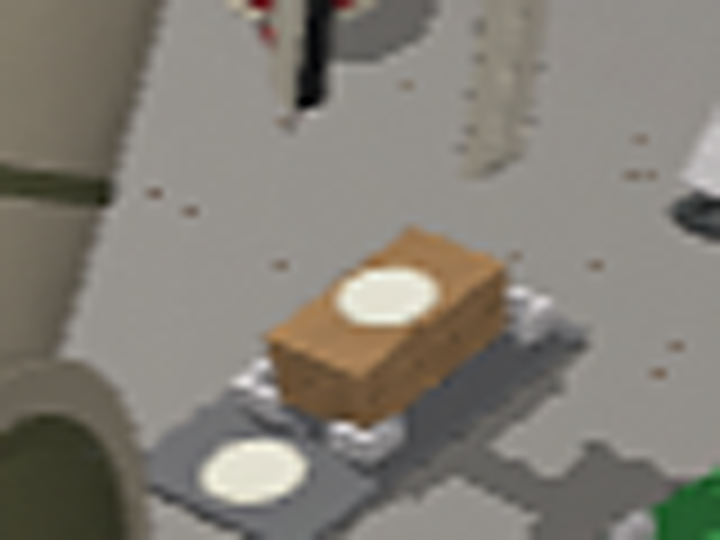

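```bash
cat >search2.py <<'E'
from sim import *
import sys,multiprocessing as mp
q0=np.array([-0.267,0.622,-0.299,2.035,0.048,0.777,0.997])
def gq(q,W,step=45,maxr=14,tol=8):
    W=np.array(W,float)
    for k in range(maxr):
        p,Rr=pose(q);d=W-p;L=np.linalg.norm(d)
        if L<tol: return q,k
        q=row(q,Rr.T@d/L*min(L,step)/1000,0,wr=2.,n=3)
    return q,maxr
def trial(seed):
    rng=np.random.default_rng(seed);q=q0;W=[];N=0
    for i in range(rng.integers(1,4)):
        a=rng.uniform(-.7,.9);r=rng.uniform(450,850);w=np.round((r*np.cos(a),r*np.sin(a),rng.uniform(450,950)))
        W.append(w);q,k=gq(q,w,maxr=int(rng.integers(8,16)));N+=k
    p,Rr=pose(q);qm=q
    q,k=gq(q,(575,121,180),maxr=18);N+=k;qa=q
    q,k=gq(q,(607,121,52),step=20,maxr=9,tol=3);N+=k
    p,Rr=pose(q);x=Rr[:,0];t=np.degrees(np.arcsin(x[0]))
    c=200*abs(x[1]-.024*x[0])+.5*max(0,12-t)+.3*max(0,t-25)+.1*N+np.linalg.norm(p-[607,121,52])*.3+max(0,abs(q[6])-2.5)*10+max(0,abs(q[2])-1.2)*10
    return c,seed,N,[tuple(int(v) for v in w) for w in W],qm,qa,q
if __name__=="__main__":
    with mp.Pool() as pl: r=pl.map(trial,range(int(sys.argv[1])),chunksize=4)
    r.sort(key=lambda a:a[0])
    for c,s,N,W,qm,qa,q in r[:5]:
        print(round(c,2),s,N,W);show(qm);show(qa);show(q)
E
time OMP_NUM_THREADS=1 timeout 570 python3 search2.py 2400
```

```text
8.09 2054 58 [(565, 39, 861), (834, 26, 644), (597, -180, 914)]
p [ 599. -135.  821.] q [ 0.14  0.23  0.04  0.78 -0.08  1.86  1.71] xax [ 0.27   0.018 -0.963] yax [0.006 1.    0.02 ]
p [575. 121. 180.] q [-0.33  0.4  -0.03  2.16  0.28  0.32  0.95] xax [ 0.27   0.018 -0.963] yax [0.006 1.    0.02 ]
p [607. 121.  52.] q [-0.3   0.65 -0.04  2.18  1.06  0.11  0.19] xax [ 0.268  0.017 -0.963] yax [0.006 1.    0.02 ]
8.15 694 54 [(549, 188, 662), (716, 159, 460), (648, -114, 817)]
p [611. -98. 745.] q [-0.02  0.27  0.16  0.9  -0.06  1.86  1.68] xax [ 0.114  0.003 -0.993] yax [0.004 1.    0.003]
p [575. 121. 180.] q [-0.34  0.44  0.02  2.04  0.04  0.54  1.21] xax [ 0.114  0.003 -0.993] yax [0.004 1.    0.003]
p [607. 121.  52.] q [-0.32  0.66  0.03  2.06  0.05  0.31  1.21] xax [ 0.114  0.003 -0.993] yax [0.004 1.    0.003]
8.43 2152 46 [(712, -115, 842), (754, 63, 767)]
p [717.  63. 724.] q [-0.35  0.44  0.4   0.72 -0.17  1.86  1.52] xax [ 0.145 -0.006 -0.989] yax [-0.004  1.    -0.007]
p [575. 121. 180.] q [-0.51  0.44  0.24  2.08 -0.11  0.5   1.37] xax [ 0.145 -0.006 -0.989] yax [-0.004  
[... 316 characters left out ...]

p [575. 121. 180.] q [-0.55  0.46  0.31  2.05 -0.2   0.56  1.47] xax [ 0.104 -0.004 -0.995] yax [-0.006  1.    -0.005]
p [607. 121.  52.] q [-0.44  0.68  0.19  2.06 -0.27  0.33  1.54] xax [ 0.104 -0.004 -0.995] yax [-0.006  1.    -0.005]
9.25 635 47 [(757, -44, 722), (801, 38, 799), (634, 207, 560)]
p [634. 207. 560.] q [-0.53  0.28  0.13  1.32  0.03  1.42  1.17] xax [ 0.145 -0.01  -0.989] yax [-0.002  1.    -0.011]
p [575. 121. 180.] q [-0.41  0.44  0.1   2.07  0.02  0.5   1.23] xax [ 0.145 -0.01  -0.989] yax [-0.002  1.    -0.011]
p [607. 121.  52.] q [-0.37  0.66  0.08  2.09  0.02  0.26  1.24] xax [ 0.145 -0.01  -0.989] yax [-0.002  1.    -0.011]
real	2m9.000s
user	8m31.941s
sys	0m0.229s
```

```bash
python3 -m crank '[{"grip":100,"travel":[-0.043,-0.018,0.005],"roll":0},{"grip":100,"travel":[-0.045,-0.018,0.005],"roll":0},{"grip":100,"travel":[-0.045,-0.018,0.005],"roll":0},{"grip":100,"travel":[-0.045,-0.018,0.005],"roll":0},{"grip":100,"travel":[-0.045,-0.018,0.005],"roll":0}]';  python3 -m crank '[{"grip":100,"travel":[-0.045,-0.018,0.005],"roll":0},{"grip":100,"travel":[-0.045,-0.018,0.005],"roll":0},{"grip":100,"travel":[-0.045,-0.018,0.005],"roll":0},{"grip":100,"travel":[-0.045,-0.018,0.005],"roll":0}]'; python3 -c "
from h import *
go([700,-50,700])"
```

```text
t: 23.55
tool_pos: [527.5, 120.7, 316.7]
orientation: [0.595, -0.006, 0.804, -0.002]
force: [0.4, -0.2, -0.7]
opening: 93.0
t: 23.95
tool_pos: [596.5, 49.2, 490.1]
orientation: [0.596, -0.006, 0.803, -0.002]
force: [1.2, -0.4, -0.9]
opening: 92.8
t 23.95 p [596.5  49.2 490.1] q [-0.008  0.419 -0.247  1.294  0.041  1.729  1.328] open 92.8 F [ 1.2 -0.4 -0.9]
xax [-0.289 -0.012 -0.957] yax [-0.007  1.    -0.011] zax [ 0.957  0.003 -0.289]
tool travel mm to [700, -50, 700] [-229.6 -102.1   38. ]
```

```bash
python3 -m crank '[{"grip":100,"travel":[-0.045,-0.01,0.01],"roll":0},{"grip":100,"travel":[-0.045,-0.01,0.01],"roll":0},{"grip":100,"travel":[-0.045,-0.005,0.01],"roll":0},{"grip":100,"travel":[-0.045,0,0.01],"roll":0},{"grip":100,"travel":[-0.045,0,0.01],"roll":0}]'; python3 -c "
from h import *
st()"
```

```text
t: 24.45
tool_pos: [648.0, 32.4, 596.2]
orientation: [0.647, 0.003, 0.763, 0.001]
force: [1.1, 1.0, -1.5]
opening: 92.7
t 24.45 p [648.   32.4 596.2] q [-0.352  0.435  0.433  1.043 -0.182  1.862  1.589] open 92.7 F [ 1.1  1.  -1.5]
xax [-0.163  0.006 -0.987] yax [0.003 1.    0.006] zax [ 0.987 -0.002 -0.163]
```

```bash
python3 -m crank '[{"grip":100,"travel":[-0.047,-0.005,0.005],"roll":0},{"grip":100,"travel":[-0.047,-0.005,0.005],"roll":0},{"grip":100,"travel":[-0.047,-0.005,0.005],"roll":0},{"grip":100,"travel":[-0.047,-0.005,0.005],"roll":0},{"grip":100,"travel":[-0.047,-0.005,0.005],"roll":0}]'; python3 -c "
from h import *
st()"
```

```text
t: 24.95
tool_pos: [634.4, 6.1, 718.9]
orientation: [0.73, 0.009, 0.683, 0.004]
force: [0.1, -0.2, 0.5]
opening: 93.0
t 24.95 p [634.4   6.1 718.9] q [-0.249  0.309  0.274  0.912 -0.105  1.862  1.54 ] open 93.0 F [ 0.1 -0.2  0.5]
xax [ 0.067  0.017 -0.998] yax [0.007 1.    0.018] zax [ 0.998 -0.008  0.067]
```

```bash
python3 -m crank '[{"grip":100,"travel":[-0.005,-0.048,0],"roll":0},{"grip":100,"travel":[-0.01,-0.045,0],"roll":0},{"grip":100,"travel":[-0.04,-0.02,0.005],"roll":0},{"grip":100,"travel":[-0.045,-0.01,0.005],"roll":0}]'; python3 -c "
from h import *
st()"
```

```text
t: 25.35
tool_pos: [615.4, -117.4, 762.3]
orientation: [0.759, 0.004, 0.651, 0.001]
force: [-0.0, 0.7, 0.3]
opening: 93.3
t 25.35 p [ 615.4 -117.4  762.3] q [-0.034  0.273  0.251  0.863 -0.109  1.862  1.73 ] open 93.3 F [-0.   0.7  0.3]
xax [ 0.154  0.007 -0.988] yax [0.003 1.    0.008] zax [ 0.988 -0.004  0.154]
```

```bash
python3 -m crank '[{"grip":100,"travel":[0.043,0.017,-0.009],"roll":-1.6},{"grip":100,"travel":[0.043,0.017,-0.009],"roll":0},{"grip":100,"travel":[0.043,0.017,-0.009],"roll":0},{"grip":100,"travel":[0.043,0.017,-0.009],"roll":0},{"grip":100,"travel":[0.043,0.017,-0.009],"roll":0}]'; python3 -m crank '[{"grip":100,"travel":[0.043,0.017,-0.009],"roll":0},{"grip":100,"travel":[0.043,0.017,-0.009],"roll":0},{"grip":100,"travel":[0.043,0.017,-0.009],"roll":0},{"grip":100,"travel":[0.043,0.017,-0.009],"roll":0},{"grip":100,"travel":[0.043,0.017,-0.009],"roll":0}]';python3 -c "
from h import *
go([584,119.5,164])"
```

```text
t: 25.85
tool_pos: [603.4, -34.6, 554.4]
orientation: [0.771, -0.005, 0.637, 0.007]
force: [1.2, -0.2, 0.4]
opening: 93.3
t: 26.35
tool_pos: [596.9, 57.4, 334.9]
orientation: [0.775, -0.004, 0.632, 0.01]
force: [1.2, 0.1, 0.6]
opening: 93.1
t 26.35 p [596.9  57.4 334.9] q [-0.294  0.247  0.109  1.91   0.002  0.784  1.398] open 93.1 F [1.2 0.1 0.6]
xax [ 0.202  0.011 -0.979] yax [-0.021  1.     0.007] zax [0.979 0.019 0.202]
tool travel mm to [584, 119.5, 164] [165.5  61.2 -45.9]
```

```bash
python3 -m crank '[{"grip":100,"travel":[0.042,0.018,-0.013],"roll":0},{"grip":100,"travel":[0.042,0.018,-0.013],"roll":0},{"grip":100,"travel":[0.042,0.017,-0.013],"roll":0},{"grip":100,"travel":[0.03,0.008,-0.008],"roll":0}]';python3 -c "
from h import *
go([604.2,120.6,46])"
```

```text
t: 26.75
tool_pos: [581.5, 125.8, 171.6]
orientation: [0.778, -0.003, 0.628, 0.013]
force: [1.0, 0.3, -0.5]
opening: 92.9
t 26.75 p [581.5 125.8 171.6] q [-0.412  0.438  0.099  2.115  0.028  0.384  1.242] open 92.9 F [ 1.   0.3 -0.5]
xax [ 0.21   0.016 -0.978] yax [-0.024  1.     0.011] zax [0.977 0.021 0.21 ]
tool travel mm to [604.2, 120.6, 46] [127.5  -7.1  -4.3]
```

```bash
python3 -m crank '[{"grip":100,"travel":[0.035,-0.004,-0.002],"roll":0},{"grip":100,"travel":[0.035,-0.003,-0.001],"roll":0},{"grip":100,"travel":[0.02,0,-0.001],"roll":0}]';python3 -c "
from h import *
go([604.2,120.6,46])"
```

```text
t: 27.05
tool_pos: [597.6, 125.4, 81.2]
orientation: [0.779, -0.004, 0.627, 0.016]
force: [0.6, 0.3, 0.1]
opening: 93.2
t 27.05 p [597.6 125.4  81.2] q [-0.384  0.597  0.081  2.149  0.024  0.187  1.253] open 93.2 F [0.6 0.3 0.1]
xax [ 0.214  0.019 -0.977] yax [-0.03   0.999  0.013] zax [0.976 0.026 0.215]
tool travel mm to [604.2, 120.6, 46] [35.7 -5.4 -1.3]
```

```bash
python3 -m crank '[{"grip":100,"travel":[0.015,-0.006,-0.002],"roll":0},{"grip":100,"travel":[0.01,-0.003,-0.002],"roll":0}]';python3 -c "
from h import *
go([604.2,120.6,46])"
```

```text
t: 27.25
tool_pos: [600.7, 118.6, 54.6]
orientation: [0.78, -0.005, 0.626, 0.016]
force: [0.7, 0.2, 0.4]
opening: 92.9
t 27.25 p [600.7 118.6  54.6] q [-0.364  0.643  0.072  2.159  0.032  0.127  1.259] open 92.9 F [0.7 0.2 0.4]
xax [ 0.216  0.02  -0.976] yax [-0.032  0.999  0.013] zax [0.976 0.028 0.216]
tool travel mm to [604.2, 120.6, 46] [9.2 1.7 1.6]
```

```bash
python3 -m crank '[{"grip":60,"travel":[0.005,0.002,0],"roll":0},{"grip":30,"travel":[0.002,0,-0.001],"roll":0},{"grip":30,"travel":[0,0,0],"roll":0},{"grip":30,"travel":[0,0,0],"roll":0},{"grip":30,"travel":[0,0,0],"roll":0}]' 20;python3 -c "
from h import *
go([604.2,120.6,46])"
```

```text
t: 27.75
tool_pos: [602.9, 122.5, 49.8]
orientation: [0.781, -0.005, 0.624, 0.017]
force: [0.6, -0.6, 0.9]
opening: 57.6
t 27.75 p [602.9 122.5  49.8] q [-0.37   0.653  0.073  2.158  0.039  0.115  1.247] open 57.6 F [ 0.6 -0.6  0.9]
xax [ 0.22   0.021 -0.975] yax [-0.032  0.999  0.014] zax [0.975 0.028 0.22 ]
tool travel mm to [604.2, 120.6, 46] [ 3.9 -2.   0.4]
```

```bash
python3 -m crank '[{"grip":65,"travel":[0.005,-0.001,-0.001],"roll":0},{"grip":30,"travel":[0.001,0,0],"roll":0},{"grip":30,"travel":[0,0,0],"roll":0}]' 20;python3 -c "
from h import *
go([604.2,120.6,46])"
```

```text
t: 28.05
tool_pos: [604.7, 122.1, 46.0]
orientation: [0.782, -0.004, 0.623, 0.017]
force: [0.0, -0.3, -0.4]
opening: 48.7
t 28.05 p [604.7 122.1  46. ] q [-0.355  0.66   0.053  2.157  0.149  0.107  1.138] open 48.7 F [ 0.  -0.3 -0.4]
xax [ 0.222  0.022 -0.975] yax [-0.032  0.999  0.015] zax [0.974 0.028 0.223]
tool travel mm to [604.2, 120.6, 46] [-0.1 -1.4 -0.5]
```

```bash
python3 -m crank '[{"grip":30,"travel":[0,0,0],"roll":0},{"grip":30,"travel":[0,0,0],"roll":0},{"grip":30,"travel":[-0.015,0,-0.006],"roll":0},{"grip":30,"travel":[-0.03,0,-0.012],"roll":0},{"grip":30,"travel":[-0.035,0,-0.014],"roll":0}]' 20;python3 -c "
from h import *
st()
from plant import ctrl
c=ctrl.camera('scene');pickle.dump(c,open('scene6.pkl','wb'))
i=c['img'][170:270,200:350,::-1];cv2.imwrite('pics/p6.png',cv2.resize(i,None,fx=5,fy=5,interpolation=2))"
```

```text
t: 28.55
tool_pos: [553.4, 119.0, 116.8]
orientation: [0.78, -0.005, 0.625, 0.017]
force: [0.9, 0.4, -1.2]
opening: 46.1
t 28.55 p [553.4 119.  116.8] q [-0.384  0.499  0.054  2.227  0.138  0.204  1.13 ] open 46.1 F [ 0.9  0.4 -1.2]
xax [ 0.218  0.02  -0.976] yax [-0.032  0.999  0.013] zax [0.975 0.028 0.218]
```

View pics/p6.png

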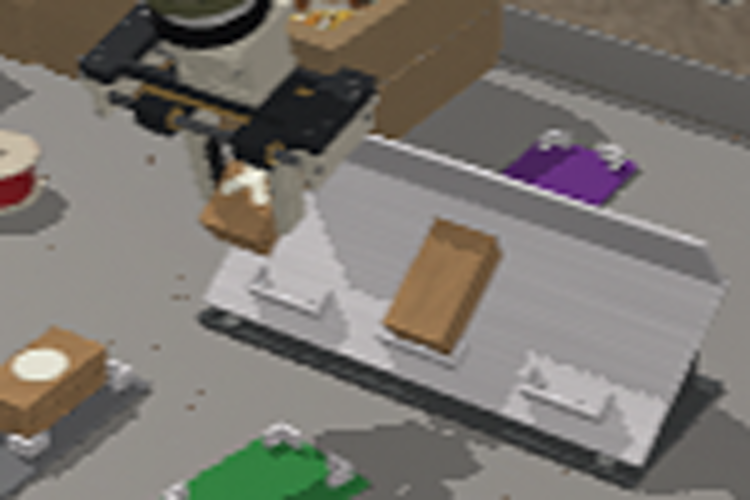

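```bash
cat >search3.py <<'E'
from sim import *
import sys,multiprocessing as mp
q0=np.clip([-0.384,0.499,0.054,2.227,0.138,0.204,1.13],LO,HI)
def gq(q,W,step=45,maxr=14,tol=8):
    W=np.array(W,float);pen=0
    for k in range(maxr):
        p,Rr=pose(q);d=W-p;L=np.linalg.norm(d)
        pen+=max(0,200-np.hypot(*p[:2]))*.05+max(0,90-p[2])*.05
        if L<tol: return q,k,pen
        q=row(q,Rr.T@d/L*min(L,step)/1000,0,wr=2.,n=3)
    return q,maxr,pen
def trial(seed):
    rng=np.random.default_rng(seed);q=q0;W=[];N=0;pen=0
    q,k,p_=gq(q,(500,100,150));N+=k
    for i in range(rng.integers(1,4)):
        if i==0 or rng.random()<.6: a=rng.uniform(-1.3,.7);r=rng.uniform(200,400);z=rng.uniform(95,250)
        else: a=rng.uniform(-1.3,.7);r=rng.uniform(400,700);z=rng.uniform(300,600)
        w=np.round((r*np.cos(a),r*np.sin(a),z));m=int(rng.integers(6,15))
        q,k,p_=gq(q,w,maxr=m);N+=k;pen+=p_;W.append(tuple(int(v) for v in w)+(k,))
    qm=q
    q,k,p_=gq(q,(397,-221,100),maxr=18,tol=4);N+=k;pen+=p_
    p,Rr=pose(q);x=Rr[:,0];t=np.degrees(np.arcsin(x[0]))
    c=150*abs(x[1])+.4*max(0,abs(t+22)-2)+.06*N+np.linalg.norm(p-[397,-221,100])*.3+max(0,abs(q[6])-2.4)*10+max(0,abs(q[2])-1.1)*10+pen
    return c,seed,N,W,qm,q
if __name__=="__main__":
    with mp.Pool() as pl: r=pl.map(trial,range(int(sys.argv[1])),chunksize=4)
    r.sort(key=lambda a:a[0])
    for c,s,N,W,qm,q in r[:6]:
        print(round(c,2),s,N,W);show(qm);show(q)
E
time OMP_NUM_THREADS=1 timeout 570 python3 search3.py 3000
```

```text
14.07 2202 33 [(251, 47, 124, 12), (214, 106, 117, 10)]
p [275. 145. 182.] q [ 0.25  0.32 -1.29  2.56  0.9   0.59 -0.19] xax [ 0.164 -0.    -0.987] yax [-0.029  1.    -0.005]
p [ 397. -221.  100.] q [ 1.19  0.7  -1.12  2.37  1.24  0.62  0.72] xax [ 0.162 -0.001 -0.987] yax [-0.029  1.    -0.006]
14.11 960 25 [(299, 221, 96, 6), (241, 164, 112, 6)]
p [280. 204. 148.] q [-0.16  0.41 -1.05  2.56  1.13  0.59 -0.58] xax [ 0.197  0.003 -0.98 ] yax [-0.029  1.    -0.003]
p [ 397. -221.  100.] q [ 1.12  0.62 -0.96  2.4   1.26  0.46  0.72] xax [ 0.193  0.001 -0.981] yax [-0.029  1.    -0.005]
14.19 63 27 [(185, 151, 173, 11), (158, -223, 140, 8)]
p [275. -48. 228.] q [ 1.33 -0.01 -1.26  2.56 -0.04  0.39  1.7 ] xax [ 0.19   0.    -0.982] yax [-0.027  1.    -0.005]
p [ 397. -221.  100.] q [ 0.75  0.49 -0.42  2.42  0.88  0.15  1.13] xax [ 0.19   0.001 -0.982] yax [-0.028  1.    -0.004]
14.23 1855 42 [(311, 55, 107, 10), (259, 92, 125, 13), (400, -425, 365, 11)]
p [ 384. -316.  316.] q [ 1.61  0.39 -1.28  2.02  0.41  0.89  1.74] xax [ 0.155 -0.001 -0.988] yax [-0.028  1.    -0.006]
p [ 397. -221.  100.] q [ 0.94  0.54 -0.71  2.38  1.04  0.34  0.94] xax [ 0.155 -0.001 -0.988] yax [-0.029  1.    -0.005]
14.28 2050 31 [(177, 113, 100, 13), (224, 80, 129, 7)]
p [283. 112. 195.] q [ 0.42  0.25 -1.29  2.56  0.79  0.53  0.06] xax [ 0.172 -0.003 -0.985] yax [-0.028  1.    -0.008]
p [ 397. -221.  100.] q [ 1.17  0.67 -1.08  2.38  1.25  0.58  0.71] xax [ 0.171 -0.003 -0.985] yax [-0.028  1.    -0.008]
14.32 2801 26 [(232, 115, 139, 11), (208, -80, 217, 7)]
p [285. -48. 219.] q [ 1.25  0.08 -1.29  2.56  0.22  0.38  1.38] xax [ 0.185  0.003 -0.983] yax [-0.027  1.    -0.002]
p [ 397. -221.  100.] q [ 0.85  0.51 -0.56  2.41  1.01  0.22  0.99] xax [ 0.185  0.003 -0.983] yax [-0.027  1.    -0.002]
real	2m31.783s
user	10m2.306s
sys	0m0.197s
```

```bash
python3 - <<'E'
from sim import *
q=np.clip([-.637,.454,.131,2.561,-.158,.107,1.233],LO,HI)
rows=[((-.02,-.01,-.04),0)]*2+[((-.015,-.01,-.04),0)]+[((-.01,-.01,-.04),0)]*2
for w in (.05,.1,.2,.3,.5,1): print(w);run(q,rows,wr=w,n=6)
q=np.clip([-.823,.485,.342,2.561,-1.045,.107,2.114],LO,HI)
print("expect 335 120 90, xax .041 -.023; q -.637 .454 .131 2.56 -.158")
rows=[((-.02,-.03,-.03),0),((-.02,-.03,-.035),0)]+[((-.01,-.02,-.04),0)]*2
for w in (.05,.1,.2,.3,.5,1): print(w);run(q,rows,wr=w,n=6)
E
```

```text
0.05
p [147.  72. 191.] q [ 0.02  0.23 -0.82  2.56  0.09  0.74  0.7 ] xax [-0.288 -0.152 -0.945] yax [-0.045  0.988 -0.145]
0.1
p [153.  75. 194.] q [ 0.04  0.2  -0.84  2.56  0.09  0.73  0.71] xax [-0.255 -0.139 -0.957] yax [-0.043  0.99  -0.132]
0.2
p [168.  82. 201.] q [ 0.03  0.14 -0.8   2.56  0.08  0.69  0.75] xax [-0.175 -0.11  -0.978] yax [-0.035  0.994 -0.105]
0.3
p [180.  89. 207.] q [ 0.01  0.09 -0.77  2.56  0.07  0.66  0.77] xax [-0.112 -0.085 -0.99 ] yax [-0.03   0.996 -0.082]
0.5
p [194.  96. 215.] q [-0.02  0.04 -0.73  2.56  0.07  0.62  0.8 ] xax [-0.04  -0.056 -0.998] yax [-0.026  0.998 -0.055]
1
p [204. 100. 222.] q [-0.03 -0.   -0.69  2.56  0.06  0.6   0.83] xax [ 0.014 -0.032 -0.999] yax [-0.025  0.999 -0.032]
expect 335 120 90, xax .041 -.023; q -.637 .454 .131 2.56 -.158
0.05
p [214.  37. 164.] q [-0.64  0.29  0.35  2.56 -0.19  0.63  1.48] xax [-0.294 -0.071 -0.953] yax [-0.034  0.997 -0.064]
0.1
p [222.  40. 166.] q [-0.66  0.27  0.36  2.56 -0.19  0.61  1.47] xax [-0.261 -0.067 -0.963] yax [-0.032  0.998 -0.061]
0.2
p [242.  46. 171.] q [-0.73  0.23  0.42  2.56 -0.18  0.56  1.45] xax [-0.179 -0.055 -0.982] yax [-0.03   0.998 -0.051]
0.3
p [260.  51. 176.] q [-0.78  0.21  0.47  2.56 -0.17  0.52  1.43] xax [-0.108 -0.044 -0.993] yax [-0.03   0.999 -0.041]
0.5
p [284.  59. 183.] q [-0.9   0.18  0.58  2.56 -0.17  0.46  1.42] xax [-0.02  -0.034 -0.999] yax [-0.027  0.999 -0.034]
1
p [305.  66. 189.] q [-1.01  0.17  0.69  2.56 -0.17  0.41  1.41] xax [ 0.052 -0.026 -0.998] yax [-0.026  0.999 -0.027]
```

```bash
python3 -m crank '[{"grip":30,"travel":[-0.025,-0.01,-0.02],"roll":0},{"grip":30,"travel":[-0.015,-0.025,-0.03],"roll":0},{"grip":30,"travel":[-0.01,-0.025,-0.03],"roll":0},{"grip":30,"travel":[-0.01,-0.025,-0.03],"roll":0},{"grip":30,"travel":[-0.01,-0.025,-0.03],"roll":0}]' 20;python3 -c "
from h import *
st()"
```

```text
t: 29.1
tool_pos: [397.9, 4.1, 162.3]
orientation: [0.783, -0.006, 0.621, 0.021]
force: [-0.1, -0.1, -1.4]
opening: 45.9
t 29.1 p [397.9   4.1 162.3] q [-0.137  0.26  -0.033  2.535  0.183  0.118  1.261] open 45.9 F [-0.1 -0.1 -1.4]
xax [ 0.227  0.025 -0.973] yax [-0.04   0.999  0.017] zax [0.973 0.035 0.228]
```

```bash
python3 -m crank '[{"grip":30,"travel":[-0.008,0,-0.04],"roll":0},{"grip":30,"travel":[-0.008,0,-0.04],"roll":0},{"grip":30,"travel":[-0.008,0,-0.04],"roll":0},{"grip":30,"travel":[-0.008,0,-0.04],"roll":0}]' 20;python3 -c "
from h import *
st()"
```

```text
t: 29.5
tool_pos: [373.1, -20.4, 154.5]
orientation: [0.777, 0.009, 0.629, 0.04]
force: [-0.5, 0.1, -1.0]
opening: 45.8
t 29.5 p [373.1 -20.4 154.5] q [ 0.199  0.274 -0.297  2.561  0.211  0.107  1.328] open 45.8 F [-0.5  0.1 -1. ]
xax [ 0.206  0.073 -0.976] yax [-0.049  0.997  0.064] zax [0.977 0.035 0.209]
```

```bash
python3 -m crank '[{"grip":30,"travel":[-0.008,0.02,-0.04],"roll":0},{"grip":30,"travel":[-0.008,0.02,-0.04],"roll":0},{"grip":30,"travel":[-0.008,0.02,-0.04],"roll":0},{"grip":30,"travel":[-0.008,0.02,-0.04],"roll":0}]' 20;python3 -c "
from h import *
st()"
```

```text
t: 29.9
tool_pos: [367.5, 47.4, 148.9]
orientation: [0.765, 0.028, 0.641, 0.057]
force: [1.5, -0.1, -1.0]
opening: 46.2
t 29.9 p [367.5  47.4 148.9] q [ 0.066  0.293 -0.34   2.56   0.186  0.107  1.179] open 46.2 F [ 1.5 -0.1 -1. ]
xax [ 0.173  0.123 -0.977] yax [-0.052  0.992  0.116] zax [0.984 0.031 0.178]
```

```bash
python3 -m crank '[{"grip":30,"travel":[-0.01,-0.025,-0.04],"roll":0},{"grip":30,"travel":[-0.01,-0.025,-0.04],"roll":0},{"grip":30,"travel":[-0.01,-0.025,-0.04],"roll":0},{"grip":30,"travel":[-0.01,-0.025,-0.04],"roll":0}]' 20;python3 -c "
from h import *
st()"
```

```text
t: 30.3
tool_pos: [349.4, -62.3, 125.9]
orientation: [0.76, 0.025, 0.643, 0.09]
force: [-0.6, -1.1, -1.3]
opening: 45.7
t 30.3 p [349.4 -62.3 125.9] q [ 0.61   0.389 -0.537  2.559  0.075  0.106  1.71 ] open 45.7 F [-0.6 -1.1 -1.3]
xax [ 0.156  0.169 -0.973] yax [-0.106  0.982  0.153] zax [0.982 0.079 0.172]
```

```bash
python3 -m crank '[{"grip":30,"travel":[-0.02,0.01,-0.042],"roll":0},{"grip":30,"travel":[-0.02,0.01,-0.042],"roll":0},{"grip":30,"travel":[-0.02,0.01,-0.042],"roll":0},{"grip":30,"travel":[-0.02,0.01,-0.042],"roll":0}]' 20;python3 -c "
from h import *
st()"
```

```text
t: 30.7
tool_pos: [335.6, -93.8, 118.5]
orientation: [0.763, 0.034, 0.638, 0.102]
force: [-0.1, -0.4, -1.4]
opening: 45.8
t 30.7 p [335.6 -93.8 118.5] q [ 0.796  0.43  -0.606  2.56   0.03   0.107  1.885] open 45.8 F [-0.1 -0.4 -1.4]
xax [ 0.165  0.2   -0.966] yax [-0.112  0.977  0.183] zax [0.98  0.078 0.184]
```

```bash
cat >fit.py <<'E'
from sim import *
B=[]
def b(q,rows,e): B.append((np.clip(q,LO,HI),rows,np.array(e)))
b([-.137,.26,-.033,2.535,.183,.118,1.261],[((-.008,0,-.04),0)]*4,[.199,.274,-.297,2.561,.211,.107,1.328])
b([.199,.274,-.297,2.561,.211,.107,1.328],[((-.008,.02,-.04),0)]*4,[.066,.293,-.34,2.56,.186,.107,1.179])
b([.066,.293,-.34,2.56,.186,.107,1.179],[((-.01,-.025,-.04),0)]*4,[.61,.389,-.537,2.559,.075,.106,1.71])
b([.61,.389,-.537,2.559,.075,.106,1.71],[((-.02,.01,-.042),0)]*4,[.796,.43,-.606,2.56,.03,.107,1.885])
b([-.637,.454,.131,2.561,-.158,.107,1.233],[((-.02,-.01,-.04),0)]*2+[((-.015,-.01,-.04),0)]+[((-.01,-.01,-.04),0)]*2,[-.001,.637,-.906,2.561,.52,.568,.255])
b([-.823,.485,.342,2.561,-1.045,.107,2.114],[((-.02,-.03,-.03),0),((-.02,-.03,-.035),0)]+[((-.01,-.02,-.04),0)]*2,[-.637,.454,.131,2.561,-.158,.107,1.233])
b([-1.207,.461,.52,2.561,-1.045,.107,1.885],[((-.01,-.04,-.02),0),((0,-.04,-.02),0),((0,-.03,-.03),0),((0,-.02,-.035),0),((0,-.02,-.035),0)],[-.823,.485,.342,2.561,-1.045,.107,2.114])
b([-.005,-.015,.617,.967,-.374,1.716,2.076],[((-.045,-.02,.02),0)]*2+[((-.03,-.02,.02),0)],[.464,.062,.136,.801,-.358,1.805,2.042])
b([-.352,.435,.433,1.043,-.182,1.862,1.589],[((-.047,-.005,.005),0)]*5,[-.249,.309,.274,.912,-.105,1.862,1.54])
b([-.815,.129,.711,2.56,-1.043,.107,2.463],[((-.02,.03,.03),0),((-.02,.04,.02),0),((-.01,.045,.01),0),((0,.045,.01),0),((0,.045,.01),0)],[-1.531,.239,1.271,2.413,-.646,.277,1.799])
b([.288,.221,-.161,2.313,-.92,.107,2.628],[((-.025,.02,.01),0),((-.03,.035,.015),0),((-.02,.04,.015),0),((-.01,.04,0),0)],[-.338,.116,.367,2.306,-.471,.195,2.056])
b([-.338,.116,.367,2.306,-.471,.195,2.056],[((-.01,.04,0),0),((0,.04,0),0),((0,.03,-.01),0)],[-.806,.096,.67,2.337,-.084,.179,1.535])
def rowD(q,tr,roll,wr,n,mode,damp):
    """DLS-with-clipping variants"""
    q0=np.array(q,float);p0,R0=pose(q0);pt=p0+R0@np.array(tr)*1000;Rg=R0@R.from_euler('x',roll,degrees=True).as_matrix()
    q=q0.copy()
    for k in range(n):
        p,Rr=pose(q);e=np.r_[(pt-p)/1000,wr*R.from_matrix(Rg@Rr.T).as_rotvec()];J=jac(q,1);J[3:]*=wr
        if mode[0]=='c': dq=J.T@np.linalg.solve(J@J.T+damp**2*np.eye(6),e); q=np.clip(q+dq,LO,HI)
        else: q=q+lsq_linear(np.vstack([J,damp*np.eye(7)]),np.r_[e,np.zeros(7)],bounds=(LO-q-1e-9,HI-q+1e-9)).x
    dq=q-q0
    if mode[1]=='s': dq=dq*min(1,(vmax/np.maximum(np.abs(dq),1e-9)).min())
    else: dq=np.clip(dq,-vmax,vmax)
    return q0+dq
if __name__=="__main__":
    out=[]
    for mode in ('cs','cc','bs','bc'):
        for wr in (.1,.3,.6,1.):
            for n in ((3,10,30) if mode[0]=='c' else (3,8)):
                for damp in (1e-2,5e-2,.1,.2) if mode[0]=='c' else (1e-2,1e-1):
                    es=[]
                    for q,rows,e in B:
                        for tr,ro in rows: q=rowD(q,tr,ro,wr,n,mode,damp)
                        es.append(np.linalg.norm(q-e))
                    out.append((np.mean(np.minimum(es,1)),mode,wr,n,damp,np.round(es,2)))
    out.sort(key=lambda a:a[0])
    for o in out[:8]: print(o[0].round(3),*o[1:])
E
time OMP_NUM_THREADS=1 timeout 570 python3 fit.py
```

```text
0.469 bs 0.3 3 0.01 [1.1  1.3  1.32 1.06 0.14 0.22 1.71 0.07 0.12 0.03 0.04 0.01]
0.49 bs 0.3 8 0.01 [1.12 1.3  1.33 1.06 0.04 0.51 1.77 0.04 0.21 0.03 0.04 0.01]
0.501 bs 0.1 8 0.01 [1.09 1.3  1.32 1.1  0.14 0.23 1.71 0.15 0.23 0.07 0.19 0.01]
0.502 bs 1.0 8 0.01 [1.13 1.29 1.3  1.02 0.02 0.53 1.77 0.09 0.25 0.12 0.02 0.01]
0.504 cs 0.6 30 0.2 [0.5  0.36 0.42 0.67 1.92 1.25 0.33 0.62 0.49 0.24 0.29 0.14]
0.507 cs 0.1 30 0.05 [0.44 0.33 0.41 0.66 1.85 1.24 0.24 0.64 0.65 0.21 0.43 0.07]
0.509 bs 0.6 8 0.01 [1.13 1.29 1.31 1.03 0.02 0.52 1.77 0.08 0.36 0.09 0.02 0.01]
0.509 cs 0.3 30 0.2 [0.36 0.28 0.39 0.7  1.74 1.19 0.3  0.71 0.42 0.18 0.47 0.32]
real	1m52.664s
user	1m52.432s
sys	0m0.116s
```

```bash
cat >fit2.py <<'E'
from fit import *
import sys,multiprocessing as mp,itertools
LB=LO.copy();UB=HI.copy()
LB[5]=.1055;UB[3]=2.5625;UB[5]=1.8635;LB[4]=-1.047
def rowT(q,tr,roll,wr,reg,method,nf,lock):
    q0=np.clip(np.array(q,float),LB+1e-4,UB-1e-4);p0,R0=pose(q0);pt=p0+R0@np.array(tr)*1000;Rg=R0@R.from_euler('x',roll,degrees=True).as_matrix()
    def f(q):
        p,Rr=pose(q);return np.r_[(pt-p)/1000,wr*R.from_matrix(Rg@Rr.T).as_rotvec(),reg*(q-q0)]
    if method=='dls': # iterative DLS, limits via locking within iteration
        q=q0.copy();locked=np.zeros(7,bool)
        for k in range(nf):
            e=f(q)[:6];J=jac(q,1);J[3:]*=wr
            if lock!='keep': locked[:]=False
            for _ in range(7):
                Jl=J*(~locked);dq=Jl.T@np.linalg.solve(Jl@Jl.T+reg**2*np.eye(6),e)
                bad=((q+dq<LB-1e-6)|(q+dq>UB+1e-6))&~locked
                if not bad.any() or lock=='clip':break
                locked|=bad
            q=np.clip(q+dq,LB,UB)
    else: q=least_squares(f,q0,bounds=(LB,UB),method=method,max_nfev=nf).x
    dq=q-q0
    return q0+dq*min(1,(vmax/np.maximum(np.abs(dq),1e-9)).min())
def ev(a):
    es=[]
    for q,rows,e in B:
        for tr,ro in rows: q=rowT(q,tr,ro,*a)
        es.append(np.linalg.norm(q-e))
    return np.mean(np.minimum(es,1)),a,np.round(es,2)
if __name__=="__main__":
    A=[(w,r,m,n,0) for w in (.2,.4,1.) for r in (1e-3,1e-2,5e-2) for m in('trf','dogbox') for n in (5,15,50)]
    A+=[(w,r,'dls',n,l) for w in (.2,.4,1.) for r in (1e-2,5e-2,.1,.2) for n in (2,10,40) for l in ('keep','it')]
    with mp.Pool() as pl: out=pl.map(ev,A,chunksize=1)
    out.sort(key=lambda a:a[0])
    for o in out[:10]: print(o[0].round(3),*o[1:])
E
time OMP_NUM_THREADS=1 timeout 575 python3 fit2.py
```

```text
0.163 (1.0, 0.05, 'dls', 40, 'it') [0.18 0.16 0.07 0.08 0.06 0.02 1.71 0.01 0.11 0.12 0.1  0.05]
0.199 (0.4, 0.05, 'dls', 40, 'keep') [0.23 0.25 0.07 0.11 0.2  0.05 1.71 0.08 0.06 0.09 0.22 0.03]
0.205 (1.0, 0.05, 'dls', 10, 'it') [0.18 0.15 0.08 0.08 0.38 0.03 1.69 0.12 0.11 0.19 0.1  0.05]
0.212 (1.0, 0.1, 'dls', 40, 'it') [0.18 0.15 0.08 0.08 0.37 0.03 1.69 0.11 0.11 0.19 0.15 0.1 ]
0.214 (1.0, 0.1, 'dls', 40, 'keep') [0.18 0.15 0.08 0.08 0.39 0.03 1.69 0.11 0.11 0.19 0.15 0.1 ]
0.233 (0.4, 0.05, 'dls', 10, 'keep') [0.22 0.25 0.07 0.1  0.37 0.06 1.7  0.21 0.06 0.18 0.22 0.04]
0.243 (1.0, 0.05, 'dls', 40, 'keep') [0.18 0.16 0.07 0.08 1.43 0.02 1.71 0.1  0.11 0.06 0.1  0.05]
0.245 (0.4, 0.1, 'dls', 40, 'keep') [0.22 0.25 0.07 0.1  0.42 0.06 1.7  0.22 0.06 0.18 0.3  0.05]
0.254 (1.0, 0.05, 'dls', 10, 'keep') [0.18 0.15 0.08 0.08 1.44 0.03 1.69 0.12 0.11 0.15 0.1  0.05]
0.266 (0.4, 0.05, 'dls', 40, 'it') [0.23 0.25 0.07 0.98 0.12 0.05 1.71 0.07 0.06 0.11 0.22 0.03]
real	0m31.928s
user	2m3.210s
sys	0m0.174s
```

```bash
cat >s4.py <<'E'
import numpy as np,pickle,sys,multiprocessing as mp
from math import sin,cos
from scipy.spatial.transform import Rotation as R
sg,P=pickle.load(open("fk.pkl","rb"))
off,h,L1,a1,L2,a2,a3,L3,o7,bx,by,y1,y2,y3,b2,b4,b6=P
LB=np.array([-2.57,-.35,-1.29,.11,-1.047,.1055,-2.63]);UB=np.array([2.57,1.97,1.29,2.5625,4.19,1.8635,2.63])
vmax=.7*np.array([2.22,2.22,3.01,3.01,3.14,3.14,3.14])*.1
def rz(a): c,s=cos(a),sin(a);return np.array([[c,-s,0],[s,c,0],[0,0,1]])
def ry(a): c,s=cos(a),sin(a);return np.array([[c,0,s],[0,1,0],[-s,0,c]])
def full(q):
    # returns p,Rtool,J (geometric, m)
    M=rz(sg[0]*q[0]+off);ax=[np.array([0,0,1.])*sg[0]];o=[np.zeros(3)];p=np.array([0,0,h])+M@[bx,by,0]
    ax.append(M[:,1]);o.append(p);M=M@ry(q[1]+b2);ax.append(M[:,2]*sg[1]);o.append(p);M=M@rz(sg[1]*q[2]);p=p+M@[a1,y1,L1]
    ax.append(M[:,1]);o.append(p);M=M@ry(q[3]+b4);p=p+M@[a2,0,0];ax.append(M[:,2]*sg[2]);o.append(p)
    M=M@rz(sg[2]*q[4]);p=p+M@[0,y2,L2];ax.append(M[:,1]);o.append(p);M=M@ry(q[5]+b6);p=p+M@[a3,y3,0];ax.append(M[:,2]*sg[3]);o.append(p)
    M=M@rz(sg[3]*q[6]+o7);p=p+M@[0,0,L3]
    A=np.array(ax).T;J=np.vstack([np.cross(A.T,p-np.array(o)).T/1000,A])
    return p,np.column_stack([M[:,2],M[:,0],np.cross(M[:,2],M[:,0])]),J
def rv(M):
    w=np.array([M[2,1]-M[1,2],M[0,2]-M[2,0],M[1,0]-M[0,1]])/2;s=np.linalg.norm(w)
    return w if s<1e-9 else w/s*np.arctan2(s,(np.trace(M)-1)/2)
def row(q,tr,roll=0,reg=.05,n=40):
    q0=np.clip(np.array(q,float),LB,UB);p0,R0,_=full(q0);pt=p0+R0@np.array(tr)*1000;a=np.radians(roll)
    Rg=R0@np.array([[1,0,0],[0,cos(a),-sin(a)],[0,sin(a),cos(a)]]);q=q0.copy();I=reg**2*np.eye(6)
    for k in range(n):
        p,Rr,J=full(q);e=np.r_[(pt-p)/1000,rv(Rg@Rr.T)];lk=np.zeros(7,bool)
        for _ in range(7):
            Jl=J*(~lk);dq=Jl.T@np.linalg.solve(Jl@Jl.T+I,e);bad=((q+dq<LB-1e-6)|(q+dq>UB+1e-6))&~lk
            if not bad.any():break
            lk|=bad
        q=np.clip(q+dq,LB,UB)
        if np.abs(dq).max()<2e-4:break
    dq=q-q0
    return q0+dq*min(1,(vmax/np.maximum(np.abs(dq),1e-9)).min())
def show(q):
    p,Rr,_=full(q);print("p",p.round(0),"q",np.round(q,2),"xax",Rr[:,0].round(3),"yax",Rr[:,1].round(3))
def gq(q,W,step=45,maxr=14,tol=8,log=None):
    W=np.array(W,float);pen=0
    for k in range(maxr):
        p,Rr,_=full(q);d=W-p;L=np.linalg.norm(d)
        pen+=max(0,195-np.hypot(*p[:2]))*.05+max(0,92-p[2])*.1
        if L<tol: return q,k,pen
        tr=np.round(Rr.T@d/L*min(L,step)/1000,3)
        if log is not None: log.append(tr.tolist())
        q=row(q,tr)
    return q,maxr,pen
q0=np.clip([.796,.43,-.606,2.56,.03,.107,1.885],LB,UB)
END=(397,-221,100)
def trial(seed):
    rng=np.random.default_rng(seed);q=q0;W=[];N=0;pen=0
    for i in range(rng.integers(1,5)):
        u=rng.random()
        if u<.5: a=rng.uniform(-1.3,1.0);r=rng.uniform(200,450);z=rng.uniform(100,260)
        else: a=rng.uniform(-1.4,1.2);r=rng.uniform(400,750);z=rng.uniform(200,650)
        w=tuple(int(v) for v in (r*cos(a),r*sin(a),z));m=int(rng.integers(4,16))
        q,k,p_=gq(q,w,maxr=m);N+=k;pen+=p_;W.append(w+(k,))
    q,k,p_=gq(q,END,maxr=20,tol=5);N+=k;pen+=p_
    p,Rr,_=full(q);x=Rr[:,0];t=np.degrees(np.arcsin(x[0]))
    c=100*abs(x[1])+.5*max(0,abs(t+22)-2)+.08*N+np.linalg.norm(p-END)*.2+max(0,abs(q[6])-2.4)*10+pen
    return c,seed,N,W,q
if __name__=="__main__":
    with mp.Pool() as pl: r=pl.map(trial,range(int(sys.argv[1])),chunksize=8)
    r.sort(key=lambda a:a[0])
    for c,s,N,W,q in r[:6]: print(round(c,2),s,N,W);show(q)
E
time OMP_NUM_THREADS=1 timeout 570 python3 s4.py 6000
```

```text
17.84 5271 39 [(412, 122, 256, 6), (271, 193, 100, 9), (389, -287, 604, 14), (323, -211, 127, 8)]
p [ 397. -221.  100.] q [ 0.92  0.58 -0.71  2.26  0.66  0.54  1.39] xax [-0.005  0.048 -0.999] yax [-0.126  0.991  0.048]
18.31 4682 38 [(289, -201, 154, 4), (254, 192, 181, 15), (167, 123, 247, 8)]
p [ 397. -221.  100.] q [ 0.95  0.57 -0.74  2.3   0.75  0.48  1.26] xax [ 0.048  0.038 -0.998] yax [-0.08   0.996  0.034]
18.51 5008 43 [(336, 147, 100, 10), (204, 174, 104, 15), (327, -313, 291, 13)]
p [ 397. -221.  100.] q [ 1.05  0.68 -0.95  2.21  0.76  0.74  1.26] xax [-0.063  0.068 -0.996] yax [-0.12   0.99   0.075]
18.75 302 50 [(218, 553, 286, 13), (357, 119, 236, 7), (169, 219, 121, 15), (225, -146, 203, 9)]
p [ 397. -221.  100.] q [ 1.    0.62 -0.84  2.24  0.74  0.62  1.29] xax [-0.021  0.053 -0.998] yax [-0.116  0.992  0.055]
19.17 3638 45 [(284, 589, 323, 8), (114, 168, 134, 15), (382, -109, 105, 4), (153, 230, 254, 5)]
p [ 397. -221.  100.] q [ 0.97  0.59 -0.77  2.27  0.72  0.55  1.33] xax [ 0.01   0.052 -0.999] yax [-0.111  0.993  0.051]
21.17 4780 31 [(221, 338, 150, 14)]
p [ 397. -221.  100.] q [ 1.25  0.79 -1.24  2.29  1.06  0.78  0.98] xax [ 0.074  0.065 -0.995] yax [-0.128  0.99   0.055]
real	1m1.085s
user	4m1.604s
sys	0m0.166s
```

```bash
cat >s5.py <<'E'
from s4 import *
import time
def cost(W,q=q0):
    N=0;pen=0
    for w in W:
        q,k,p_=gq(q,w[:3],maxr=int(w[3]));N+=k;pen+=p_
    q,k,p_=gq(q,END,maxr=20,tol=5);N+=k;pen+=p_
    p,Rr,_=full(q);x=Rr[:,0];t=np.degrees(np.arcsin(x[0]))
    return 120*abs(x[1])+.4*max(0,abs(t+22)-1.5)+.04*N+.2*max(0,N-95)+np.linalg.norm(p-END)*.2+max(0,abs(q[6])-2.4)*10+pen,N,q
def rw(rng):
    if rng.random()<.5: a=rng.uniform(-1.3,1.0);r=rng.uniform(200,450);z=rng.uniform(100,260)
    else: a=rng.uniform(-1.4,1.2);r=rng.uniform(400,750);z=rng.uniform(200,650)
    return (r*cos(a),r*sin(a),z,int(rng.integers(4,16)))
def ok(w): return w[2]>98 and 195<np.hypot(w[0],w[1])<800 and w[0]>60 and (w[0]<520 or w[2]>300) and w[2]<700
def climb(seed):
    rng=np.random.default_rng(1000+seed);T=time.time()
    best=None
    for i in range(60):
        W=[rw(rng) for _ in range(rng.integers(2,6))]
        if not all(map(ok,W)):continue
        c=cost(W)[0]
        if best is None or c<best[0]:best=(c,W)
    while time.time()-T<400:
        W=list(best[1]);u=rng.random()
        if u<.1 and len(W)<6:W.insert(rng.integers(0,len(W)+1),rw(rng))
        elif u<.2 and len(W)>1:W.pop(rng.integers(0,len(W)))
        elif u<.3:W[rng.integers(0,len(W))]=rw(rng)
        else:
            s=rng.choice([10,40,100])
            for i in range(len(W)):
                if rng.random()<.6: W[i]=tuple(np.array(W[i][:3])+rng.normal(0,s,3))+(int(np.clip(W[i][3]+rng.integers(-2,3),2,18)),)
        if not all(map(ok,W)):continue
        c=cost(W)[0]
        if c<best[0]:best=(c,W)
    return best
if __name__=="__main__":
    with mp.Pool() as pl:r=pl.map(climb,range(4))
    r.sort(key=lambda a:a[0])
    for c,W in r:
        c,N,q=cost(W);print(round(c,2),N,[tuple(int(v) for v in w) for w in W]);show(q)
    pickle.dump(r,open("s5.pkl","wb"))
E
OMP_NUM_THREADS=1 timeout 570 python3 s5.py
```

```text
3.24 77 [(141, 384, 124, 12), (113, -239, 149, 13), (254, 17, 160, 10), (169, 122, 129, 18), (313, -125, 218, 10), (470, -139, 641, 14)]
p [ 397. -221.  100.] q [ 0.4   0.6  -0.14  2.08  0.24  0.82  1.79] xax [-0.348 -0.    -0.937] yax [-0.138  0.989  0.051]
3.82 82 [(437, -156, 216, 8), (69, -275, 398, 18), (369, 574, 247, 15), (211, 179, 116, 18), (186, 114, 104, 18)]
p [ 397. -221.  100.] q [ 1.03  0.9  -1.18  2.05  0.82  1.25  0.97] xax [-0.333  0.    -0.943] yax [-0.026  1.     0.009]
4.81 61 [(386, -211, 153, 10), (441, -125, 155, 9), (214, 372, 101, 10), (228, 221, 115, 14), (201, 237, 110, 15), (198, -69, 172, 8)]
p [ 397. -221.  100.] q [ 1.01  0.81 -1.07  2.1   0.8   1.08  1.14] xax [-0.261 -0.001 -0.965] yax [-0.139  0.99   0.036]
6.95 53 [(138, 304, 423, 9), (232, 161, 123, 18), (226, -10, 148, 6), (158, -114, 311, 7), (215, -72, 132, 8)]
p [ 397. -221.  100.] q [ 1.05  0.77 -1.08  2.17  0.85  0.96  1.03] xax [-0.158  0.001 -0.987] yax [-0.055  0.998  0.01 ]
```

```bash
cat >nx.py <<'E'
from s5 import *
from plant import ctrl
r=pickle.load(open("s5.pkl","rb"));W=r[0][1]
def nxt(i,done=0,n=5,W=W):
    s=ctrl.sense();q=np.clip(s["qpos"],LB,UB);show(q);print("t",round(s["t"],2),"F",s["force"].round(1),"open",s["opening"].round(1))
    L=[];q2,k,_=gq(q,W[i][:3],maxr=int(W[i][3])-done,log=L)
    print("wp",i,np.round(W[i]),"rows left",k);print(L[:n]);
    Wr=[tuple(W[i][:3])+(int(W[i][3])-done,)]+list(W[i+1:]);c,N,qq=cost(Wr,q);print("pred",round(c,2),N,end=' ');show(qq)
if __name__=="__main__": nxt(int(sys.argv[1]),int(sys.argv[2]),int(sys.argv[3]))
E
python3 nx.py 0 0 12
```

```text
p [335. -94. 118.] q [ 0.8   0.43 -0.61  2.56  0.03  0.11  1.89] xax [ 0.166  0.2   -0.966] yax [-0.112  0.977  0.183]Traceback (most recent call last):
  File "nx.py", line 9, in <module>
    if __name__=="__main__": nxt(int(sys.argv[1]),int(sys.argv[2]),int(sys.argv[3]))
                             ~~~^^^^^^^^^^^^^^^^^^^^^^^^^^^^^^^^^^^^^^^^^^^^^^^^^^^^
  File "nx.py", line 5, in nxt
    s=ctrl.sense();q=np.clip(s["qpos"],LB,UB);show(q);print("t",round(s["t"],2),"F",s["force"].round(1),"open",s["opening"].round(1))
                                                                                                               ^^^^^^^^^^^^^^^^^^
AttributeError: 'float' object has no attribute 'round'
```

```bash
sed -i 's/s\["opening"\].round(1)/round(s["opening"],1)/' nx.py; python3 nx.py 0 0 12
```

```text
p [335. -94. 118.] q [ 0.8   0.43 -0.61  2.56  0.03  0.11  1.89] xax [ 0.166  0.2   -0.966] yax [-0.112  0.977  0.183]
t 30.7 F [-0.1 -0.4 -1.4] open 45.8
wp 0 [142. 384. 124.  12.] rows left 12
[[0.005, 0.043, -0.013], [0.005, 0.042, -0.015], [0.005, 0.041, -0.017], [0.006, 0.04, -0.019], [0.006, 0.039, -0.021], [0.007, 0.038, -0.023], [0.007, 0.037, -0.025], [0.008, 0.036, -0.026], [0.008, 0.034, -0.028], [0.008, 0.033, -0.029], [0.009, 0.032, -0.031], [0.009, 0.03, -0.032]]
pred 3.26 77 p [ 397. -221.  100.] q [ 0.4   0.6  -0.14  2.08  0.24  0.82  1.79] xax [-0.348 -0.    -0.937] yax [-0.139  0.989  0.051]
```

```bash
python3 -m crank '[{"grip":30,"travel":[0.005,0.043,-0.013],"roll":0},{"grip":30,"travel":[0.005,0.042,-0.015],"roll":0},{"grip":30,"travel":[0.005,0.041,-0.017],"roll":0},{"grip":30,"travel":[0.006,0.04,-0.019],"roll":0},{"grip":30,"travel":[0.006,0.039,-0.021],"roll":0}]' 20 >/dev/null; python3 nx.py 0 5 7
```

```text
p [347.  95. 139.] q [ 0.22  0.36 -0.61  2.56  0.25  0.11  1.08] xax [ 0.109  0.224 -0.969] yax [-0.109  0.971  0.212]
t 31.2 F [ 1.3  0.4 -2.1] open 46.0
wp 0 [142. 384. 124.  12.] rows left 7
[[0.007, 0.038, -0.023], [0.008, 0.037, -0.025], [0.008, 0.036, -0.026], [0.009, 0.034, -0.028], [0.009, 0.033, -0.029], [0.009, 0.032, -0.031], [0.01, 0.03, -0.032]]
pred 7.29 71 p [ 396. -222.  100.] q [0.31 0.6  0.02 2.09 0.09 0.78 1.96] xax [-0.331  0.032 -0.943] yax [-0.126  0.989  0.078]
```

```bash
python3 -m crank '[{"grip":30,"travel":[0.007,0.038,-0.023],"roll":0},{"grip":30,"travel":[0.008,0.037,-0.025],"roll":0},{"grip":30,"travel":[0.008,0.036,-0.026],"roll":0},{"grip":30,"travel":[0.009,0.034,-0.028],"roll":0},{"grip":30,"travel":[0.009,0.033,-0.029],"roll":0}]' 20 >/dev/null; python3 nx.py 0 10 2; python3 nx.py 1 0 0|tail -1
```

```text
p [264. 269. 147.] q [-0.49  0.31 -0.48  2.56  0.76  0.11 -0.01] xax [ 0.074  0.22  -0.973] yax [-0.118  0.971  0.21 ]
t 31.7 F [ 0.6  1.1 -1.6] open 45.6
wp 0 [142. 384. 124.  12.] rows left 2
[[0.01, 0.032, -0.03], [0.01, 0.031, -0.031]]
pred 23.35 70 p [ 397. -221.  100.] q [ 0.42  0.59 -0.02  2.1  -0.04  0.75  2.16] xax [-0.25   0.151 -0.956] yax [-0.123  0.975  0.186]
pred 26.88 66 p [ 397. -221.  100.] q [ 0.55  0.58 -0.16  2.11  0.02  0.73  2.1 ] xax [-0.219  0.175 -0.96 ] yax [-0.128  0.97   0.206]
```

```bash
cat >s6.py <<'E'
import s4
from s4 import *
import time
from s5 import rw,ok
SC=1.0
_row=s4.row
def row_sc(q,tr,roll=0):
    q2=_row(q,tr,roll);q=np.clip(q,LB,UB);return q+(q2-q)*SC
s4.row=row_sc
def cost1(W,q,NM):
    N=0;pen=0
    for w in W:
        q,k,p_=gq(q,w[:3],maxr=int(w[3]));N+=k;pen+=p_
    q,k,p_=gq(q,END,maxr=22,tol=5);N+=k;pen+=p_
    p,Rr,_=full(q);x=Rr[:,0];t=np.degrees(np.arcsin(x[0]))
    return 120*abs(x[1])+.4*max(0,abs(t+22)-1.5)+.04*N+.3*max(0,N-NM)+np.linalg.norm(p-END)*.2+max(0,abs(q[6])-2.4)*10+pen,N,q
def cost(W,q,NM):
    global SC
    o=[]
    for SC in (1.,.88): o.append(cost1(W,q,NM))
    SC=.94
    return .5*(o[0][0]+o[1][0])+.3*abs(o[0][0]-o[1][0]),max(o[0][1],o[1][1]),o[0][2],o[1][2]
def climb(a):
    seed,q,W0,NM,TT=a
    rng=np.random.default_rng(7000+seed);T=time.time();best=None
    if W0 and seed%2==0: best=(cost(W0,q,NM)[0],W0)
    for i in range(40 if best is None else 0):
        W=[rw(rng) for _ in range(rng.integers(2,6))]
        if not all(map(ok,W)):continue
        c=cost(W,q,NM)[0]
        if best is None or c<best[0]:best=(c,W)
    while time.time()-T<TT:
        W=list(best[1]);u=rng.random()
        if u<.1 and len(W)<6:W.insert(rng.integers(0,len(W)+1),rw(rng))
        elif u<.2 and len(W)>1:W.pop(rng.integers(0,len(W)))
        elif u<.3 and W:W[rng.integers(0,len(W))]=rw(rng)
        else:
            s=rng.choice([10,40,100])
            for i in range(len(W)):
                if rng.random()<.6: W[i]=tuple(np.array(W[i][:3])+rng.normal(0,s,3))+(int(np.clip(W[i][3]+rng.integers(-2,3),2,18)),)
        if not all(map(ok,W)):continue
        c=cost(W,q,NM)[0]
        if c<best[0]:best=(c,W)
    return best
if __name__=="__main__":
    from plant import ctrl
    q=np.clip(ctrl.sense()["qpos"],LB,UB);W0=None
    if len(sys.argv)>3: W0=pickle.load(open("s6.pkl","rb"))[int(sys.argv[3])][1][int(sys.argv[4]):]
    NM=int(sys.argv[1])
    with mp.Pool() as pl:r=pl.map(climb,[(i,q,W0,NM,float(sys.argv[2])) for i in range(4)],chunksize=1)
    r.sort(key=lambda a:a[0])
    for c,W in r:
        c,N,q1,q2=cost(W,q,NM);print(round(c,2),N,[tuple(int(v) for v in w) for w in W]);show(q1);show(q2)
    pickle.dump(r,open("s6.pkl","wb"))
E
OMP_NUM_THREADS=1 timeout 579 python3 s6.py 80 550
```

```text
2.86 48 [(214, 247, 113, 9), (151, 240, 110, 10), (113, -606, 331, 3), (143, 181, 105, 11), (213, -333, 146, 3), (245, -235, 164, 5)]
p [ 397. -221.  100.] q [ 1.    0.85 -1.1   2.07  0.79  1.17  1.15] xax [-0.317 -0.001 -0.948] yax [-0.155  0.987  0.05 ]
p [ 397. -220.  100.] q [ 1.    0.85 -1.1   2.06  0.79  1.18  1.16] xax [-0.324  0.    -0.946] yax [-0.156  0.986  0.053]
3.99 73 [(209, 241, 118, 15), (195, -491, 289, 13), (220, 364, 145, 11), (135, 281, 98, 11), (110, -382, 114, 8), (195, -27, 100, 15)]
p [ 397. -221.  100.] q [ 1.02  0.91 -1.17  2.05  0.81  1.26  1.11] xax [-0.349  0.003 -0.937] yax [-0.152  0.987  0.06 ]
p [ 395. -218.  100.] q [ 1.02  0.89 -1.17  2.06  0.82  1.23  1.1 ] xax [-0.328 -0.    -0.945] yax [-0.154  0.987  0.053]
4.1 58 [(244, -75, 197, 6), (146, 208, 105, 18), (643, -232, 318, 5), (194, 61, 113, 18), (331, -51, 101, 9), (343, -174, 154, 7)]
p [ 397. -221.  100.] q [ 1.    0.85 -1.11  2.07  0.8   1.18  1.12] xax [-0.318 -0.007 -0.948] yax [-0.139  0.99   0.039]
p [ 396. -221.  100.] q [ 1.01  0.84 -1.1   2.09  0.8   1.14  1.13] xax [-0.29  -0.001 -0.957] yax [-0.139  0.989  0.041]
5.5 55 [(322, -525, 290, 3), (241, 196, 157, 12), (166, 168, 146, 14), (197, -31, 536, 12), (196, -138, 130, 10), (195, -183, 235, 8)]
p [ 397. -222.  100.] q [ 0.9   0.69 -0.85  2.13  0.69  0.9   1.27] xax [-0.224  0.002 -0.975] yax [-0.117  0.993  0.029]
p [ 397. -221.  101.] q [ 0.88  0.68 -0.82  2.13  0.68  0.88  1.28] xax [-0.224  0.001 -0.975] yax [-0.115  0.993  0.028]
```

```bash
cat >n6.py <<'E'
from s6 import *
from plant import ctrl
import s6
i,done,n=map(int,sys.argv[1:4]);W=pickle.load(open("s6.pkl","rb"))[0][1]
s=ctrl.sense();q=np.clip(s["qpos"],LB,UB);show(q);print("t",round(s["t"],2),"F",s["force"].round(1),"open",round(s["opening"],1))
L=[];s6.SC=.94
if i<len(W):
    gq(q,W[i][:3],maxr=int(W[i][3])-done,log=L);print(np.round(W[i]),"left",len(L));print(L[:n])
    Wr=[tuple(W[i][:3])+(int(W[i][3])-done,)]+list(W[i+1:])
else:
    gq(q,END,maxr=20,tol=4,log=L);print("END left",len(L));print(L[:n]);Wr=[]
c,N,q1,q2=cost(Wr,q,80);print("pred",round(c,2),N);show(q1);show(q2)
E
python3 n6.py 0 0 9
```

```text
p [264. 269. 147.] q [-0.49  0.31 -0.48  2.56  0.76  0.11 -0.01] xax [ 0.074  0.22  -0.973] yax [-0.118  0.971  0.21 ]
t 31.7 F [ 0.6  1.1 -1.6] open 45.6
[215. 247. 113.   9.] left 9
[[0.017, -0.016, -0.038], [0.015, -0.022, -0.036], [0.014, -0.024, -0.035], [0.013, -0.026, -0.035], [0.012, -0.026, -0.035], [0.012, -0.026, -0.035], [0.01, -0.025, -0.033], [0.008, -0.023, -0.031], [0.007, -0.022, -0.029]]
pred 2.86 48
p [ 397. -221.  100.] q [ 1.    0.85 -1.1   2.07  0.79  1.17  1.15] xax [-0.317 -0.001 -0.948] yax [-0.155  0.987  0.05 ]
p [ 397. -220.  100.] q [ 1.    0.85 -1.1   2.06  0.79  1.18  1.16] xax [-0.324  0.    -0.946] yax [-0.156  0.986  0.053]
```

```bash
python3 -m crank '[{"grip":30,"travel":[0.017,-0.016,-0.038],"roll":0},{"grip":30,"travel":[0.015,-0.022,-0.036],"roll":0},{"grip":30,"travel":[0.014,-0.024,-0.035],"roll":0},{"grip":30,"travel":[0.013,-0.026,-0.035],"roll":0}]' 20 >/dev/null; python3 n6.py 0 4 5
```

```text
p [225. 280. 119.] q [-0.63  0.38 -0.41  2.56  0.41  0.11  0.29] xax [-0.021  0.167 -0.986] yax [-0.136  0.976  0.168]
t 32.1 F [-0.9  0.8 -1.5] open 45.6
[215. 247. 113.   9.] left 5
[[0.001, -0.032, -0.015], [0.001, -0.018, -0.024], [0.0, -0.017, -0.023], [-0.001, -0.016, -0.022], [-0.002, -0.015, -0.022]]
pred 3.3 43
p [ 397. -222.  100.] q [ 1.    0.84 -1.1   2.08  0.8   1.16  1.17] xax [-0.304 -0.004 -0.953] yax [-0.171  0.984  0.05 ]
p [ 396. -220.  100.] q [ 1.    0.86 -1.11  2.06  0.78  1.19  1.18] xax [-0.328  0.004 -0.945] yax [-0.174  0.983  0.065]
```

Progressing as predicted.

```bash
python3 -m crank '[{"grip":30,"travel":[0.001,-0.032,-0.015],"roll":0},{"grip":30,"travel":[0.001,-0.018,-0.024],"roll":0},{"grip":30,"travel":[0.0,-0.017,-0.023],"roll":0},{"grip":30,"travel":[-0.001,-0.016,-0.022],"roll":0},{"grip":30,"travel":[-0.002,-0.015,-0.022],"roll":0}]' 20 >/dev/null; python3 n6.py 1 0 5
```

```text
p [220. 270. 104.] q [-0.61  0.43 -0.4   2.56  0.12  0.11  0.64] xax [-0.079  0.147 -0.986] yax [-0.15   0.976  0.158]
t 32.6 F [-0.2  0.1 -1.7] open 46.0
[152. 241. 111.  10.] left 10
[[-0.003, -0.011, -0.044], [-0.005, -0.021, -0.04], [-0.006, -0.026, -0.036], [-0.007, -0.029, -0.034], [-0.008, -0.029, -0.033]]
pred 5.44 38
p [ 397. -221.  100.] q [ 1.    0.86 -1.1   2.05  0.77  1.18  1.21] xax [-0.33   0.016 -0.944] yax [-0.181  0.98   0.08 ]
p [ 396. -221.  100.] q [ 1.01  0.85 -1.1   2.06  0.78  1.17  1.2 ] xax [-0.321  0.014 -0.947] yax [-0.183  0.98   0.077]
```

```bash
python3 -m crank '[{"grip":30,"travel":[-0.003,-0.011,-0.044],"roll":0},{"grip":30,"travel":[-0.005,-0.021,-0.04],"roll":0},{"grip":30,"travel":[-0.006,-0.026,-0.036],"roll":0},{"grip":30,"travel":[-0.007,-0.029,-0.034],"roll":0},{"grip":30,"travel":[-0.008,-0.029,-0.033],"roll":0}]' 20 >/dev/null; python3 n6.py 1 5 5
```

```text
p [177. 290.  92.] q [-0.68  0.47 -0.44  2.56  0.08  0.11  0.58] xax [-0.145  0.125 -0.981] yax [-0.155  0.977  0.148]
t 33.1 F [ 1.2  0.2 -1.7] open 45.8
[152. 241. 111.  10.] left 5
[[-0.016, -0.032, -0.027], [-0.016, -0.029, -0.03], [-0.017, -0.028, -0.031], [-0.017, -0.028, -0.031], [-0.018, -0.028, -0.031]]
pred 7.06 33
p [ 397. -221.  100.] q [ 1.    0.87 -1.11  2.04  0.77  1.21  1.21] xax [-0.345  0.017 -0.939] yax [-0.184  0.979  0.085]
p [ 396. -220.  100.] q [ 1.    0.86 -1.11  2.05  0.77  1.19  1.21] xax [-0.338  0.018 -0.941] yax [-0.184  0.979  0.085]
```

```bash
python3 -m crank '[{"grip":30,"travel":[-0.016,-0.032,-0.027],"roll":0},{"grip":30,"travel":[-0.016,-0.029,-0.03],"roll":0},{"grip":30,"travel":[-0.017,-0.028,-0.031],"roll":0},{"grip":30,"travel":[-0.017,-0.028,-0.031],"roll":0},{"grip":30,"travel":[-0.018,-0.028,-0.031],"roll":0}]' 20 >/dev/null; python3 n6.py 2 0 5
```

```text
p [180. 282.  86.] q [-0.58  0.51 -0.5   2.56  0.03  0.11  0.68] xax [-0.183  0.137 -0.973] yax [-0.15   0.975  0.166]
t 33.6 F [-0.5 -0.3 -1.6] open 45.8
[ 113. -606.  332.    3.] left 3
[[-0.017, -0.04, -0.013], [-0.017, -0.039, -0.014], [-0.017, -0.04, -0.014]]
pred 9.06 28
p [ 397. -221.  100.] q [ 1.01  0.88 -1.11  2.03  0.75  1.22  1.23] xax [-0.358  0.041 -0.933] yax [-0.175  0.978  0.11 ]
p [ 396. -220.  101.] q [ 1.01  0.88 -1.11  2.03  0.75  1.21  1.23] xax [-0.354  0.041 -0.934] yax [-0.177  0.978  0.11 ]
```

```bash
OMP_NUM_THREADS=1 timeout 579 python3 s6.py 50 300 0 2; python3 n6.py 0 0 6
```

```text
2.11 31 [(78, -547, 370, 6), (168, 299, 105, 3), (102, 199, 99, 8), (363, -162, 123, 6)]
p [ 397. -221.  100.] q [ 1.01  0.92 -1.17  2.03  0.8   1.29  1.15] xax [-0.367 -0.    -0.93 ] yax [-0.187  0.98   0.073]
p [ 397. -220.  100.] q [ 1.01  0.91 -1.17  2.03  0.8   1.28  1.15] xax [-0.368 -0.    -0.93 ] yax [-0.187  0.98   0.074]
2.13 32 [(233, -757, 315, 7), (128, 149, 104, 12), (234, 92, 164, 8)]
p [ 397. -221.  100.] q [ 0.96  0.87 -1.07  2.02  0.75  1.24  1.22] xax [-0.386  0.    -0.923] yax [-0.186  0.98   0.078]
p [ 397. -221.  100.] q [ 0.97  0.87 -1.08  2.03  0.76  1.24  1.21] xax [-0.38  -0.    -0.925] yax [-0.187  0.979  0.077]
2.51 40 [(67, -651, 385, 6), (177, 114, 215, 9), (216, 11, 342, 16), (455, 63, 600, 11), (392, -25, 189, 6)]
p [ 397. -221.  100.] q [ 0.44  0.62 -0.21  2.06  0.28  0.87  1.78] xax [-0.377 -0.001 -0.926] yax [-0.177  0.982  0.071]
p [ 397. -221.  101.] q [ 0.61  0.65 -0.45  2.06  0.42  0.92  1.62] xax [-0.369 -0.    -0.929] yax [-0.177  0.982  0.07 ]
2.59 40 [(242, -375, 207, 8), (431, -13, 622, 17), (698, -366, 358, 3)]
p [ 397. -221.  100.] q [0.26 0.62 0.06 2.06 0.11 0.85 1.98] xax [-0.395  0.002 -0.919] yax [-0.175  0.982  0.077]
p [ 397. -221.  100.] q [ 0.55  0.64 -0.37  2.05  0.37  0.92  1.67] xax [-0.39   0.001 -0.921] yax [-0.175  0.982  0.074]
p [180. 282.  86.] q [-0.58  0.51 -0.5   2.56  0.03  0.11  0.68] xax [-0.183  0.137 -0.973] yax [-0.15   0.975  0.166]
t 33.6 F [-0.5 -0.3 -1.6] open 45.8
[  79. -548.  371.    6.] left 6
[[-0.019, -0.038, -0.015], [-0.018, -0.038, -0.015], [-0.017, -0.039, -0.016], [-0.015, -0.039, -0.016], [-0.015, -0.039, -0.016], [-0.014, -0.039, -0.017]]
pred 2.11 31
p [ 397. -221.  100.] q [ 1.01  0.92 -1.17  2.03  0.8   1.29  1.15] xax [-0.367 -0.    -0.93 ] yax [-0.187  0.98   0.073]
p [ 397. -220.  100.] q [ 1.01  0.91 -1.17  2.03  0.8   1.28  1.15] xax [-0.368 -0.    -0.93 ] yax [-0.187  0.98   0.074]
```

```bash
python3 -m crank '[{"grip":30,"travel":[-0.019,-0.038,-0.015],"roll":0},{"grip":30,"travel":[-0.018,-0.038,-0.015],"roll":0},{"grip":30,"travel":[-0.017,-0.039,-0.016],"roll":0},{"grip":30,"travel":[-0.015,-0.039,-0.016],"roll":0},{"grip":30,"travel":[-0.015,-0.039,-0.016],"roll":0}]' 20 >/dev/null; python3 n6.py 0 5 6;python3 n6.py 1 0 6
```

```text
p [143. 169. 134.] q [ 0.14  0.64 -1.29  2.56  0.5   0.59  0.19] xax [-0.36   0.024 -0.933] yax [-0.182  0.979  0.095]
t 34.1 F [ 0.6 -0.9 -1.5] open 46.4
[  79. -548.  371.    6.] left 1
[[-0.013, -0.04, -0.017]]
pred 3.98 26
p [ 397. -221.  100.] q [ 0.98  0.93 -1.17  2.02  0.81  1.33  1.14] xax [-0.396 -0.025 -0.918] yax [-0.197  0.979  0.058]
p [ 397. -221.  100.] q [ 0.99  0.92 -1.17  2.03  0.81  1.32  1.14] xax [-0.389 -0.02  -0.921] yax [-0.198  0.978  0.062]
p [143. 169. 134.] q [ 0.14  0.64 -1.29  2.56  0.5   0.59  0.19] xax [-0.36   0.024 -0.933] yax [-0.182  0.979  0.095]
t 34.1 F [ 0.6 -0.9 -1.5] open 46.4
[168. 300. 105.   3.] left 3
[[0.007, 0.04, 0.02], [0.007, 0.04, 0.02], [0.007, 0.04, 0.02]]
pred 3.91 25
p [ 397. -221.  100.] q [ 1.    0.92 -1.17  2.03  0.8   1.3   1.15] xax [-0.381 -0.003 -0.925] yax [-0.19   0.979  0.075]
p [ 397. -220.  100.] q [ 0.98  0.92 -1.16  2.02  0.81  1.33  1.14] xax [-0.398 -0.028 -0.917] yax [-0.2    0.978  0.057]
```

```bash
python3 n6.py 9 0 12
```

```text
p [143. 169. 134.] q [ 0.14  0.64 -1.29  2.56  0.5   0.59  0.19] xax [-0.36   0.024 -0.933] yax [-0.182  0.979  0.095]
t 34.1 F [ 0.6 -0.9 -1.5] open 46.4
END left 11
[[-0.007, -0.042, 0.016], [-0.007, -0.042, 0.016], [-0.007, -0.042, 0.016], [-0.007, -0.042, 0.016], [-0.006, -0.042, 0.016], [-0.007, -0.042, 0.016], [-0.006, -0.042, 0.016], [-0.007, -0.042, 0.016], [-0.006, -0.042, 0.015], [-0.006, -0.042, 0.016], [-0.006, -0.038, 0.014]]
pred 3.91 12
p [ 397. -221.  100.] q [ 1.01  0.9  -1.14  2.03  0.78  1.25  1.2 ] xax [-0.36   0.024 -0.933] yax [-0.182  0.979  0.095]
p [ 395. -218.  100.] q [ 1.01  0.89 -1.14  2.04  0.78  1.24  1.19] xax [-0.358  0.024 -0.934] yax [-0.183  0.978  0.096]
```

```bash
python3 -m crank '[{"grip":30,"travel":[-0.01,-0.03,0.03],"roll":0},{"grip":30,"travel":[-0.007,-0.04,0.02],"roll":0},{"grip":30,"travel":[-0.007,-0.042,0.018],"roll":0},{"grip":30,"travel":[-0.007,-0.042,0.016],"roll":0},{"grip":30,"travel":[-0.006,-0.042,0.016],"roll":0}]' 20 >/dev/null; python3 -m crank '[{"grip":30,"travel":[-0.007,-0.042,0.016],"roll":0},{"grip":30,"travel":[-0.007,-0.042,0.016],"roll":0},{"grip":30,"travel":[-0.007,-0.042,0.016],"roll":5},{"grip":30,"travel":[-0.006,-0.042,0.010],"roll":6}]' 20 >/dev/null; python3 -c "
from h import *
go([397,-221,80])"
```

```text
t 35.0 p [ 381.2 -173.8  104.2] q [ 0.949  0.844 -1.114  2.104  0.721  1.158  0.948] open 46.3 F [ 0.6  1.3 -0.3]
xax [-0.357  0.034 -0.933] yax [0.005 0.999 0.035] zax [ 0.934  0.008 -0.357]
tool travel mm to [397, -221, 80] [ 15.3 -48.   23. ]
```

```bash
python3 -m crank '[{"grip":30,"travel":[0.002,-0.03,0.012],"roll":0},{"grip":30,"travel":[0.008,-0.018,0.008],"roll":0},{"grip":30,"travel":[0.01,0,0.002],"roll":0}]' 20 >/dev/null; python3 -c "
from h import *
go([395.5,-220.8,50])
from plant import ctrl
c=ctrl.camera('scene');pickle.dump(c,open('scene7.pkl','wb'))
i=c['img'][265:345,270:360,::-1];cv2.imwrite('pics/p7.png',cv2.resize(i,None,fx=7,fy=7,interpolation=2))"
```

```text
t 35.3 p [ 395.9 -229.    74.3] q [ 0.994  0.901 -1.061  2.043  0.788  1.175  1.014] open 46.0 F [ 0.2  0.6 -2. ]
xax [-0.354  0.036 -0.934] yax [0.019 0.999 0.032] zax [ 0.935 -0.006 -0.355]
tool travel mm to [395.5, -220.8, 50] [23.1  7.4  8.2]
```

View pics/p7.png

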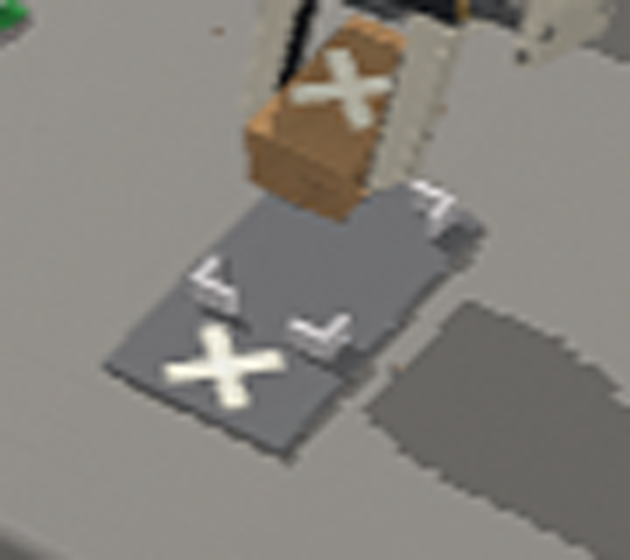

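```bash
python3 - <<'E'
from h import *
from scipy.optimize import least_squares
c=load('scene7');T=np.array([395.9,-229,74.3])
loc=np.array([(0,0,30),(-42,23,30),(-42,-23,0),(-42,23,0),(42,23,30),(42,-23,30)],float)
uv=np.array([(341,90),(247,130),(343,218),(250,178),(357,18),(405,45)],float)
uv=(uv+.5)/7-.5+[270,265]
def f(v):
    Rm=R.from_euler('ZYX',[v[3],-v[4],0]).as_matrix();return (proj(c,(Rm@loc.T).T+v[:3])-uv).ravel()
x0=np.r_[T+[16.6,0,-7.5],0,.02]
print(f(x0).reshape(-1,2).round(1).tolist())
s=least_squares(lambda v:np.r_[f(v),(v[2]-x0[2])*.3],x0);print(s.x[:3].round(1),np.degrees(s.x[3:]).round(1),s.fun.round(1),"rel TCP",(s.x[:3]-T).round(1))
E
```

```text
[[0.3, 0.2], [-1.2, -0.1], [-0.8, 1.7], [-1.7, 1.2], [-1.4, -0.5], [5.8, 1.4]]
[ 414.9 -225.8   65.4] [ 6.  -2.7] [ 0.1 -0.7 -0.4 -0.8  0.5  0.5 -1.2  0.9 -3.4 -0.6  4.4  0.3 -0.4] rel TCP [19.   3.2 -8.9]
```

```bash
python3 -m crank '[{"grip":30,"travel":[0.012,0.004,0.004],"roll":0},{"grip":30,"travel":[0.015,0.003,0.005],"roll":0},{"grip":30,"travel":[0.008,0,0.003],"roll":0},{"grip":30,"travel":[0,0,0],"roll":0}]' 20 >/dev/null; python3 -c "
from h import *
go([395.5,-220.8,22])"
```

```text
t 35.75 p [ 391.6 -213.5   33.1] q [ 0.951  0.956 -1.022  2.079  0.848  1.115  0.949] open 46.1 F [-0.1  0.1 -0.7]
xax [-0.358  0.038 -0.933] yax [0.009 0.999 0.037] zax [ 0.934  0.005 -0.358]
tool travel mm to [395.5, -220.8, 22] [ 8.7 -7.7  7.6]
```

```bash
python3 -m crank '[{"grip":30,"travel":[0.002,-0.007,0.006],"roll":0},{"grip":30,"travel":[0,0,0],"roll":0}]' 20 >/dev/null; python3 -c "
from h import *
go([395.5,-220.8,22])"
```

```text
t 35.95 p [ 397.1 -219.9   28.5] q [ 0.952  0.966 -1.016  2.063  0.855  1.122  0.962] open 46.0 F [-0.5 -0.6 -1.5]
xax [-0.358  0.037 -0.933] yax [0.006 0.999 0.037] zax [ 0.934  0.007 -0.358]
tool travel mm to [395.5, -220.8, 22] [ 6.6 -1.2  0.8]
```

```bash
python3 -m crank '[{"grip":30,"travel":[0.005,-0.001,0.001],"roll":0},{"grip":30,"travel":[0.004,0,0.001],"roll":0},{"grip":30,"travel":[0,0,0],"roll":0}]' 8 >/dev/null; python3 -c "
from h import *
go([395.5,-220.8,12.5])"
```

```text
t 36.25 p [ 396.3 -221.    19.2] q [ 0.949  0.978 -1.005  2.067  0.871  1.11   0.953] open 46.4 F [ 0.   0.4 -1.4]
xax [-0.357  0.037 -0.933] yax [0.007 0.999 0.037] zax [ 0.934  0.006 -0.357]
tool travel mm to [395.5, -220.8, 12.5] [ 6.5 -0.   1.7]
```

```bash
python3 -m crank '[{"grip":30,"travel":[0.003,0,0.001],"roll":0},{"grip":30,"travel":[0.002,0,0.001],"roll":0},{"grip":30,"travel":[0,0,0],"roll":0}]' 5 >/dev/null; python3 -c "
from h import *
go([395.5,-220.8,12.5])"
```

```text
t 36.55 p [ 396.3 -221.    13.5] q [ 0.945  0.986 -0.999  2.068  0.881  1.103  0.946] open 46.4 F [-0.  -0.7 -2.5]
xax [-0.357  0.037 -0.933] yax [0.008 0.999 0.036] zax [ 0.934  0.006 -0.357]
tool travel mm to [395.5, -220.8, 12.5] [ 1.3  0.1 -0.3]
```

```bash
python3 -m crank '[{"grip":30,"travel":[0.0015,0,0.0005],"roll":0},{"grip":30,"travel":[0.0015,0,0.0005],"roll":0}]' 5 >/dev/null; python3 -c "
from h import *
st()"
```

```text
t 36.75 p [ 396.4 -220.6   10.7] q [ 0.943  0.99  -0.996  2.069  0.886  1.1    0.942] open 46.4 F [0.3 1.3 4.9]
xax [-0.356  0.037 -0.934] yax [0.008 0.999 0.036] zax [ 0.934  0.006 -0.356]
```

Contact (≈6 N). Light grip, settle slightly, release.

```bash
python3 -m crank '[{"grip":30,"travel":[0.0005,0,0],"roll":0},{"grip":52,"travel":[0,0,0],"roll":0},{"grip":62,"travel":[0,0,0],"roll":0},{"grip":75,"travel":[0,0,0],"roll":0}]' 3; python3 -c "
from h import *
from plant import ctrl
c=ctrl.camera('scene');pickle.dump(c,open('scene8.pkl','wb'))
i=c['img'][265:345,270:360,::-1];cv2.imwrite('pics/p8.png',cv2.resize(i,None,fx=7,fy=7,interpolation=2))"
```

```text
t: 37.15
tool_pos: [396.3, -220.6, 10.4]
orientation: [0.567, 0.013, 0.823, 0.013]
force: [-0.4, 0.0, 0.2]
opening: 60.1
```

View pics/p8.png

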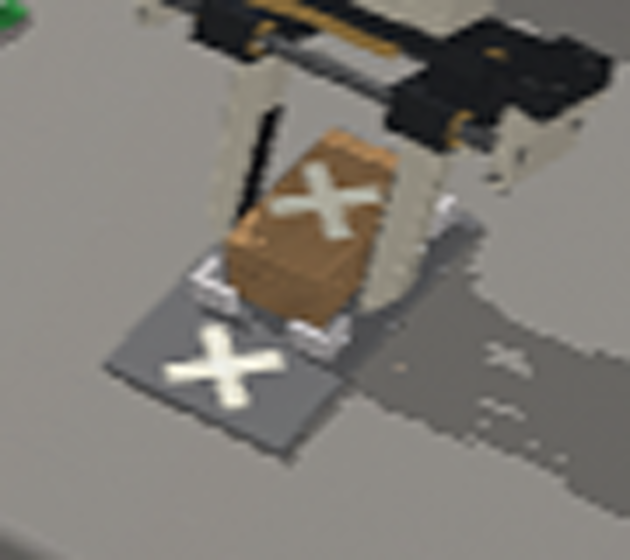

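Seated between the stops. Open and withdraw along the tool axis.

```bash
python3 -m crank '[{"grip":85,"travel":[0,0,0],"roll":0},{"grip":90,"travel":[-0.015,0,0],"roll":0},{"grip":100,"travel":[-0.035,0,0],"roll":0},{"grip":100,"travel":[-0.045,0,0],"roll":0},{"grip":100,"travel":[-0.045,0,0],"roll":0}]' 20;python3 -m crank '[{"grip":100,"travel":[-0.045,0,0],"roll":0},{"grip":100,"travel":[-0.04,0,0],"roll":0},{"grip":100,"travel":[0,0,0],"roll":0}]' 20; python3 -c "
from h import *
from plant import ctrl
a=[]
for n in('scene','top'):
    c=ctrl.camera(n);pickle.dump(c,open(n+'9.pkl','wb'))
    y,x,h,w=(180,165,160,190) if n=='scene' else (190,205,135,180)
    cv2.imwrite('pics/p9%s.png'%n,cv2.resize(c['img'][y:y+h,x:x+w,::-1],None,fx=3.7,fy=3.7,interpolation=2))"
```

```text
t: 37.7
tool_pos: [444.2, -225.2, 143.5]
orientation: [0.563, 0.014, 0.826, 0.015]
force: [0.7, -0.8, -0.6]
opening: 92.8
t: 38.0
tool_pos: [480.2, -226.9, 234.4]
orientation: [0.567, 0.014, 0.823, 0.016]
force: [0.8, 0.1, 1.0]
opening: 93.1
```

View pics/p9scene.png

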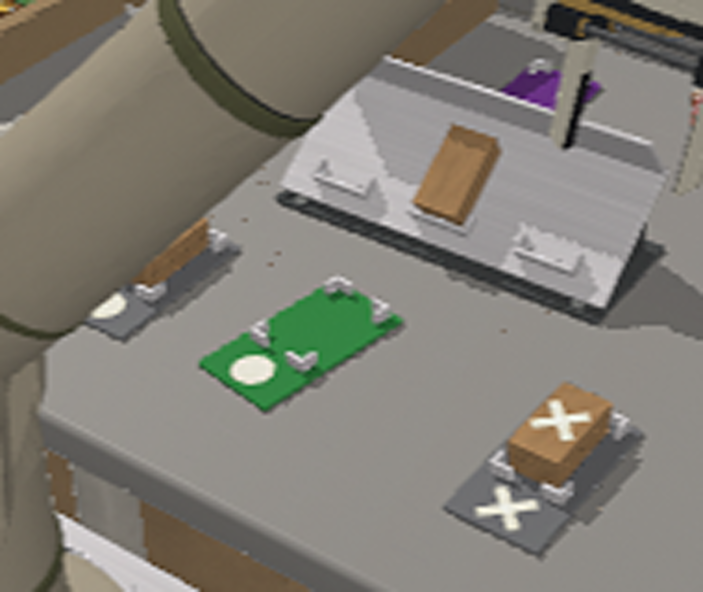

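View pics/p9top.png

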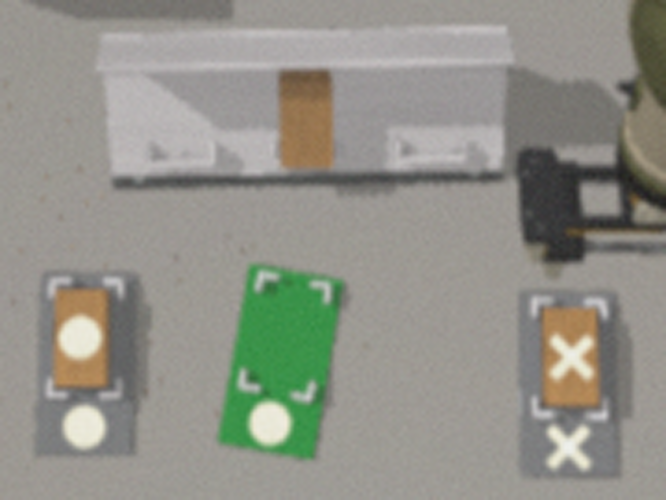

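```bash
python3 - <<'E'
from h import *
a,b=load('top0')['img'].astype(int),load('top9')['img'].astype(int)
for n,(x,y,w,h) in dict(spool=(148,205,30,35),marker=(122,245,40,40),scissors=(405,198,35,55),plain=(279,205,20,32)).items():
    print(n,np.abs(a-b)[y:y+h,x:x+w].mean().round(2))
from plant import ctrl
print(ctrl.sense()["force"].round(1),ctrl.sense()["t"]);print(ctrl.sign_off())
E
```

```text
spool 2.47
marker 2.53
scissors 27.17
plain 2.7
[-0.7 -0.1 -1.3] 38.1
the job is handed in; nothing more can be done
None
```

The job is handed in at 38.1 s of the 51 s allowed, and both boxes are where they belong. However, one wrist force reading went over the limit, so it may be judged a failure.

**What I did:** I took the round-tag box to the grey pass nest first. Then I took the cross-tag box to the grey reject nest. Moves only shift the tool or roll it about its own axis. To get the lean for the rack and the flat pose for placing, I drove the arm against its reach limits. I lowered both boxes to light contact before letting go.

**What the last pictures show:** In the top view each box lies flat, tag up, inside its four corner stops. In the last scene view the arm hides part of the round box. The untagged box is still in the middle cradle, the green and purple nests were not touched, and the gripper was clear of everything at hand-in. Before-and-after differences are only noise for the spool, marker and untagged box.

**Checks that failed or stayed open:**
- **Wrist force:** on the first reach into the rack at t = 13.0 s, a fingertip pressed on the slope. The reading was about (-60, 0, 135) N, above the 120 N limit. I backed off at once and nothing looked moved.
- **Joint limits:** joints 4 and 6 rested against their limits several times. They read up to about 0.004 rad beyond the rounded ranges given, for example 1.863 against 1.86.
- **Scissors:** the same comparison came out large there. The arm probably hangs over that part of the picture, but I did not look closer. I never worked near them at table height.

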